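Draw up the kit tray's end boards and lay out the fittings order

TASK

Get this kit tray ready for the order: with the screwdriver, turn both cam discs clockwise until each end board is drawn fully home against the tray, then stand the screwdriver back in its stand. Also set every steel glass fitting from the bench upright in the tray on its own drawn outline, squared up with the drawing. Turn the cams with the screwdriver only, not the fingers, and leave the cardboard roll, the carton and the blue bin where they are.

Things in the scene. Friction and masses are not known exactly. Their poses are not given: they have to be found in the camera images.
- tray: Flat plywood kit tray fixed on the bench, 180 mm (its x) by 338 mm (its y), origin at the centre of its underside. Its floor is 10 mm thick (top 10 mm above the bench), lips 8 mm wide and 24 mm high run along both long sides. At each y end lies a cross rail 48 mm wide and 26 mm high (|y| 121 to 169 mm) carrying a cam disc, and beyond it an end board.
- cam_left: Aluminium cam disc, 36 mm across, on the cross rail at the +y end of the tray. Origin: centre of its slot's floor; x along the slot, z up. Turns clockwise seen from above, 1.5 rad from where the slot lies along the tray's x axis to its stop; begins 0.1 to 0.4 rad into that. Drag 0.12 N m, stays where left. Draws the left end board in steadily as it turns.
- cam_left_top (a point): Centre of the mouth of the left cam's slot, 37.5 mm above the bench. The straight slot across the disc is 22 mm long, 7 mm wide, 10 mm deep, closed at both ends.
- board_left (a joint): How far the left end board has been drawn in, m (upright plywood board 180 x 16 mm, 46 mm high, beyond the +y cross rail, on a steel bolt whose head the cam grabs): 0.001 to 0.003 at the start, when it stands 7 to 9 mm off the end of the tray, 0.010 when its joint is fully shut. Only its cam moves it.
- cam_right: Aluminium cam disc, 36 mm across, on the cross rail at the -y end of the tray. Origin: centre of its slot's floor; x along the slot, z up. Turns clockwise seen from above, 1.5 rad from where the slot lies along the tray's x axis to its stop; begins 0.1 to 0.4 rad into that. Drag 0.12 N m, stays where left. Draws the right end board in steadily as it turns.
- cam_right_top (a point): Centre of the mouth of the right cam's slot, 37.5 mm above the bench. The straight slot across the disc is 22 mm long, 7 mm wide, 10 mm deep, closed at both ends.
- board_right (a joint): How far the right end board has been drawn in, m (upright plywood board 180 x 16 mm, 46 mm high, beyond the -y cross rail, on a steel bolt whose head the cam grabs): 0.001 to 0.003 at the start, when it stands 7 to 9 mm off the end of the tray, 0.010 when its joint is fully shut. Only its cam moves it.
- driver_mid (a point): Stubby flat-blade screwdriver in its stand, blade down. Point: the middle of its handle. x: along the width of the blade, z: from the blade up to the handle. Square handle 26 x 26 mm (flush with the blade's directions), 70 mm long; below it a guard 40 mm across (its underside 40 mm below the point); a 10 mm shaft; blade 16 mm wide, 3 mm thick, its tip 95 mm below the point. 110 g.
- driver_tip (a point): Centre of the tip of the screwdriver's blade, same axes.
- stand_mouth (a point): Wooden screwdriver stand fixed on the bench, block 72 x 72 mm, 62 mm high, with a square 24 mm hole right through; the point is the centre of the hole at the top. The screwdriver hangs in it upright with its guard resting on the top (handle middle 40 mm above this point).
- knob_mid (a point): Steel door knob standing on its round base plate 40 mm across (5 mm thick); neck 18 mm, head 34 mm across from 18 to 34 mm above its underside. 34 mm high in all. Origin on its centre line 17 mm above its underside; z up. Stands loose on the bench; may be absent.
- spot_knob (a point): Centre of the knob's drawn outline on its card on the tray floor, at floor height: a circle 48 mm across, about 4 mm larger than the part all round. Axes as the tray's. The five cards change places among five of the tray's cells (rows 82 mm apart along x, columns 80 mm apart along y).
- clamp_mid (a point): Steel glass clamp, a U-shaped block 52 mm (x) by 28 mm (y), 28 mm high, with an 8 mm slit along x open at the top. Origin on its centre line 14 mm above its underside; z up. Stands loose on the bench; may be absent.
- spot_clamp (a point): Centre of the clamp's drawn outline on its card on the tray floor, at floor height: a rectangle 60 mm along x, 36 mm along y, about 4 mm larger than the part all round. Axes as the tray's. The five cards change places among five of the tray's cells (rows 82 mm apart along x, columns 80 mm apart along y).
- pull_mid (a point): Steel pull handle standing on its two round feet (24 mm across, at x = +-22 mm); bar along x 60 mm long, 12 mm wide, from 26 to 36 mm above its underside. Origin on its centre line 18 mm above its underside; z up. Stands loose on the bench; may be absent.
- spot_pull (a point): Centre of the pull's drawn outline on its card on the tray floor, at floor height: two circles joined by a bar, along x, about 4 mm larger than the part all round. Axes as the tray's. The five cards change places among five of the tray's cells (rows 82 mm apart along x, columns 80 mm apart along y).
- foot_mid (a point): Steel post foot: square plate 46 x 46 mm, 8 mm thick, with an upright round stub 22 mm across, 44 mm high in all. Origin on its centre line 22 mm above its underside; z up. Stands loose on the bench; may be absent.
- spot_foot (a point): Centre of the foot's drawn outline on its card on the tray floor, at floor height: a square of 54 mm with a circle in it, about 4 mm larger than the part all round. Axes as the tray's. The five cards change places among five of the tray's cells (rows 82 mm apart along x, columns 80 mm apart along y).
- hinge_mid (a point): Steel glass hinge lying flat: plate 68 mm (x) by 44 mm (y), 8 mm thick, with a knuckle across its middle, 18 mm (x) by 50 mm (y), 32 mm high from the underside. Origin on its centre line 16 mm above its underside; z up. Stands loose on the bench; may be absent.
- spot_hinge (a point): Centre of the hinge's drawn outline on its card on the tray floor, at floor height: a rectangle 76 mm along x, 52 mm along y, with a narrow bar across its middle along y, about 4 mm larger than the part all round. Axes as the tray's. The five cards change places among five of the tray's cells (rows 82 mm apart along x, columns 80 mm apart along y).
- tape: Bystander: cardboard roll, 96 mm across, 48 mm high, origin at its underside. Not part of the work.
- carton: Bystander: carton 120 x 90 mm, 80 mm high, origin at its underside. Not part of the work.
- stockbin: Bystander: blue stock bin 70 x 100 mm, 50 mm high, origin at its underside. Not part of the work.
Things that resemble listed ones, but are neither listed nor needed, are in the scene too. Leave any green or pink look-alike of the part that bears stand_mouth alone.

How it is judged:
By the outcome, as a careful person would: the job done as asked, in the order asked, and still so for the second after the job is handed in, with the robot touching nothing.
Of knob, clamp, pull, foot, hinge only 3 to 5 are there at a start; the rules pass over those that are not, and their reading is None.
At some moment in a run one of knob, clamp, foot, hinge may be knocked a few centimetres aside while the robot is not near it.
It also fails if it takes over 210 s, if anything falls off the work surface, if the arm or the gripper's body presses on something with over 40 N, if the wrist force passes 120 N, or if a joint passes its speed limit or range.

ROBOT

A 6-joint arm with a two-finger parallel gripper is mounted at the origin on the work surface. World frame = base frame: x ahead of the robot, y to its left, z up, the work surface at z = 0. Lengths are in mm, angles in rad, forces in N, time in s.
With the tool pointing down it reaches from about 275 to 875 mm from the base axis. Payload 12.5 kg.
Tool frame: the origin (TCP) lies at the very end of the fingers, on their centre line; the grasp point (between the pads) lies env.hold_point_z behind it (env.hold_point_z is the distance from the TCP to the grasp point, in mm); z points along the fingers, y is the direction in which the jaws open and shut (so a half turn about z gives the same grasp; the last joint's range is limited). The gripper opens to 85 mm and grips with 20 to 120 N. Pads are 22 mm wide; open, the fingers measure 114 mm over their backs; the gripper's body (76 mm by 85 mm) begins 54 mm behind the grasp point. The pads swing forward as they close: fully open they stand 13 mm farther back than shut.
Start: joints at [1.241, 0.351, 1.652, -0, 1.139, -0.085], TCP at [133.268, 533.595, 231.29] pointing down, gripper open.
Joint ranges: [-2.75, 2.75], [-0.79, 2.1], [0.01, 2.65], [-1.57, 4.71], [0.07, 3.14], [-2.87, 2.87]. Speed limits (rad/s): [2.22, 2.22, 2.79, 3.14, 3.14, 3.14].

INTERFACE

Orientations are given as a unit quaternion [x, y, z, w].
In Python, from rig import env gives the robot as it stands.
- The arm moves only by the shell command python3 -m inch 'ROWS' [FORCE]. ROWS is JSON, a list that holds one entry, the list of rows, each a list of 7 numbers: the turn, a rotation vector about the tool's x, y, z in degrees, then the shift along the tool's x, y, z in m, then the opening, from -1 (shut) to 1 (fully open), so that 0 is half open. A call has 1 to 5 rows; each row shifts and turns the commanded pose from where the row before left it, along the tool's axes as they then stand; what a row does not reach is not made up. A row lasts 1/10 s, in which the tool goes at most 50 mm and 8.59 degrees, less where a joint would pass 70% of its speed; a pose out of reach is approached as far as the arm can. A call is refused whole if a number of a shift passes 0.05 or a number of a turn 8.59, either way. A call with a gripper value outside its range is refused whole. The fingers move at their own pace and stop on an object; FORCE is the grip in N (left out, the last holds). Time passes only in rows, so rows that do not move let the fingers close. It gives the time, the measured TCP pose, the force and the opening at its end, in the units of the state.
- env.get_state(): the state, without advancing time (a new reading comes with each control period).
- env.read_camera(name): name is "scene" or "top" or "wrist"; returns a dict with "color" (384x512x3 uint8, red, green, blue), "fx", "fy", "cx", "cy" (pixels), "rvec" (rotation vector, rad) and "tvec" (3), from world to camera coordinates, as OpenCV has them; the wrist camera has in their place "mount" (4x4, takes a point from camera to tool coordinates, whose origin is the TCP and whose axes are the flange's). Camera axes: x right, y down, z forward; pixel columns grow to the right and rows downward; lengths in mm; the calibration is good to about 2 mm. A picture is of the moment at which its call begins: read the wrist's pose just before it. There is no depth.
- env.job_done(): hands the job in, once; it reports no verdict.
The state is a dict: "t": time; "joint_positions": joint angles; "joint_vel": joint speeds; "joint_efforts": joint torques, N m; "tcp_pos": TCP position; "orientation": TCP orientation; "ft_force": force on the tool from outside, world axes, zero at the start; "moment": the same for the moment, N m; "grip_width": finger opening in mm.
Only numpy, scipy, OpenCV 4.12 (cv2) and the standard library are available. Lean on these libraries where they do the work, as an engineer would, in place of code of your own. Each camera call takes 0.05 s, during which the arm holds its last target.

## Working session

There is one attempt and no reset: what is moved stays moved. The work goes in short steps, Python scripts to look and compute and a shell command to move; the robot and the scene stay as the last step left them, time stands still between calls to the robot, and variables do not carry over. Pictures are saved under pics/ and viewed, and the job is handed in when it is done.

```bash
ls -la; mkdir -p pics; cat > h.py <<'E'
import numpy as np, cv2
from rig import env
from scipy.spatial.transform import Rotation as R
def snap(name, fn):
    s=env.get_state(); c=env.read_camera(name)
    cv2.imwrite('pics/'+fn, cv2.cvtColor(c['color'],cv2.COLOR_RGB2BGR)); return s,c
E
python3 - <<'E'
from h import *
for n in ('scene','top','wrist'):
    s,c=snap(n,n+'0.png'); print({k:(v if k!='color' else v.shape) for k,v in c.items()})
print(s, env.hold_point_z)
E
```

```text
total 12
drwxr-xr-x  3 agent agent 4096 Dec  7 13:22 .
drwxr-xr-x 23 root  root  4096 Dec  7 13:22 ..
drwxr-xr-x  2 agent agent 4096 Dec  7 13:22 pics
{'color': (384, 512, 3), 'fx': 485.94050615637724, 'fy': 485.94050615637724, 'cx': 264.1827686661971, 'cy': 184.16519058461552, 'rvec': array([ 2.34267584,  0.75803807, -0.29608524]), 'tvec': array([-408.10597629, -244.88843211, 1929.97254048])}
{'color': (384, 512, 3), 'fx': 417.23910967719866, 'fy': 417.23910967719866, 'cx': 251.21992396954622, 'cy': 187.82880087447614, 'rvec': array([ 2.15891638, -2.19976054,  0.14733617]), 'tvec': array([ -81.65299001,  560.36259692, 1140.72795285])}
{'color': (384, 512, 3), 'fx': 284.52328065151954, 'fy': 284.52328065151954, 'cx': 260.5899073107996, 'cy': 190.14717519277502, 'mount': array([[ 1.61556519e-03, -9.65549893e-01, -2.60212980e-01,
         6.51306757e+01],
       [ 9.99998355e-01,  1.77434152e-03, -3.75280036e-04,
         1.32157670e+00],
       [ 8.24058294e-04, -2.60211946e-01,  9.65551171e-01,
        -1.42785548e+02],
       [ 0.00000000e+00,  0.00000000e+00,  0.00000000e+00,
         1.00000000e+00]])}
{'t': 0.1, 'joint_positions': array([ 1.24139334e+00,  3.51177282e-01,  1.65235514e+00, -1.43623340e-05,
        1.13911229e+00, -8.45853411e-02]), 'joint_vel': array([ 4.92089660e-04,  3.94724197e-05, -1.18625661e-04,  2.52848228e-03,
       -5.00192282e-04, -6.98863808e-04]), 'joint_efforts': array([ 3.88368335e-04, -5.06834757e+01, -2.91875428e+01, -1.06279892e-04,
        2.68987627e-03,  1.23381744e-05]), 'tcp_pos': array([133.18225942, 533.32298776, 230.81692206]), 'orientation': array([ 1.22100355e-01,  9.92517620e-01, -5.16137355e-04, -1.01726868e-04]), 'ft_force': array([0.29809722, 0.0297768 , 0.32393002]), 'moment': array([-0.03983412,  0.00955086,  0.00276989]), 'grip_width': 85.56260362984173} 18.700000000000003
```

View pics/top0.png

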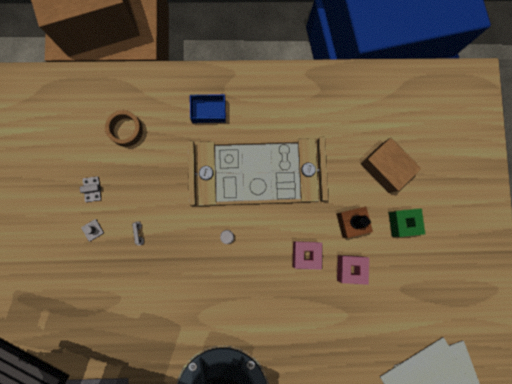

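View pics/scene0.png

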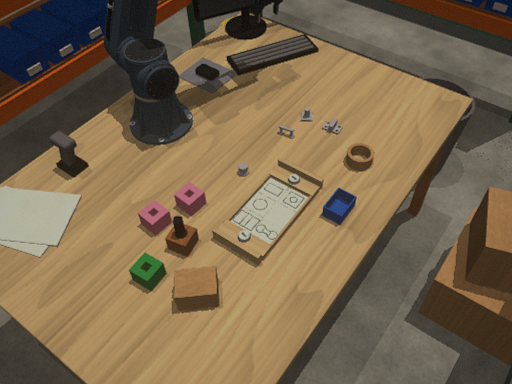

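View pics/wrist0.png

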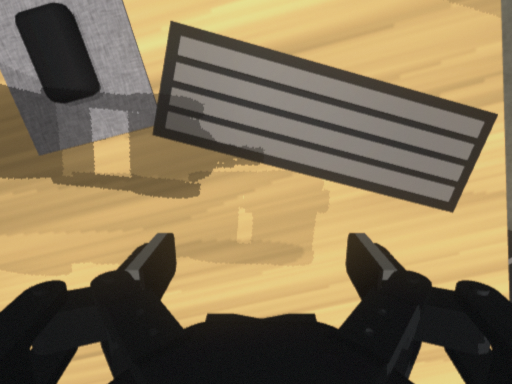

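```bash
cat >> h.py <<'E'
import pickle
def ray(c,s,u,v):
    d=np.array([(u-c['cx'])/c['fx'],(v-c['cy'])/c['fy'],1.0])
    if 'mount' in c:
        T=np.eye(4);T[:3,:3]=R.from_quat(s['orientation']).as_matrix();T[:3,3]=s['tcp_pos']
        M=T@c['mount']; return M[:3,3],M[:3,:3]@d
    Rm=cv2.Rodrigues(np.array(c['rvec'],float))[0]
    return -Rm.T@np.ravel(c['tvec']),Rm.T@d
def onz(c,s,u,v,z):
    o,d=ray(c,s,u,v); return o+d*(z-o[2])/d[2]
def proj(c,s,p):
    p=np.asarray(p,float)
    if 'mount' in c:
        T=np.eye(4);T[:3,:3]=R.from_quat(s['orientation']).as_matrix();T[:3,3]=s['tcp_pos']
        q=np.linalg.inv(T@c['mount'])@np.r_[p,1]
    else: q=cv2.Rodrigues(np.array(c['rvec'],float))[0]@p+np.ravel(c['tvec'])
    return np.array([c['fx']*q[0]/q[2]+c['cx'],c['fy']*q[1]/q[2]+c['cy']])
def crop(c,fn,x0,y0,x1,y1,k):
    im=cv2.cvtColor(c['color'],cv2.COLOR_RGB2BGR)[y0:y1,x0:x1]
    cv2.imwrite('pics/'+fn,cv2.resize(im,None,fx=k,fy=k,interpolation=cv2.INTER_CUBIC))
E
python3 - <<'E'
from h import *
s,c=snap('top','t1.png')
crop(c,'tc1.png',180,130,340,215,5)
crop(c,'tc2.png',70,160,250,260,4)
crop(c,'tc3.png',280,190,440,300,5)
for n,u,v,z in [('hinge',91,188,16),('foot',92,230,20),('pull',138,233,31),('knob',228,237,34),('camL',206,173,37),('camR',309,170,37),('drv',361,222,137),('bin',208,109,0),('tape',124,128,48),('carton',391,167,80),('stand',356,224,62)]: print(n,onz(c,s,u,v,z).round())
E
```

```text
hinge [568. 359.  16.]
foot [450. 352.  20.]
pull [439. 223.  31.]
knob [423. -25.  34.]
camL [602.  34.  37.]
camR [ 606. -256.   37.]
drv [ 455. -367.  137.]
bin [797.  29.   0.]
tape [731. 260.  48.]
carton [ 604. -474.   80.]
stand [ 451. -375.   62.]
```

View pics/tc1.png

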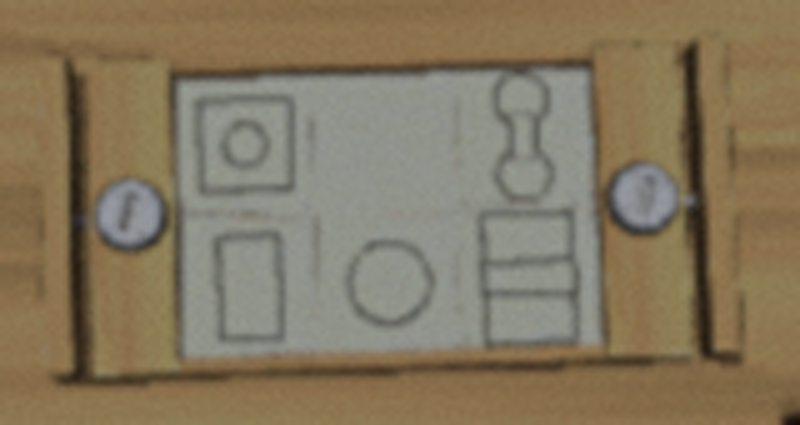

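View pics/tc2.png

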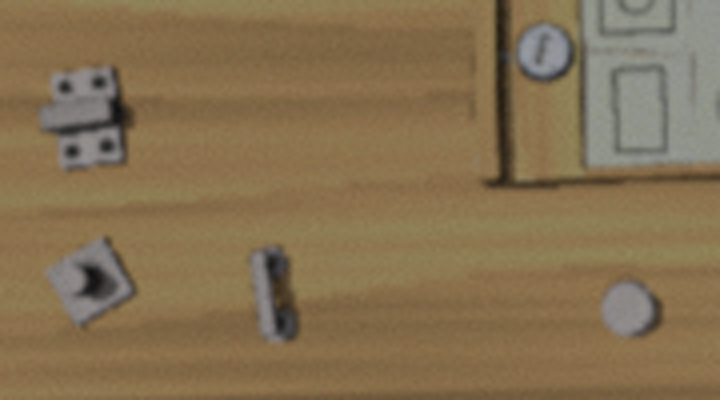

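View pics/tc3.png

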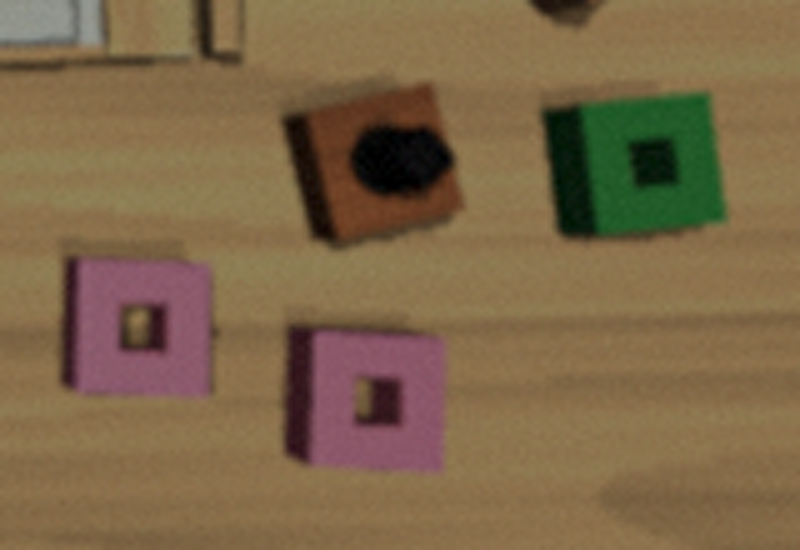

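```bash
cat >> h.py <<'E'
def yaw_y(s):
    m=R.from_quat(s['orientation']).as_matrix(); return np.degrees(np.arctan2(m[1,1],m[0,1]))
def plan(p,yaw=None,s=None):
    "tool shift (m) to world point p for TCP, and turn about tool z to get jaw-axis yaw (deg, mod 180)"
    s=s or env.get_state(); m=R.from_quat(s['orientation']).as_matrix()
    d=(np.asarray(p,float)-s['tcp_pos'])
    print('now',s['tcp_pos'].round(1),'yaw',round(yaw_y(s),2),'j',s['joint_positions'].round(2),'t',round(s['t'],1),'w',round(s['grip_width'],1),'F',s['ft_force'].round(1),'tilt',np.degrees(np.arctan2(m[:2,2],-m[2,2])).round(2))
    print(' shift m',(m.T@d/1000).round(4), '|d|',round(np.linalg.norm(d),1))
    if yaw is not None:
        t=-(yaw-yaw_y(s)); t=(t+90)%180-90; print(' turn z',round(t,2)); a=np.radians(yaw_y(s)-t); y=np.array([np.cos(a),np.sin(a)]); x=np.array([-y[1],y[0]]); print(' shift after turn x %.4f y %.4f z %.4f'%(d[:2]@x/1000,d[:2]@y/1000,-d[2]/1000))
E
python3 -m inch '[[[0,0,-7,-0.05,0,0,1],[0,0,-7,-0.05,0,0,1],[0,0,0,-0.021,-0.044,0,1],[0,0,0,-0.021,-0.044,0,1],[0,0,0,-0.021,-0.044,0,1]]]'
python3 -m inch '[[[0,0,0,-0.021,-0.044,0,1],[0,0,0,-0.021,-0.044,0,1],[0,0,0,-0.021,-0.044,0,1],[0,0,0,-0.021,-0.044,0,1],[0,0,0,-0.021,-0.044,0,1]]]'
python3 -c "
from h import *
plan([530,-110,230],90)"
```

```text
t: 0.7
tcp_pos: [294.9, 381.5, 231.0]
orientation: [0.0, 1.0, -0.0, -0.0]
ft_force: [0.9, 0.1, -0.1]
grip_width: 85.5
t: 1.2
tcp_pos: [399.6, 161.4, 231.4]
orientation: [0.0, 1.0, 0.0, 0.0]
ft_force: [1.6, 0.5, 1.1]
grip_width: 85.2
now [399.6 161.4 231.4] yaw 89.98 j [ 0.28  0.13  1.94  0.    1.07 -1.29] t 1.2 w 85.2 F [1.6 0.5 1.1] tilt [0.02 0.01]
 shift m [-0.1304 -0.2714  0.0014] |d| 301.1
 turn z -0.02
 shift after turn x -0.1304 y -0.2714 z 0.0014
```

```bash
python3 -c "
from h import *
snap('wrist','w1.png')"
python3 -m inch '[[[0,0,0,-0.022,-0.044,0,1],[0,0,0,-0.022,-0.044,0,1],[0,0,0,-0.022,-0.044,0,1],[0,0,0,-0.022,-0.044,0,1],[0,0,0,-0.022,-0.044,0,1]]]'
python3 -m inch '[[[0,0,0,-0.01,-0.04,0,1],[0,0,0,0,0,0,1]]]'
python3 -c "
from h import *
s,c=snap('wrist','w2.png');pickle.dump((s,c),open('w2.pkl','wb'))"
```

```text
t: 1.75
tcp_pos: [509.7, -58.8, 231.3]
orientation: [0.0, 1.0, 0.0, 0.0]
ft_force: [0.9, 0.8, 0.5]
grip_width: 85.2
t: 1.95
tcp_pos: [519.9, -100.7, 230.9]
orientation: [0.002, 1.0, -0.0, 0.0]
ft_force: [-0.7, 0.3, -0.4]
grip_width: 85.4
```

View pics/w1.png

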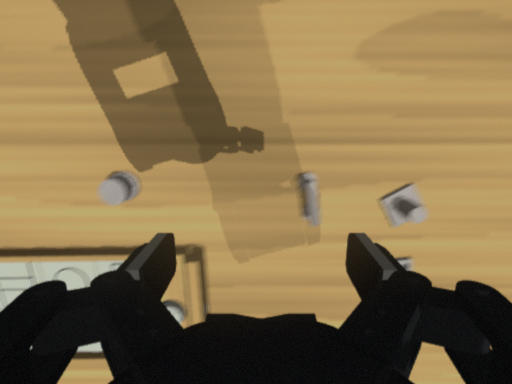

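View pics/w2.png

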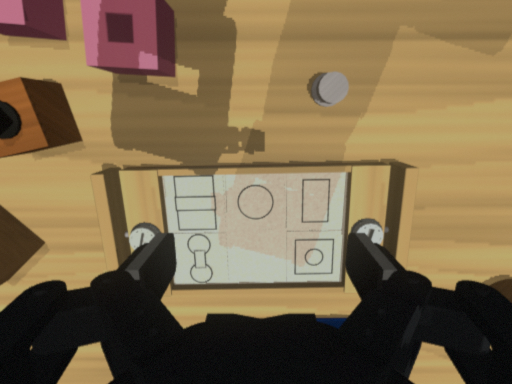

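```bash
python3 -m inch '[[[0,0,0,0.045,0,0,1],[0,0,0,0.045,0,0,1],[0,0,0,0,0,0,1],[0,0,0,0,0,0,1]]]'
python3 -c "
from h import *
s,c=snap('wrist','w3.png');pickle.dump((s,c),open('w3.pkl','wb'))
crop(c,'w3c.png',80,120,430,382,2.28)"
```

```text
t: 2.4
tcp_pos: [428.8, -96.0, 231.7]
orientation: [0.0, 1.0, -0.0, 0.0]
ft_force: [0.2, 0.2, 0.7]
grip_width: 85.4
```

View pics/w3.png

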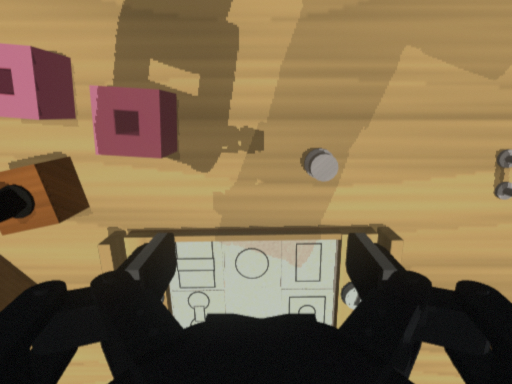

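View pics/w3c.png

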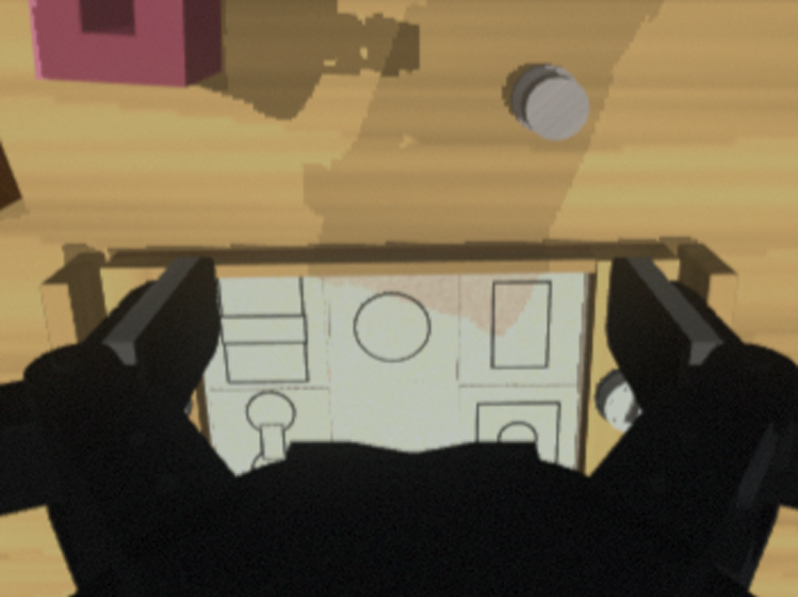

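```bash
python3 -c "
from h import *
s,c=pickle.load(open('w2.pkl','rb'))
crop(c,'w2c.png',90,150,430,300,2.35)
g=cv2.cvtColor(c['color'],cv2.COLOR_RGB2HSV)
m=((g[...,1]<70)&(g[...,2]>90)).astype(np.uint8)
m=cv2.morphologyEx(m,cv2.MORPH_CLOSE,np.ones((5,5)))
n,l,st,ce=cv2.connectedComponentsWithStats(m)
for i in range(1,n):
    if st[i,4]>150: print(i,st[i],ce[i].round(1))
"
```

```text
1 [312  72  37  35 992] [329.9  88.3]
2 [  162   172   186   113 19212] [256.7 227.2]
4 [356 219  32  26 412] [372.7 231.2]
5 [124 223  31  28 450] [139.7 236.1]
```

View pics/w2c.png

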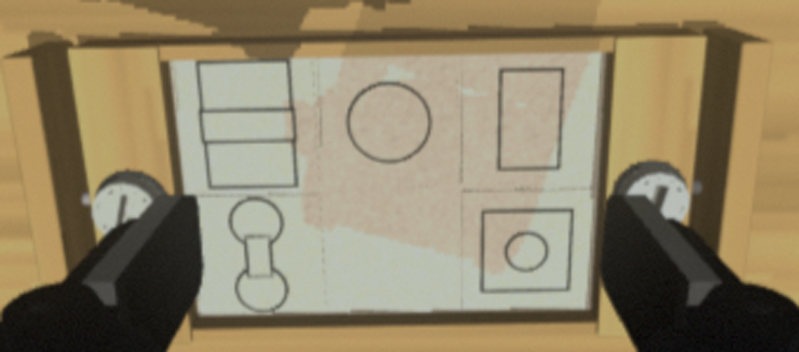

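```bash
python3 -c "
from h import *
s,c=pickle.load(open('w2.pkl','rb'))
im=c['color'][150:300,90:430]; k=4
g=cv2.resize(cv2.cvtColor(im,cv2.COLOR_RGB2GRAY),None,fx=k,fy=k,interpolation=cv2.INTER_CUBIC)
b=cv2.adaptiveThreshold(g,255,cv2.ADAPTIVE_THRESH_MEAN_C,cv2.THRESH_BINARY_INV,41,14)
b=cv2.morphologyEx(b,cv2.MORPH_CLOSE,np.ones((5,5)))
cv2.imwrite('pics/b.png',cv2.resize(b,None,fx=.55,fy=.55))
cs,_=cv2.findContours(b,cv2.RETR_EXTERNAL,cv2.CHAIN_APPROX_NONE)
for q in cs:
    if cv2.contourArea(q)<3000: continue
    P=np.array([onz(c,s,(x+.5)/k-.5+90,(y+.5)/k-.5+150,10)[:2] for x,y in q[:,0]],np.float32)
    print('pix',q[:,0].mean(0)/k+[90,150],cv2.minAreaRect(P), cv2.minEnclosingCircle(P))
"
```

```text
pix [313.86989796 256.38180272] ((650.1393432617188, -25.596107482910156), (56.50465774536133, 55.96531295776367), 1.0588293075561523) ((650.2137451171875, -25.590097427368164), 38.5206298828125)
pix [200.45800628 260.87244898] ((652.2459106445312, -186.32887268066406), (76.10806274414062, 33.705379486083984), 0.9895334243774414) ((652.2276000976562, -185.26577758789062), 38.373191833496094)
pix [255.493309   201.87043796] ((569.5050048828125, -107.5018310546875), (49.23910140991211, 49.41761779785156), 89.87151336669922) ((569.231689453125, -107.37846374511719), 25.033592224121094)
pix [315.52175844 200.42184725] ((567.8104858398438, -26.866945266723633), (62.11745071411133, 37.84946823120117), 1.0244569778442383) ((567.7103881835938, -27.285764694213867), 35.41684341430664)
pix [195.89046392 201.11436856] ((568.7191162109375, -187.96279907226562), (82.54853057861328, 55.744606018066406), 0.3761242926120758) ((568.3292846679688, -186.97264099121094), 48.766021728515625)
pix [121.71912929 233.40277045] ((617.283935546875, -286.9219055175781), (95.23970031738281, 180.0199432373047), 80.781494140625) ((611.4618530273438, -322.7950134277344), 90.62390899658203)
pix [253.02135104 255.18923165] ((622.3060913085938, -117.23472595214844), (187.2519989013672, 277.7010803222656), 1.6742949485778809) ((622.2626953125, -117.89443969726562), 166.88121032714844)
pix [290.32419121 190.41917254] ((581.2045288085938, -72.66549682617188), (458.4343566894531, 172.4055938720703), 83.08470916748047) ((608.84716796875, -76.01807403564453), 236.5294647216797)
```

View pics/b.png

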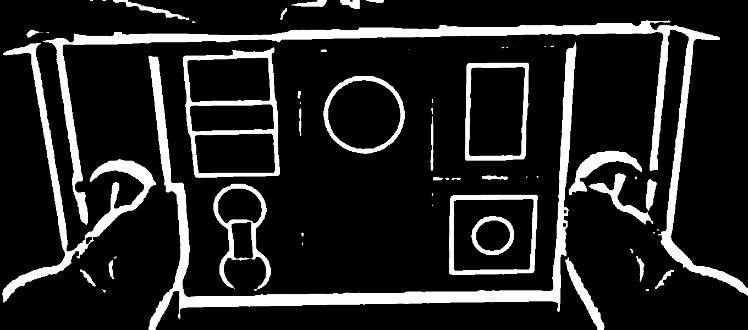

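```bash
python3 -m inch '[[[0,0,0,-0.033,0.033,0.01,1],[0,0,0,-0.033,0.033,0.01,1],[0,0,0,-0.033,0.033,0.01,1],[0,0,0,-0.033,0.033,0.01,1],[0,0,0,0,0,0.01,1]]]'
python3 -m inch '[[[0,0,0,0,0,0.02,1],[0,0,0,0,0,0.01,1],[0,0,0,0,0,0,1],[0,0,0,0,0,0,1]]]'
python3 -c "
from h import *
s,c=snap('wrist','w4.png');pickle.dump((s,c),open('w4.pkl','wb'))
plan([560,-252,150],90)"
python3 -m inch '[[[0,0,0,0,-0.05,0,1],[0,0,0,0,-0.05,0,1],[0,0,0,0,-0.05,0,1],[0,0,0,0,-0.05,0,1],[0,0,0,0,-0.05,0,1]]]'
python3 -m inch '[[[0,0,0,0,-0.04,0,1],[0,0,0,0,0,0,1],[0,0,0,0,0,0,1]]]'
python3 -c "
from h import *
s,c=snap('wrist','w5.png');pickle.dump((s,c),open('w5.pkl','wb'))
plan([560,-252,150],90)"

```

```text
t: 2.95
tcp_pos: [564.5, 39.3, 180.3]
orientation: [-0.002, 1.0, 0.0, 0.001]
ft_force: [-0.3, -1.8, -0.8]
grip_width: 85.2
t: 3.35
tcp_pos: [561.5, 35.0, 151.8]
orientation: [0.0, 1.0, -0.0, 0.0]
ft_force: [0.1, -0.7, -0.5]
grip_width: 85.7
now [561.6  35.  152.1] yaw 89.96 j [-0.02  0.47  1.69 -0.    0.98 -1.59] t 3.4 w 85.3 F [0.1 0.7 1.7] tilt [ 0.07 -0.  ]
 shift m [ 0.0014 -0.287   0.0022] |d| 287.0
 turn z -0.04
 shift after turn x 0.0016 y -0.2870 z 0.0021
t: 3.9
tcp_pos: [561.1, -217.2, 152.6]
orientation: [0.0, 1.0, -0.0, 0.001]
ft_force: [0.9, -0.3, -1.0]
grip_width: 85.0
t: 4.2
tcp_pos: [561.0, -255.7, 152.0]
orientation: [0.001, 1.0, -0.0, 0.0]
ft_force: [0.7, 0.8, -0.0]
grip_width: 85.6
now [ 561.1 -254.6  151.9] yaw 89.95 j [-0.5   0.56  1.54  0.    1.04 -2.07] t 4.2 w 85.6 F [ 0.3 -0.3 -0.1] tilt [ 0.04 -0.01]
 shift m [0.0011 0.0026 0.0019] |d| 3.4
 turn z -0.05
 shift after turn x 0.0011 y 0.0026 z 0.0019
```

View pics/w4.png

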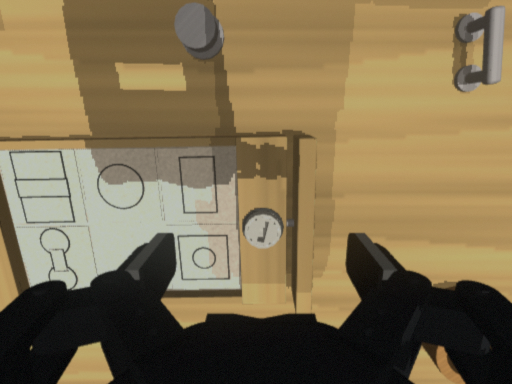

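View pics/w5.png

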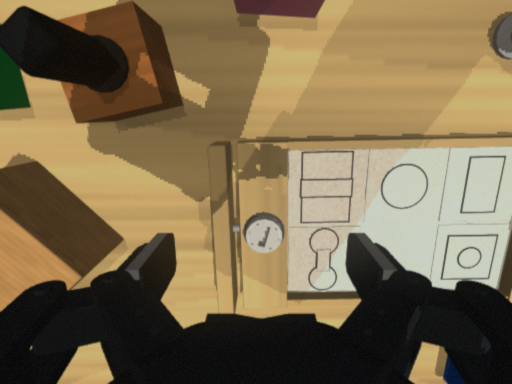

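```bash
cat > cam.py <<'E'
from h import *
import sys
def cam(pk,fn,x0,y0,x1,y1):
    s,c=pickle.load(open(pk,'rb')); k=8
    im=cv2.resize(c['color'][y0:y1,x0:x1],None,fx=k,fy=k,interpolation=cv2.INTER_CUBIC)
    cv2.imwrite('pics/'+fn,cv2.cvtColor(im,cv2.COLOR_RGB2BGR))
    g=cv2.cvtColor(im,cv2.COLOR_RGB2HSV)
    m=((g[...,1]<60)&(g[...,2]>150)).astype(np.uint8)
    cs,_=cv2.findContours(m,cv2.RETR_EXTERNAL,cv2.CHAIN_APPROX_NONE)
    q=max(cs,key=cv2.contourArea)
    W=lambda q,z:np.array([onz(c,s,(x+.5)/k-.5+x0,(y+.5)/k-.5+y0,z)[:2] for x,y in q[:,0]],np.float32)
    h=cv2.convexHull(q); P=W(h,37.5)
    print('disc',cv2.fitEllipse(P),cv2.minEnclosingCircle(P))
    f=np.zeros_like(m);cv2.fillPoly(f,[h],1); d=(f&(1-m)); d=cv2.morphologyEx(d,cv2.MORPH_OPEN,np.ones((5,5)))
    for q in cv2.findContours(d,cv2.RETR_EXTERNAL,cv2.CHAIN_APPROX_NONE)[0]:
        if cv2.contourArea(q)>400: 
            P=W(q,37.5); print('slot',cv2.contourArea(q),cv2.minAreaRect(P),P.mean(0))
if __name__=='__main__':
    cam('w4.pkl','cl.png',240,205,290,252); cam('w5.pkl','cr.png',240,208,290,255)
E
python3 cam.py
```

```text
disc ((607.52783203125, 37.876773834228516), (35.087799072265625, 35.52336883544922), 90.1666259765625) ((607.5638427734375, 37.83781051635742), 17.84320831298828)
slot 6237.0 ((607.536865234375, 38.31596755981445), (7.620513916015625, 23.05284881591797), 74.19126892089844) [608.5168   38.84289]
disc ((612.1106567382812, -251.74172973632812), (35.424346923828125, 35.49302291870117), 56.39290237426758) ((612.220947265625, -251.80531311035156), 17.930099487304688)
slot 5676.5 ((612.17236328125, -251.7860870361328), (7.27042293548584, 22.359954833984375), 74.72067260742188) [ 613.3075  -250.91348]
```

```bash
python3 -c "
import cv2,numpy as np
a=cv2.imread('pics/cl.png');b=cv2.imread('pics/cr.png');cv2.imwrite('pics/cc.png',np.hstack([a,b]))"
```

```text
(no output)
```

View pics/cc.png

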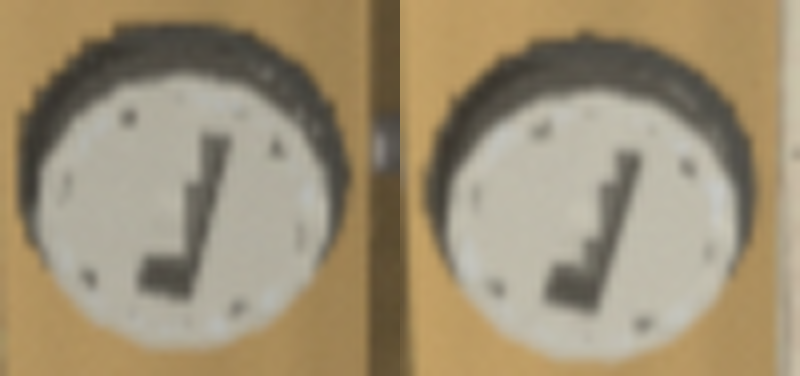

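```bash
python3 -m inch '[[[0,0,0,0.015,-0.015,-0.045,1],[0,0,0,0.015,-0.015,-0.045,1],[0,0,0,0.03,-0.025,-0.02,1],[0,0,0,0.035,-0.03,0,1],[0,0,0,0.035,-0.03,0,1]]]'
python3 -m inch '[[[0,0,0,0,0,0,1],[0,0,0,0,0,0,1]]]'
python3 -c "
from h import *
s,c=snap('wrist','w6.png');pickle.dump((s,c),open('w6.pkl','wb'))
plan([430,-370,250],90)"

```

```text
t: 4.75
tcp_pos: [430.6, -369.3, 262.6]
orientation: [-0.001, 1.0, -0.001, 0.001]
ft_force: [0.9, -2.0, -0.4]
grip_width: 85.4
t: 4.95
tcp_pos: [431.1, -369.2, 261.8]
orientation: [0.0, 1.0, -0.0, 0.0]
ft_force: [-0.4, 0.5, 0.0]
grip_width: 85.5
now [ 431.6 -368.7  261.6] yaw 90.02 j [-0.79  0.35  1.57  0.    1.22 -2.36] t 5.0 w 85.3 F [0.1 0.4 0.2] tilt [ 0.03 -0.  ]
 shift m [ 0.0016 -0.0013  0.0116] |d| 11.8
 turn z 0.02
 shift after turn x 0.0016 y -0.0013 z 0.0116
```

View pics/w6.png

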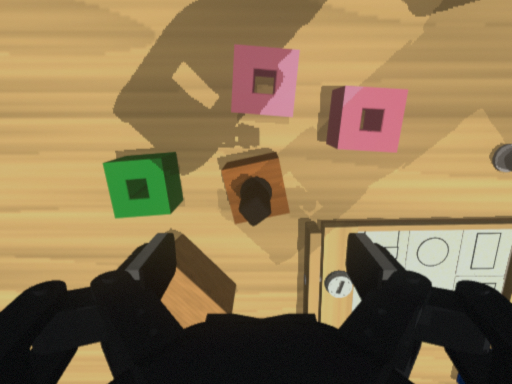

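```bash
python3 -c "
from h import *
s,c=pickle.load(open('w6.pkl','rb'))
crop(c,'w6c.png',210,140,300,235,8)
g=cv2.cvtColor(c['color'],cv2.COLOR_RGB2HSV)
print(g[205,270],g[170,235],g[215,255],g[200,240])
"
```

```text
[ 16 158  84] [ 14 173 159] [ 17 101  53] [ 14 156  93]
```

View pics/w6c.png

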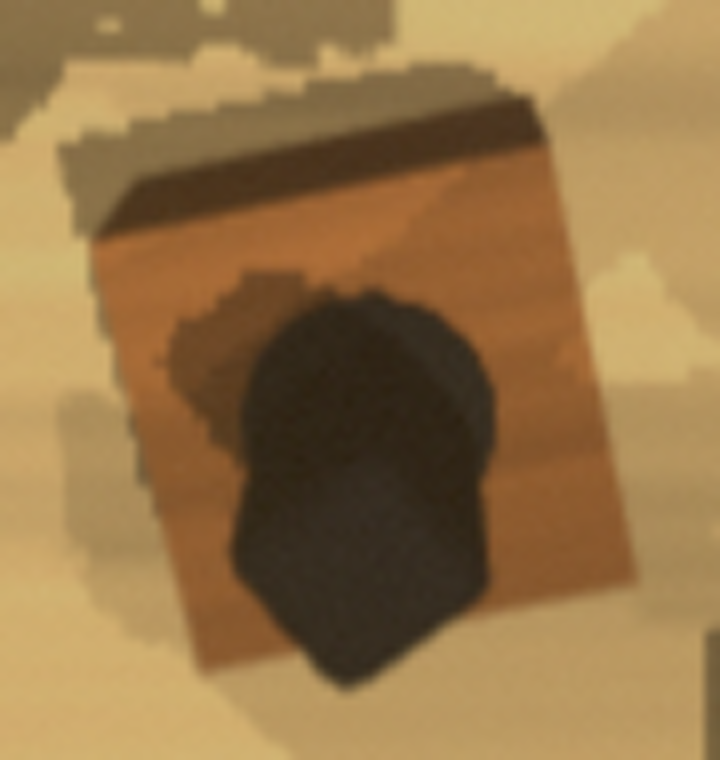

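```bash
python3 -c "
from h import *
s,c=pickle.load(open('w6.pkl','rb'))
f=lambda p,z:onz(c,s,p[0]/8-.5+210,p[1]/8-.5+140,z)
S=[f(p,62) for p in [(95,238),(548,145),(638,580),(203,672)]]
H=[f(p,137) for p in [(235,550),(345,688),(490,580),(375,455)]]
for Q in (S,H):
    Q=np.array(Q); print(Q.mean(0).round(1),[(np.linalg.norm(Q[i]-Q[i-1]).round(1),np.degrees(np.arctan2(*(Q[i]-Q[i-1])[[1,0]])).round(1)) for i in range(4)])
"
```

```text
[ 460.1 -374.1   62. ] [(np.float64(72.5), np.float64(-168.1)), (np.float64(70.5), np.float64(101.8)), (np.float64(71.3), np.float64(12.6)), (np.float64(71.4), np.float64(-77.2))]
[ 459.4 -374.   137. ] [(np.float64(21.3), np.float64(-54.8)), (np.float64(22.7), np.float64(36.4)), (np.float64(23.2), np.float64(128.5)), (np.float64(21.6), np.float64(-138.6))]
```

```bash
python3 -m inch '[[[0,0,8.5,0,0,0,1],[0,0,8.5,0,0,0,1],[0,0,8.5,0,0,0,1],[0,0,8.5,0,0,0,1],[0,0,8.5,0,0,0,1]]]'
python3 -m inch '[[[0,0,8.5,0,0,0,1],[0,0,3,0,0,0,1],[0,0,0,0,0,0,1],[0,0,0,0,0,0,1]]]'
python3 -c "
from h import *
plan([459.6,-374,160],36)
s,c=snap('wrist','w7.png');pickle.dump((s,c),open('w7.pkl','wb'));crop(c,'w7c.png',200,140,320,240,6)"

```

```text
t: 5.5
tcp_pos: [432.4, -368.2, 261.3]
orientation: [0.364, 0.931, 0.0, -0.0]
ft_force: [0.0, -0.5, -0.2]
grip_width: 85.6
t: 5.9
tcp_pos: [431.8, -368.8, 261.3]
orientation: [0.453, 0.892, 0.0, -0.0]
ft_force: [-0.8, 0.0, 0.2]
grip_width: 85.6
now [ 431.8 -368.8  261.3] yaw 36.18 j [-0.79  0.35  1.57  0.    1.22 -1.42] t 5.9 w 85.6 F [-0.8  0.   0.2] tilt [-0.    0.01]
 shift m [-0.0206  0.0193  0.1013] |d| 105.1
 turn z 0.18
 shift after turn x -0.0205 y 0.0194 z 0.1013
```

View pics/w7c.png

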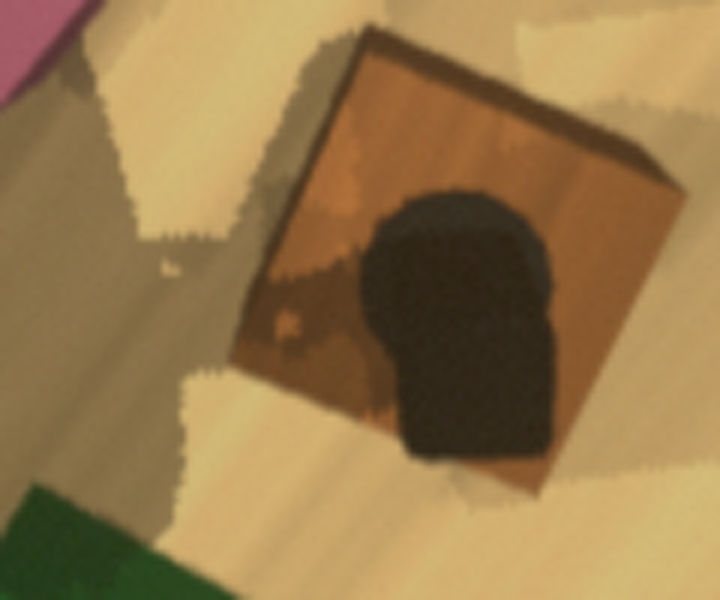

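```bash
python3 -m inch '[[[0,0,0,-0.010,0.010,0.02,1],[0,0,0,-0.0105,0.0095,0.02,1],[0,0,0,0,0,0.035,1],[0,0,0,0,0,0.025,1],[0,0,0,0,0,0,1]]]'
python3 -m inch '[[[0,0,0,0,0,0,1]]]'
python3 -c "
from h import *
plan([459.6,-374,88],36)
s,c=snap('wrist','w8.png');pickle.dump((s,c),open('w8.pkl','wb'))"

```

```text
t: 6.45
tcp_pos: [457.8, -373.4, 158.1]
orientation: [0.453, 0.891, 0.001, -0.003]
ft_force: [0.1, -0.1, 0.0]
grip_width: 85.3
t: 6.55
tcp_pos: [459.2, -374.9, 162.0]
orientation: [0.454, 0.891, -0.0, 0.0]
ft_force: [-0.1, -0.3, 0.9]
grip_width: 85.2
now [ 459.2 -374.9  162. ] yaw 36.03 j [-0.76  0.5   1.6   0.    1.03 -1.39] t 6.5 w 85.2 F [-0.1 -0.3  0.9] tilt [ 0.01 -0.01]
 shift m [0.0005 0.0008 0.074 ] |d| 74.0
 turn z 0.03
 shift after turn x 0.0005 y 0.0008 z 0.0740
```

View pics/w8.png

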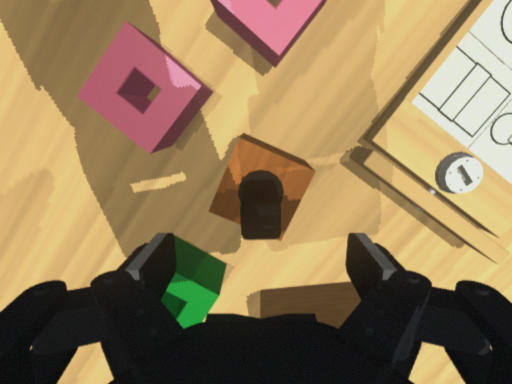

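```bash
python3 -m inch '[[[0,0,0,0,0,0.03,1],[0,0,0,0,0,0.03,1],[0,0,0,0,0,0.014,1],[0,0,0,0,0,0,1],[0,0,0,0,0,0,-0.6]]]' 60
python3 -m inch '[[[0,0,0,0,0,0,-1],[0,0,0,0,0,0,-1],[0,0,0,0,0,0,-1],[0,0,0,0,0,0,-1],[0,0,0,0,0,0,-1]]]'
python3 -c "
from h import *
plan([459.6,-374,88],36)"

```

```text
t: 7.1
tcp_pos: [459.5, -375.5, 88.9]
orientation: [0.454, 0.891, -0.0, 0.001]
ft_force: [0.1, -0.0, 1.0]
grip_width: 73.4
t: 7.6
tcp_pos: [459.2, -375.2, 88.2]
orientation: [0.454, 0.891, -0.0, 0.001]
ft_force: [-0.7, 1.6, 5.5]
grip_width: 25.8
now [ 459.2 -375.2   88.2] yaw 35.98 j [-0.76  0.6   1.65 -0.    0.89 -1.39] t 7.6 w 25.8 F [-0.7  1.6  5.5] tilt [ 0.06 -0.06]
 shift m [0.0007 0.001  0.0002] |d| 1.3
 turn z -0.02
 shift after turn x 0.0007 y 0.0010 z 0.0002
```

```bash
python3 -m inch '[[[0,0,0,0,0,-0.03,-1],[0,0,0,0,0,-0.03,-1],[0,0,0,0,0,-0.03,-1],[0,0,0,0,0,-0.02,-1],[0,0,0,0,0,0,-1]]]'
python3 -m inch '[[[0,0,0,0,0,0,-1]]]'
python3 -c "
from h import *
plan([459.6,-374,88],36)
s,c=snap('wrist','w9.png');pickle.dump((s,c),open('w9.pkl','wb'));crop(c,'w9c.png',200,130,320,230,6)"

```

```text
t: 8.1
tcp_pos: [459.7, -375.7, 200.0]
orientation: [0.454, 0.891, -0.001, 0.002]
ft_force: [0.2, 0.2, -1.0]
grip_width: 25.6
t: 8.2
tcp_pos: [458.6, -374.7, 196.7]
orientation: [0.454, 0.891, 0.0, -0.0]
ft_force: [-0.3, 0.0, -1.2]
grip_width: 24.9
now [ 458.6 -374.7  196.7] yaw 35.97 j [-0.76  0.46  1.57 -0.    1.11 -1.39] t 8.2 w 24.9 F [-0.3  0.  -1.2] tilt [-0.02  0.02]
 shift m [-1.000e-04  1.200e-03  1.087e-01] |d| 108.7
 turn z -0.03
 shift after turn x -0.0000 y 0.0012 z 0.1087
```

View pics/w9.png

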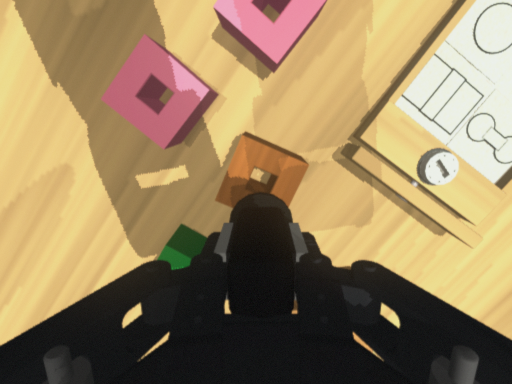

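View pics/w9c.png

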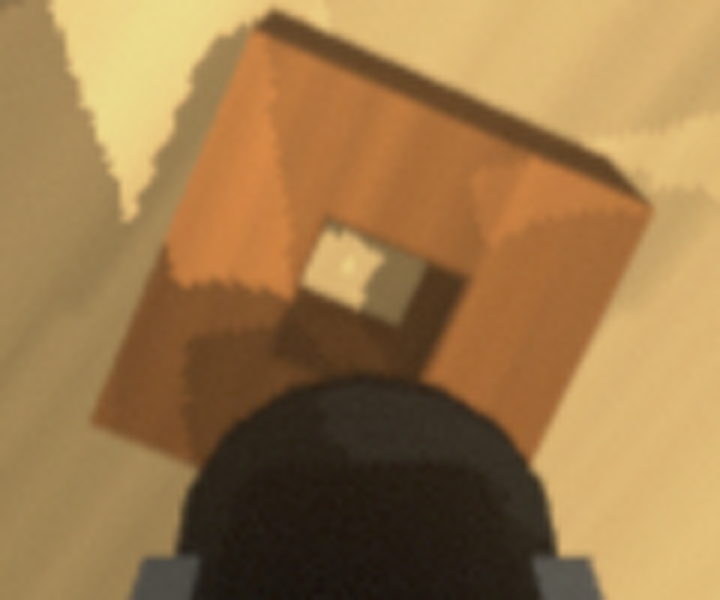

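```bash
python3 -c "
from h import *
s,c=snap('scene','s2.png');pickle.dump((s,c),open('s2.pkl','wb'))
p=proj(c,s,s['tcp_pos']+[0,0,-81]);o,_=ray(c,s,256,192);print(p,o)
u,v=p.astype(int);crop(c,'s2c.png',u-30,v-40,u+30,v+20,10)"

```

```text
[178.09452677 222.78159863] [1189.84328678 -905.60995277 1309.75509369]
```

View pics/s2c.png

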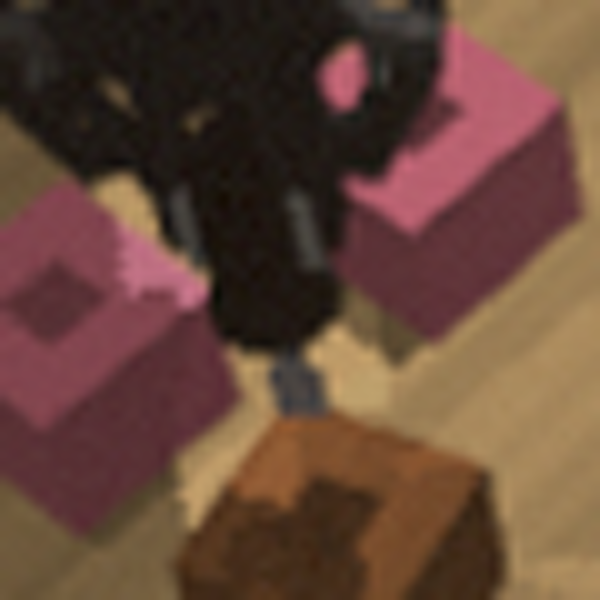

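```bash
python3 -c "
from h import *
s,c=pickle.load(open('w9.pkl','rb'))
m=R.from_quat(s['orientation']).as_matrix()
for t in [(20,0,26.2),(20,0,21.2),(22,0,21.2),(0,0,81),(8,0,81)]: print(t,proj(c,s,s['tcp_pos']+m@np.array(t)))
# stand top
f=lambda p,z:onz(c,s,p[0]/6-.5+200,p[1]/6-.5+130,z)
print([f(p,62).round(1) for p in [(258,30),(650,207),(95,420)]], (f((650,207),62)+f((95,420),62))/2)
"

```

```text
(20, 0, 26.2) [258.50956454 190.86201759]
(20, 0, 21.2) [258.45295916 193.05739365]
(22, 0, 21.2) [258.4518269  189.83051483]
(0, 0, 81) [258.96952316 196.831658  ]
(8, 0, 81) [258.97085164 187.3854157 ]
[array([ 418.3, -346.5,   62. ]), array([ 486.8, -332. ,   62. ]), array([ 433.4, -416.1,   62. ])] [ 460.06685504 -374.02211656   62.        ]
```

```bash
python3 -m inch '[[[0,0,8.5,0,0,0,-1],[0,0,8.5,0,0,0,-1],[0,0,8.5,0,0,0,-1],[0,0,8.5,0,0,0,-1],[0,0,8.5,0,0,0,-1]]]'
python3 -m inch '[[[0,0,8.5,0,0,0,-1],[0,0,0.5,0,0,0,-1],[0,0,0,0,0,0,-1]]]'
python3 -c "
from h import *
plan([612.1,-251.9,140],-15.3)
s,c=snap('scene','s3.png');
p=proj(c,s,s['tcp_pos']+[0,0,-81]);
u,v=p.astype(int);crop(c,'s3c.png',u-30,v-40,u+30,v+20,10)"

```

```text
t: 8.8
tcp_pos: [458.4, -374.5, 195.8]
orientation: [0.748, 0.663, -0.0, -0.001]
ft_force: [0.4, -0.4, -0.9]
grip_width: 25.5
t: 9.1
tcp_pos: [458.6, -374.6, 196.4]
orientation: [0.795, 0.607, -0.0, -0.001]
ft_force: [-0.2, 0.5, -1.6]
grip_width: 25.2
now [ 458.6 -374.6  196.4] yaw -15.3 j [-0.76  0.46  1.57 -0.    1.11 -0.5 ] t 9.1 w 25.2 F [-0.2  0.5 -1.6] tilt [-0.06  0.06]
 shift m [0.1589 0.1157 0.0564] |d| 204.5
 turn z -0.0
 shift after turn x 0.1589 y 0.1157 z 0.0564
```

View pics/s3c.png

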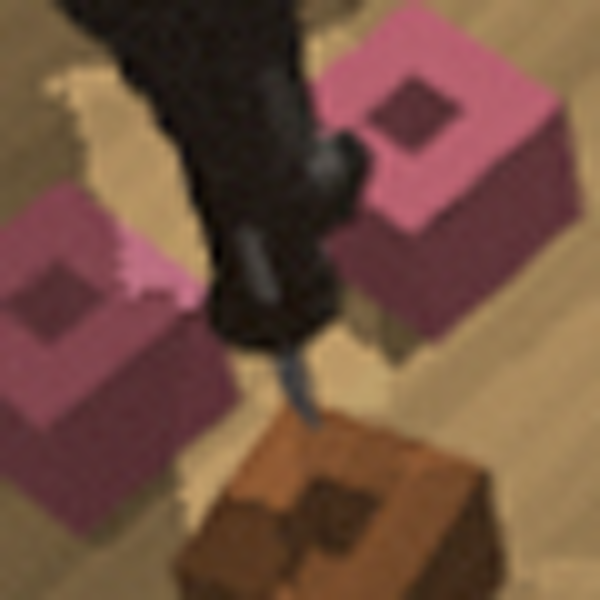

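```bash
python3 -m inch '[[[0,0,0,0.0318,0.0231,0,-1],[0,0,0,0.0318,0.0231,0,-1],[0,0,0,0.0318,0.0231,0.01,-1],[0,0,0,0.0318,0.0231,0.02,-1],[0,0,0,0.0318,0.0231,0.02,-1]]]'
python3 -m inch '[[[0,0,0,0,0,0.006,-1],[0,0,0,0,0,0,-1],[0,0,0,0,0,0,-1]]]'
python3 -c "
from h import *
plan([612.1,-251.9,126],-15.3)
s,c=snap('wrist','w10.png');crop(c,'w10c.png',200,130,320,230,6)
s,c=snap('scene','s4.png');
p=proj(c,s,s['tcp_pos']+[0,0,-81]);print(p)
u,v=p.astype(int);crop(c,'s4c.png',u-30,v-30,u+30,v+30,10)"

```

```text
t: 9.65
tcp_pos: [613.9, -251.5, 146.6]
orientation: [0.795, 0.606, 0.0, 0.0]
ft_force: [0.7, -0.8, -0.6]
grip_width: 25.5
t: 9.95
tcp_pos: [612.2, -253.2, 141.6]
orientation: [0.796, 0.605, -0.0, 0.0]
ft_force: [0.3, -0.2, -0.7]
grip_width: 25.5
now [ 612.2 -253.2  141.6] yaw -15.48 j [-0.46  0.65  1.41 -0.    1.08 -0.19] t 9.9 w 25.5 F [ 0.3 -0.2 -0.7] tilt [-0.   -0.01]
 shift m [ 0.0012 -0.0005  0.0156] |d| 15.7
 turn z -0.18
 shift after turn x 0.0012 y -0.0005 z 0.0156
[243.59049317 230.61038941]
```

View pics/s4c.png

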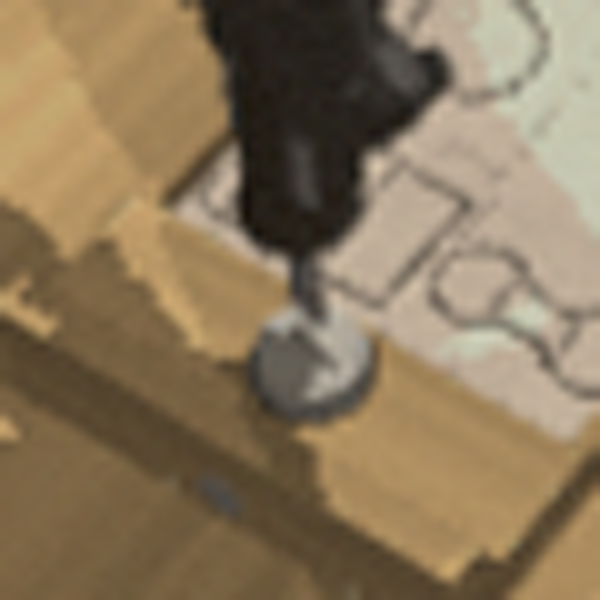

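View pics/w10c.png

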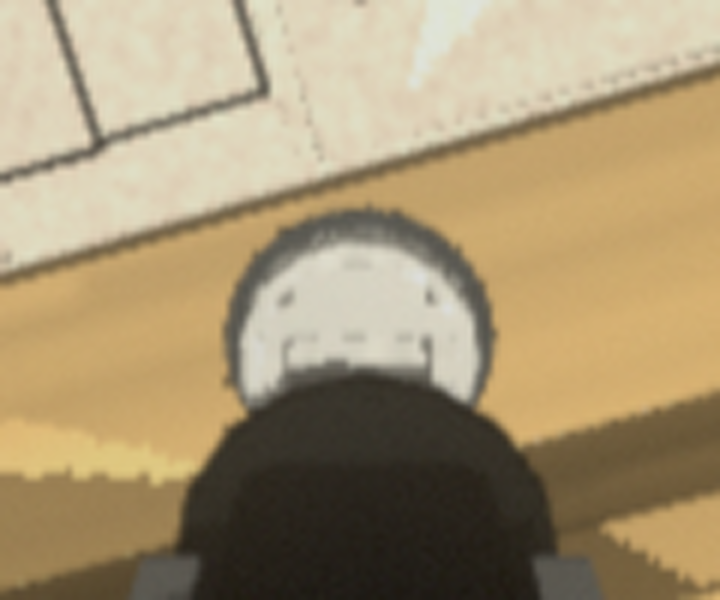

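```bash
python3 -m inch '[[[0,0,0,0.001,-0.001,0.01,-1],[0,0,0,0,0,0.01,-1],[0,0,0,0,0,0.003,-1],[0,0,0,0,0,0,-1],[0,0,0,0,0,0.003,-1]]]'
python3 -m inch '[[[0,0,0,0,0,0.003,-1],[0,0,0,0,0,0,-1]]]'
python3 -c "
from h import *
plan([612.1,-251.9,110],-15.3)
s,c=snap('wrist','w11.png');crop(c,'w11c.png',200,130,320,230,6)"

```

```text
t: 10.55
tcp_pos: [612.2, -251.5, 115.6]
orientation: [0.796, 0.605, 0.0, 0.0]
ft_force: [-0.3, 0.2, -1.5]
grip_width: 25.3
t: 10.75
tcp_pos: [611.8, -251.2, 111.9]
orientation: [0.796, 0.605, -0.0, -0.0]
ft_force: [-1.2, 0.0, -1.0]
grip_width: 25.3
now [ 611.8 -251.2  111.9] yaw -15.52 j [-0.46  0.68  1.43 -0.    1.03 -0.19] t 10.8 w 25.3 F [-1.2  0.  -1. ] tilt [-0.03  0.01]
 shift m [-0.0006  0.0004  0.0019] |d| 2.0
 turn z -0.22
 shift after turn x -0.0006 y 0.0004 z 0.0019
```

View pics/w11c.png

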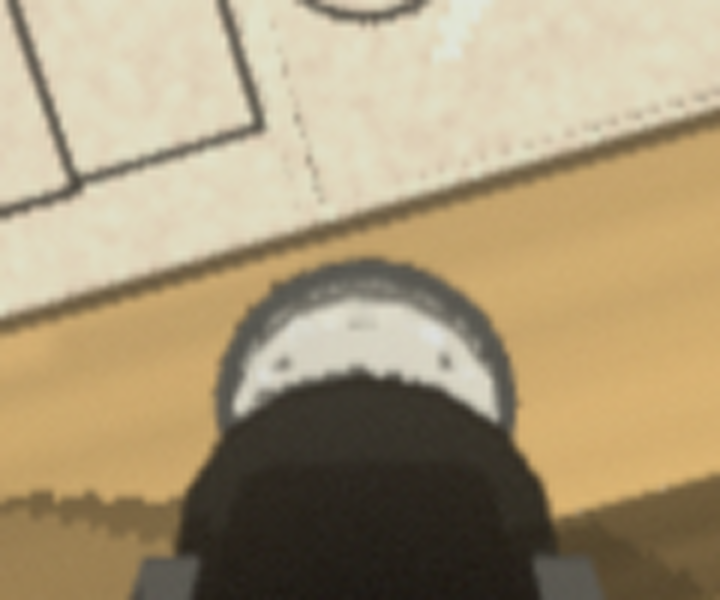

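```bash
cat > m.py <<'E'
from h import *
s=env.get_state(); print('t',round(s['t'],2),s['tcp_pos'].round(1),'yaw',round(yaw_y(s),1),'F',s['ft_force'].round(1),'M',s['moment'].round(3))
E
python3 -m inch '[[[0,0,8,0,0,0,-1],[0,0,8,0,0,0,-1],[0,0,8,0,0,0,-1],[0,0,8,0,0,0,-1]]]';python3 m.py
python3 -m inch '[[[0,0,8,0,0,0,-1],[0,0,8,0,0,0,-1],[0,0,8,0,0,0,-1],[0,0,8,0,0,0,-1]]]';python3 m.py
```

```text
t: 11.2
tcp_pos: [611.6, -252.1, 112.4]
orientation: [0.933, 0.36, -0.001, 0.001]
ft_force: [-2.3, -4.6, -0.6]
grip_width: 25.5
t 11.2 [ 611.6 -252.1  112.4] yaw -47.8 F [-2.3 -4.6 -0.6] M [-0.956  0.556  0.164]
t: 11.6
tcp_pos: [611.7, -252.2, 112.4]
orientation: [0.996, 0.089, -0.0, 0.001]
ft_force: [-2.9, -4.2, -1.0]
grip_width: 25.1
t 11.6 [ 611.7 -252.2  112.4] yaw -79.8 F [-2.9 -4.2 -1. ] M [-1.041  0.454  0.14 ]
```

```bash

python3 -m inch '[[[0,0,8,0,0,0,-1],[0,0,6,0,0,0,-1],[0,0,0,0,0,0,-1]]]';python3 m.py
python3 -m inch '[[[0,0,3,0,0,0,-1],[0,0,0,0,0,0,-1]]]';python3 m.py
```

```text
t: 11.9
tcp_pos: [611.7, -252.2, 112.4]
orientation: [1.0, -0.031, -0.0, 0.001]
ft_force: [-2.4, -4.1, -1.2]
grip_width: 25.3
t 11.9 [ 611.7 -252.2  112.4] yaw -93.6 F [-2.4 -4.1 -1.2] M [-1.284  0.554  0.133]
t: 12.1
tcp_pos: [611.7, -252.2, 112.4]
orientation: [0.998, -0.056, -0.0, 0.001]
ft_force: [-1.8, -5.3, -1.0]
grip_width: 25.5
t 12.1 [ 611.7 -252.2  112.4] yaw -96.4 F [-1.8 -5.3 -1. ] M [-1.307  0.543  0.101]
```

```bash

python3 -m inch '[[[0,0,3,0,0,0,-1],[0,0,0,0,0,0,-1]]]';python3 m.py
python3 -m inch '[[[0,0,3,0,0,0,-1],[0,0,0,0,0,0,-1]]]';python3 m.py
python3 -m inch '[[[0,0,2,0,0,0,-1],[0,0,0,0,0,0,-1]]]';python3 m.py
```

```text
t: 12.3
tcp_pos: [611.7, -252.1, 112.4]
orientation: [0.997, -0.082, -0.0, 0.001]
ft_force: [-2.6, -5.7, -2.0]
grip_width: 25.7
t 12.3 [ 611.7 -252.1  112.4] yaw -99.4 F [-2.6 -5.7 -2. ] M [-1.34   0.55   0.105]
t: 12.5
tcp_pos: [611.7, -252.1, 112.4]
orientation: [0.994, -0.108, -0.0, 0.001]
ft_force: [-2.6, -5.2, -1.3]
grip_width: 25.6
t 12.5 [ 611.7 -252.1  112.4] yaw -102.4 F [-2.6 -5.2 -1.3] M [-1.304  0.587  0.07 ]
t: 12.7
tcp_pos: [611.7, -252.2, 112.4]
orientation: [0.992, -0.125, -0.0, 0.001]
ft_force: [-3.1, -5.6, -1.8]
grip_width: 25.5
t 12.7 [ 611.7 -252.2  112.4] yaw -104.4 F [-3.1 -5.6 -1.8] M [-1.245  0.606  0.064]
```

```bash

python3 -c "
from h import *
s,c=snap('wrist','w12.png')
s,c=snap('scene','s5.png');
p=proj(c,s,s['tcp_pos']+[0,0,-81]);u,v=p.astype(int);crop(c,'s5c.png',u-35,v-30,u+25,v+30,10)"

```

```text
(no output)
```

View pics/w12.png

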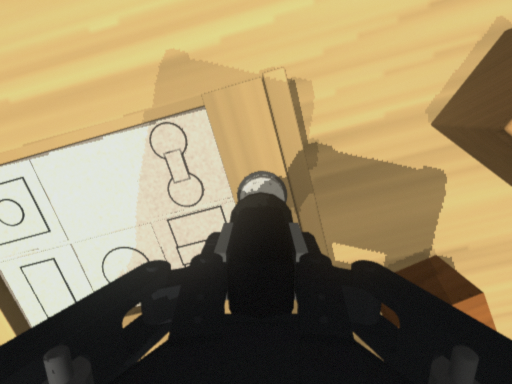

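View pics/s5c.png

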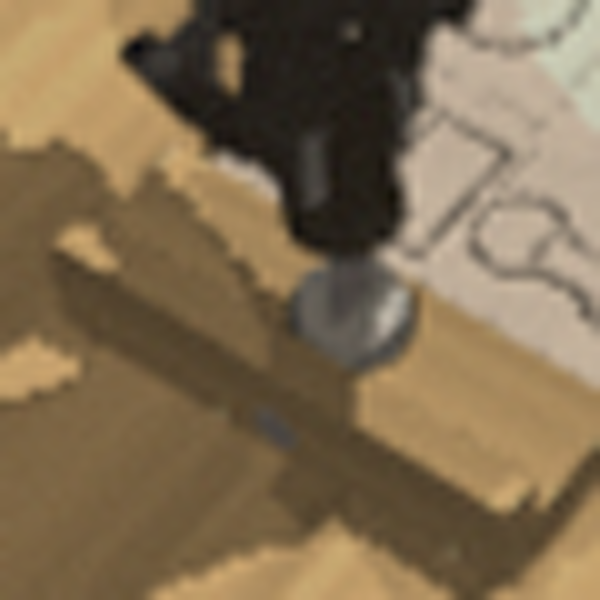

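```bash

python3 -m inch '[[[0,0,3,0,0,0,-1],[0,0,0,0,0,0,-1]]]';python3 m.py
python3 -m inch '[[[0,0,3,0,0,0,-1],[0,0,0,0,0,0,-1]]]';python3 m.py
python3 -m inch '[[[0,0,3,0,0,0,-1],[0,0,0,0,0,0,-1]]]';python3 m.py
```

```text
t: 13.0
tcp_pos: [611.7, -252.2, 112.4]
orientation: [0.988, -0.151, -0.0, 0.001]
ft_force: [-1.9, -5.6, -1.3]
grip_width: 25.1
t 13.0 [ 611.7 -252.2  112.4] yaw -107.4 F [-1.9 -5.6 -1.3] M [-1.312  0.534  0.128]
t: 13.2
tcp_pos: [611.7, -252.0, 112.4]
orientation: [0.984, -0.177, -0.0, 0.001]
ft_force: [-1.0, -4.7, -1.2]
grip_width: 25.3
t 13.2 [ 611.7 -252.   112.4] yaw -110.4 F [-1.  -4.7 -1.2] M [-1.167  0.526  0.198]
t: 13.4
tcp_pos: [611.7, -252.0, 112.4]
orientation: [0.979, -0.203, -0.0, 0.001]
ft_force: [-1.5, -5.0, -1.8]
grip_width: 25.5
t 13.4 [ 611.7 -252.   112.4] yaw -113.4 F [-1.5 -5.  -1.8] M [-1.189  0.608  0.274]
```

```bash

python3 -m inch '[[[0,0,3,0,0,0,-1],[0,0,0,0,0,0,-1]]]';python3 m.py
python3 -m inch '[[[0,0,-8,0,0,0,-1],[0,0,-8,0,0,0,-1],[0,0,-8,0,0,0,-1],[0,0,0,0,0,-0.01,-1],[0,0,0,0,0,-0.02,-1]]]';python3 m.py
```

```text
t: 13.6
tcp_pos: [611.7, -252.0, 112.4]
orientation: [0.974, -0.228, -0.0, 0.001]
ft_force: [-2.2, -4.6, -0.8]
grip_width: 25.7
t 13.6 [ 611.7 -252.   112.4] yaw -116.4 F [-2.2 -4.6 -0.8] M [-1.199  0.59   0.492]
t: 14.1
tcp_pos: [611.5, -250.9, 141.9]
orientation: [1.0, -0.023, -0.001, -0.001]
ft_force: [0.4, 0.3, -1.2]
grip_width: 25.6
t 14.1 [ 611.5 -250.9  141.9] yaw -92.7 F [ 0.4  0.3 -1.2] M [ 0.007 -0.     0.011]
```

```bash

python3 -m inch '[[[0,0,-8.5,0,0,-0.01,-1],[0,0,-8.5,0,0,-0.01,-1],[0,0,-8.5,0,0,0,-1],[0,0,-8.5,0,0,0,-1],[0,0,-8.5,0,0,0,-1]]]'
python3 -m inch '[[[0,0,-8.5,0,0,0,-1],[0,0,-8.5,0,0,0,-1],[0,0,-8.5,0,0,0,-1],[0,0,-8.5,0,0,0,-1],[0,0,-0.4,0,0,0,-1]]]'
python3 -c "
from h import *
plan([607.5,38,145],-15.6)"
```

```text
t: 14.6
tcp_pos: [612.3, -251.2, 163.4]
orientation: [0.939, 0.343, 0.0, 0.0]
ft_force: [0.9, 0.1, -1.5]
grip_width: 25.5
t: 15.1
tcp_pos: [612.2, -251.3, 163.2]
orientation: [0.797, 0.605, 0.0, 0.0]
ft_force: [0.8, -0.0, -0.7]
grip_width: 25.3
now [ 612.2 -251.3  163.2] yaw -15.61 j [-0.46  0.62  1.4   0.    1.12 -0.19] t 15.1 w 25.3 F [ 0.8 -0.  -0.7] tilt [ 0.05 -0.01]
 shift m [ 0.2773 -0.0824  0.0181] |d| 289.9
 turn z -0.01
 shift after turn x 0.2773 y -0.0824 z 0.0182
```

```bash

python3 -m inch '[[[0,0,0,0.046,-0.0137,0,-1],[0,0,0,0.046,-0.0137,0,-1],[0,0,0,0.046,-0.0137,0,-1],[0,0,0,0.046,-0.0137,0,-1],[0,0,0,0.046,-0.0137,0,-1]]]'
python3 -m inch '[[[0,0,0,0.0473,-0.0139,0,-1],[0,0,0,0,0,0.01,-1],[0,0,0,0,0,0.01,-1],[0,0,0,0,0,0,-1],[0,0,0,0,0,0,-1]]]'
python3 -c "
from h import *
plan([607.5,38,112],-15.6)
s,c=snap('wrist','w13.png');crop(c,'w13c.png',200,130,320,230,6)"
```

```text
t: 15.6
tcp_pos: [607.9, -9.4, 163.1]
orientation: [0.799, 0.602, 0.0, 0.0]
ft_force: [0.5, -0.2, -1.7]
grip_width: 25.5
t: 16.1
tcp_pos: [607.4, 36.7, 142.2]
orientation: [0.798, 0.603, -0.0, -0.0]
ft_force: [-0.1, -0.1, -1.4]
grip_width: 25.8
now [607.4  36.7 142.2] yaw -15.81 j [-0.02  0.55  1.57 -0.    1.01  0.26] t 16.1 w 25.8 F [-0.1 -0.1 -1.4] tilt [-0.03 -0.  ]
 shift m [ 0.0013 -0.0002  0.0302] |d| 30.2
 turn z -0.21
 shift after turn x 0.0013 y -0.0002 z 0.0302
```

View pics/w13c.png

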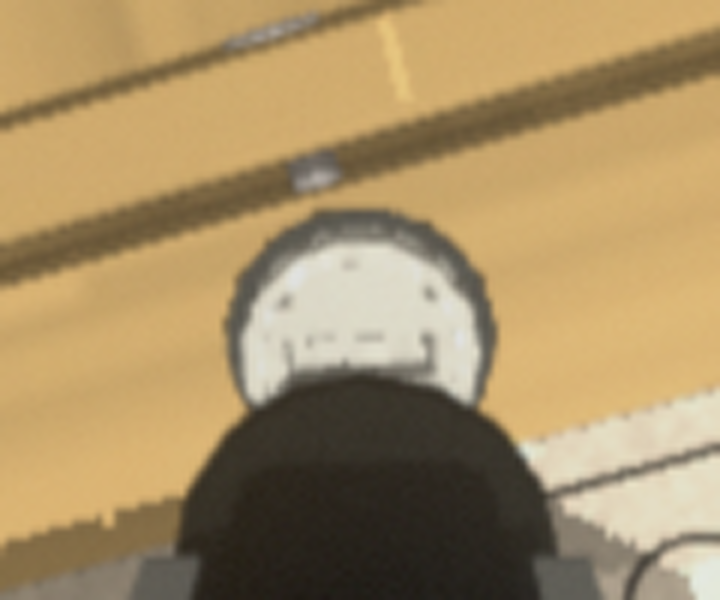

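Same relative picture as at the right cam: slot level across the image, centred (~x 360). Going in.

```bash

python3 -m inch '[[[0,0,0,0.0013,-0.001,0.01,-1],[0,0,0,0,0,0.01,-1],[0,0,0,0,0,0.004,-1],[0,0,0,0,0,0.003,-1],[0,0,0,0,0,0.003,-1]]]'
python3 -m inch '[[[0,0,0,0,0,0,-1],[0,0,0,0,0,0,-1]]]'; python3 m.py
```

```text
t: 16.65
tcp_pos: [606.7, 39.3, 112.0]
orientation: [0.797, 0.604, -0.0, 0.0]
ft_force: [0.5, -1.5, -0.1]
grip_width: 25.3
t: 16.85
tcp_pos: [606.7, 39.3, 112.3]
orientation: [0.797, 0.604, -0.0, 0.0]
ft_force: [-0.9, -1.5, -2.0]
grip_width: 25.7
t 16.85 [606.7  39.3 112.3] yaw -15.6 F [-0.9 -1.5 -2. ] M [-0.343  0.097 -0.002]
```

```bash

python3 -m inch '[[[0,0,0,-0.001,0,0,-1],[0,0,8,0,0,0,-1],[0,0,8,0,0,0,-1],[0,0,8,0,0,0,-1],[0,0,8,0,0,0,-1]]]';python3 m.py
python3 -m inch '[[[0,0,8,0,0,0,-1],[0,0,8,0,0,0,-1],[0,0,8,0,0,0,-1],[0,0,8,0,0,0,-1],[0,0,8,0,0,0,-1]]]';python3 m.py
python3 -m inch '[[[0,0,8,0,0,0,-1],[0,0,6,0,0,0,-1],[0,0,0,0,0,0,-1]]]';python3 m.py
```

```text
t: 17.35
tcp_pos: [606.3, 38.0, 112.5]
orientation: [0.933, 0.359, -0.0, 0.0]
ft_force: [-0.8, -4.2, -0.0]
grip_width: 25.3
t 17.35 [606.3  38.  112.5] yaw -47.9 F [-0.8 -4.2 -0. ] M [-0.85   0.342  0.166]
t: 17.85
tcp_pos: [606.4, 38.1, 112.5]
orientation: [1.0, 0.018, 0.0, 0.0]
ft_force: [-0.9, -3.5, -1.5]
grip_width: 25.6
t 17.85 [606.4  38.1 112.5] yaw -87.9 F [-0.9 -3.5 -1.5] M [-0.7    0.114  0.129]
t: 18.15
tcp_pos: [606.6, 38.1, 112.5]
orientation: [0.995, -0.102, 0.0, 0.0]
ft_force: [-0.0, -2.4, -1.2]
grip_width: 25.2
t 18.15 [606.6  38.1 112.5] yaw -101.7 F [-0.  -2.4 -1.2] M [-0.81  -0.077  0.109]
```

```bash

python3 -m inch '[[[0,0,4,0,0,0,-1],[0,0,0,0,0,0,-1]]]';python3 m.py
python3 -m inch '[[[0,0,4,0,0,0,-1],[0,0,0,0,0,0,-1]]]';python3 m.py
python3 -m inch '[[[0,0,4,0,0,0,-1],[0,0,0,0,0,0,-1]]]';python3 m.py
```

```text
t: 18.35
tcp_pos: [606.6, 38.2, 112.5]
orientation: [0.991, -0.135, 0.0, 0.0]
ft_force: [0.4, -3.9, -0.5]
grip_width: 25.3
t 18.35 [606.6  38.2 112.5] yaw -105.5 F [ 0.4 -3.9 -0.5] M [-0.902 -0.025  0.158]
t: 18.55
tcp_pos: [606.6, 38.2, 112.5]
orientation: [0.986, -0.169, 0.0, 0.0]
ft_force: [-0.7, -4.3, -0.4]
grip_width: 25.2
t 18.55 [606.6  38.2 112.5] yaw -109.5 F [-0.7 -4.3 -0.4] M [-1.021  0.062  0.208]
t: 18.75
tcp_pos: [606.6, 38.4, 112.5]
orientation: [0.979, -0.203, 0.0, 0.0]
ft_force: [0.4, -3.6, 0.6]
grip_width: 25.6
t 18.75 [606.6  38.4 112.5] yaw -113.5 F [ 0.4 -3.6  0.6] M [-0.856 -0.089  0.315]
```

```bash

python3 -m inch '[[[0,0,4,0,0,0,-1],[0,0,0,0,0,0,-1],[0,0,0,0,0,0,-1]]]';python3 m.py
python3 -m inch '[[[0,0,-8,0,0,0,-1],[0,0,-8,0,0,0,-1],[0,0,-8,0,0,0,-1],[0,0,0,0,0,-0.02,-1],[0,0,0,0,0,-0.04,-1]]]';python3 m.py
python3 -m inch '[[[0,0,0,0,0,-0.04,-1],[0,0,0,0,0,-0.04,-1],[0,0,0,0,0,0,-1]]]'
python3 -c "
from h import *
plan([460,-374,250],36)
s,c=snap('top','t2.png');crop(c,'t2c.png',180,130,340,215,5)
s,c=snap('scene','s6.png');crop(c,'s6c.png',205,150,335,270,6)"
```

```text
t: 19.05
tcp_pos: [606.6, 38.4, 112.5]
orientation: [0.972, -0.237, 0.0, 0.0]
ft_force: [0.4, -4.1, 1.2]
grip_width: 25.5
t 19.05 [606.6  38.4 112.5] yaw -117.4 F [ 0.4 -4.1  1.2] M [-0.799 -0.002  0.507]
t: 19.55
tcp_pos: [604.7, 39.0, 170.1]
orientation: [1.0, -0.03, -0.003, -0.001]
ft_force: [1.0, 1.4, -0.5]
grip_width: 25.4
t 19.55 [604.7  39.  170.1] yaw -93.5 F [ 1.   1.4 -0.5] M [-0.017 -0.076  0.005]
t: 19.85
tcp_pos: [608.4, 39.1, 257.9]
orientation: [1.0, -0.03, 0.004, -0.001]
ft_force: [1.5, -0.4, -1.1]
grip_width: 25.5
now [608.4  39.1 257.9] yaw -93.47 j [-0.01  0.43  1.47  0.    1.24  1.62] t 19.9 w 25.5 F [ 1.5 -0.4 -1.1] tilt [0.51 0.07]
 shift m [-0.1232  0.4213  0.0061] |d| 439.0
 turn z 50.53
 shift after turn x 0.2470 y 0.3628 z 0.0079
```

View pics/t2c.png

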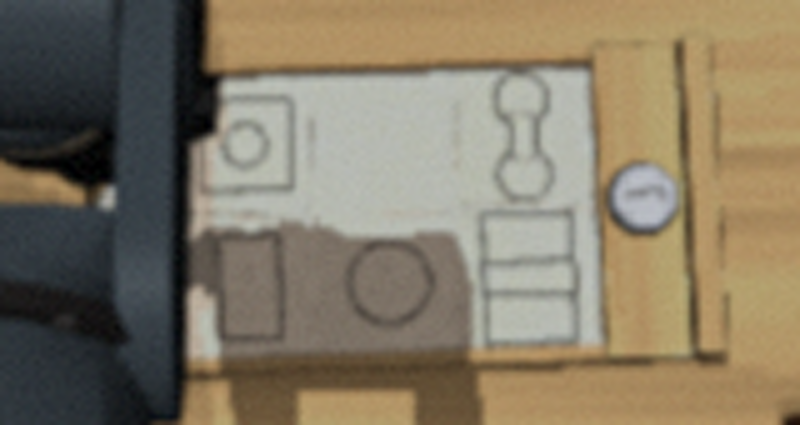

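View pics/s6c.png

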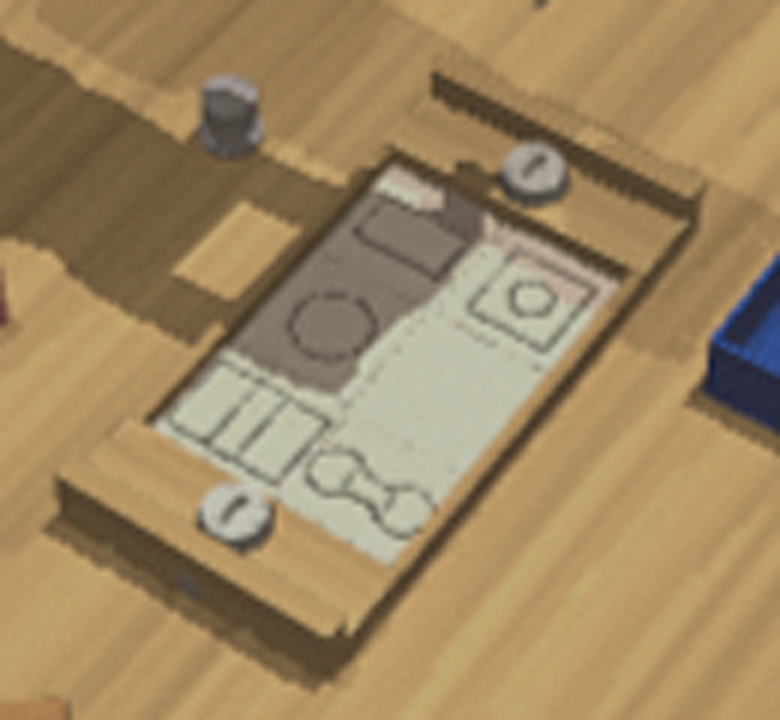

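```bash

python3 -m inch '[[[0,0,0,-0.045,0,0.03,-1],[0,0,0,-0.045,0,0.03,-1],[0,0,0,0,0,0,-1],[0,0,0,0,0,0,-1]]]'
python3 -c "
from h import *
s,c=snap('wrist','w14.png');pickle.dump((s,c),open('w14.pkl','wb'))"
python3 -m inch '[[[0,0,0,0,0.05,0,-1],[0,0,0,0,0.05,0,-1],[0,0,0,0,0.05,0,-1],[0,0,0,0,0.05,0,-1],[0,0,0,0,0.05,0,-1]]]'
python3 -m inch '[[[0,0,0,0.01,0.04,0,-1],[0,0,0,0,0,0,-1],[0,0,0,0,0,0,-1]]]'
python3 -c "
from h import *
s,c=snap('wrist','w15.png');pickle.dump((s,c),open('w15.pkl','wb'))
print(proj(c,s,[612,-252,37.5]))
s,c=pickle.load(open('w14.pkl','rb'));print(proj(c,s,[607.5,38,37.5]))
"
```

```text
t: 20.35
tcp_pos: [522.1, 44.0, 195.3]
orientation: [1.0, -0.031, -0.002, -0.0]
ft_force: [1.5, 0.4, 0.1]
grip_width: 25.7
t: 20.9
tcp_pos: [508.6, -208.5, 197.4]
orientation: [1.0, -0.031, 0.001, 0.0]
ft_force: [0.9, 0.5, -1.0]
grip_width: 25.3
t: 21.2
tcp_pos: [515.8, -247.4, 196.8]
orientation: [0.999, -0.032, 0.0, -0.0]
ft_force: [0.1, 0.0, -0.6]
grip_width: 25.3
[259.92470838  82.80679071]
[262.27538091  93.33524574]
```

View pics/w14.png

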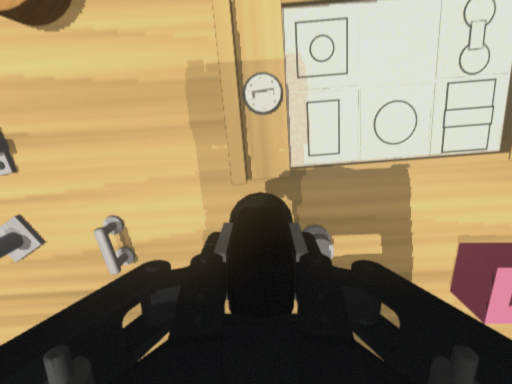

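View pics/w15.png

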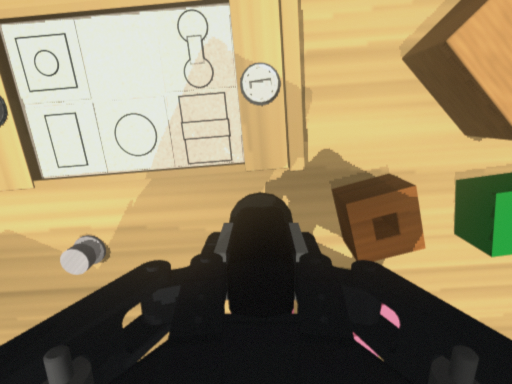

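```bash
python3 -c "
from cam import *
cam('w14.pkl','cl2.png',240,70,288,117);cam('w15.pkl','cr2.png',236,59,284,106)
a=cv2.imread('pics/cl2.png');b=cv2.imread('pics/cr2.png');cv2.imwrite('pics/cc2.png',np.hstack([a,b]))
plan([460.1,-374.1,220],36)"
```

```text
disc ((607.9857177734375, 37.80522918701172), (35.92778396606445, 36.35591125488281), 74.24781799316406) ((607.9715576171875, 37.87199020385742), 18.276094436645508)
slot 672.0 ((607.4735717773438, 47.06242752075195), (2.6247146129608154, 5.479042053222656), 86.07703399658203) [607.75885  47.05082]
slot 598.5 ((610.2833251953125, 38.21548080444336), (1.3744639158248901, 8.493525505065918), 2.883234739303589) [610.3262    38.092606]
disc ((612.2897338867188, -251.9539794921875), (36.008445739746094, 37.14479446411133), 67.1585922241211) ((612.409423828125, -252.0244903564453), 18.703195571899414)
slot 1068.5 ((613.9962768554688, -248.21568298339844), (1.7356266975402832, 13.652920722961426), 5.195565223693848) [ 614.1527  -248.17781]
now [ 515.7 -246.4  196.8] yaw -93.63 j [-0.53  0.43  1.63  0.    1.08  1.11] t 21.2 w 25.3 F [ 0.1 -0.3 -1.6] tilt [0.03 0.01]
 shift m [-0.0474  0.131  -0.0232] |d| 141.2
 turn z 50.37
 shift after turn x 0.0707 y 0.1200 z -0.0232
```

View pics/cc2.png

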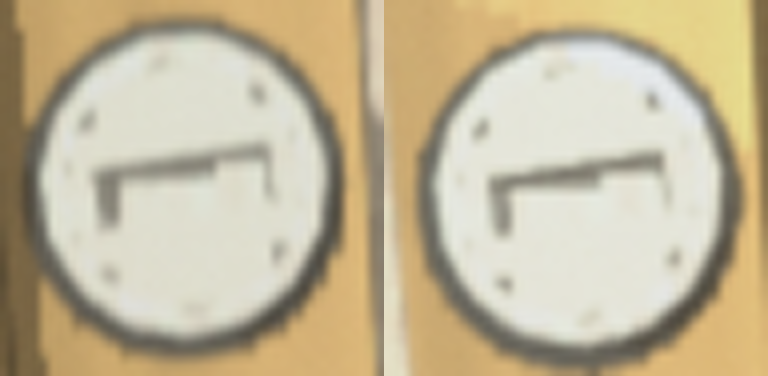

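```bash

python3 -m inch '[[[0,0,-8,0,0.03,0,-1],[0,0,-8,0,0.03,0,-1],[0,0,0,0,0,0,-1]]]'
python3 -c "
from h import *
plan([460.1,-374.1,180],-77.8)"
```

```text
t: 21.55
tcp_pos: [516.1, -307.8, 197.0]
orientation: [0.994, 0.11, 0.0, 0.001]
ft_force: [-0.3, 0.4, -0.6]
grip_width: 25.3
now [ 516.1 -307.8  197. ] yaw -77.34 j [-0.62  0.48  1.55 -0.    1.11  0.73] t 21.6 w 25.3 F [-0.3  0.4 -0.6] tilt [ 0.06 -0.06]
 shift m [-0.0692  0.0524  0.017 ] |d| 88.5
 turn z 0.46
 shift after turn x -0.0688 y 0.0530 z 0.0170
```

```bash

python3 -m inch '[[[0,0,0.4,-0.034,0.026,0,-1],[0,0,0,-0.035,0.0265,0,-1],[0,0,0,0,0,0.017,-1],[0,0,0,0,0,0,-1],[0,0,0,0,0,0,-1]]]'
python3 -c "
from h import *
plan([460.1,-374.1,155],-77.8)
s,c=snap('wrist','w16.png')
s,c=snap('scene','s7.png');
p=proj(c,s,s['tcp_pos']+[0,0,-81]);u,v=p.astype(int);crop(c,'s7c.png',u-30,v-30,u+30,v+30,10)"
```

```text
t: 22.05
tcp_pos: [459.8, -370.8, 180.1]
orientation: [0.995, 0.105, -0.0, -0.0]
ft_force: [1.5, 0.5, -0.8]
grip_width: 25.4
now [ 459.8 -370.8  180.1] yaw -77.98 j [-0.76  0.48  1.59  0.    1.07  0.6 ] t 22.1 w 25.4 F [ 1.5  0.5 -0.8] tilt [-0.01  0.03]
 shift m [-0.0003  0.0033  0.0251] |d| 25.3
 turn z -0.18
 shift after turn x -0.0004 y 0.0033 z 0.0251
```

View pics/w16.png

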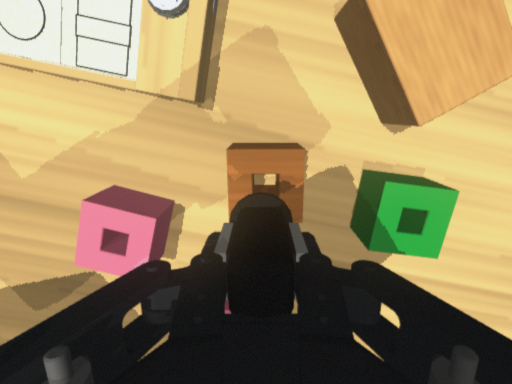

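View pics/s7c.png

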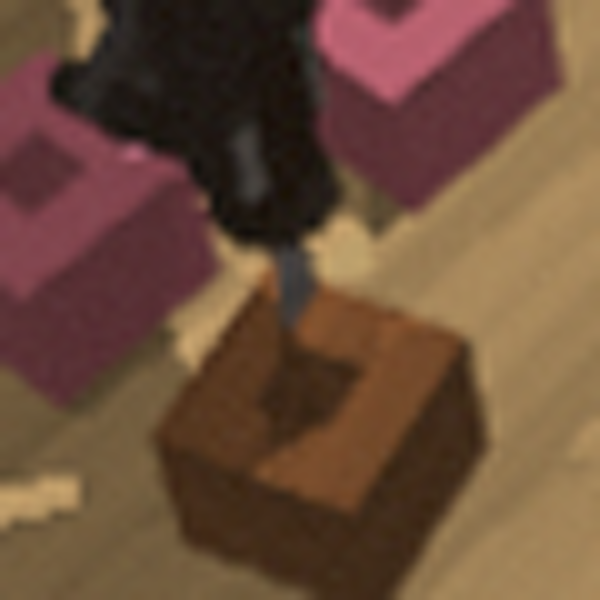

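```bash

python3 -m inch '[[[0,0,0,0,0.0033,0.01,-1],[0,0,0,0,0,0.02,-1],[0,0,0,0,0,0,-1],[0,0,0,0,0,0.01,-1],[0,0,0,0,0,0.01,-1]]]'; python3 m.py
python3 -m inch '[[[0,0,0,0,0,0.02,-1],[0,0,0,0,0,0.015,-1],[0,0,0,0,0,0,-1],[0,0,0,0,0,0,-1]]]'; python3 m.py
```

```text
t: 22.65
tcp_pos: [460.1, -375.5, 129.8]
orientation: [0.995, 0.104, 0.0, 0.0]
ft_force: [-0.5, 0.6, -1.0]
grip_width: 25.5
t 22.65 [ 460.1 -375.5  129.8] yaw -78.0 F [-0.5  0.6 -1. ] M [ 0.017 -0.021  0.051]
t: 23.05
tcp_pos: [459.8, -375.4, 94.9]
orientation: [0.995, 0.104, -0.0, -0.0]
ft_force: [0.1, 0.5, -0.0]
grip_width: 25.5
t 23.05 [ 459.8 -375.4   94.9] yaw -78.0 F [ 0.1  0.5 -0. ] M [-0.004 -0.041  0.033]
```

```bash

python3 -m inch '[[[0,0,0,0,0,0.004,-1],[0,0,0,0,0,0.002,-1],[0,0,0,0,0,0,-1]]]'; python3 m.py
python3 -m inch '[[[0,0,0,0,0,0.001,-1],[0,0,0,0,0,0,-1]]]'; python3 m.py
```

```text
t: 23.35
tcp_pos: [459.7, -375.3, 88.9]
orientation: [0.995, 0.104, 0.0, 0.0]
ft_force: [-0.5, 0.3, 0.1]
grip_width: 25.3
t 23.35 [ 459.7 -375.3   88.9] yaw -78.0 F [-0.5  0.3  0.1] M [-0.024 -0.003  0.024]
t: 23.55
tcp_pos: [459.9, -375.4, 88.2]
orientation: [0.995, 0.104, 0.0, 0.0]
ft_force: [-0.3, 0.1, 1.5]
grip_width: 24.9
t 23.55 [ 459.9 -375.4   88.2] yaw -78.0 F [-0.3  0.1  1.5] M [ 0.121  0.069 -0.009]
```

```bash

python3 -m inch '[[[0,0,0,0,0,0,0],[0,0,0,0,0,0,0],[0,0,0,0,0,0,0.5],[0,0,0,0,0,0,0.5],[0,0,0,0,0,0,0.5]]]'
python3 -m inch '[[[0,0,0,0,0,-0.03,0.5],[0,0,0,0,0,-0.04,0.5],[0,0,0,0,0,-0.05,1],[0,0,0,0,0,-0.05,1],[0,0,0,0,0,0,1]]]'
python3 -c "
from h import *
plan([430,250,250],90)
s,c=snap('wrist','w17.png')
s,c=snap('scene','s8.png');crop(c,'s8c.png',150,190,230,290,7)"
```

```text
t: 24.05
tcp_pos: [459.7, -375.3, 87.8]
orientation: [0.995, 0.104, -0.0, 0.0]
ft_force: [0.8, -0.1, -1.2]
grip_width: 64.3
t: 24.55
tcp_pos: [461.6, -377.0, 265.0]
orientation: [0.995, 0.104, 0.004, 0.004]
ft_force: [-0.7, -0.2, 1.1]
grip_width: 86.1
now [ 461.6 -377.   265. ] yaw -78.02 j [-0.76  0.4   1.5   0.    1.24  0.6 ] t 24.6 w 86.1 F [-0.7 -0.2  1.1] tilt [ 0.48 -0.45]
 shift m [ 0.0991 -0.62    0.0098] |d| 628.0
 turn z 11.98
 shift after turn x -0.0316 y -0.6270 z 0.0150
```

View pics/s8c.png

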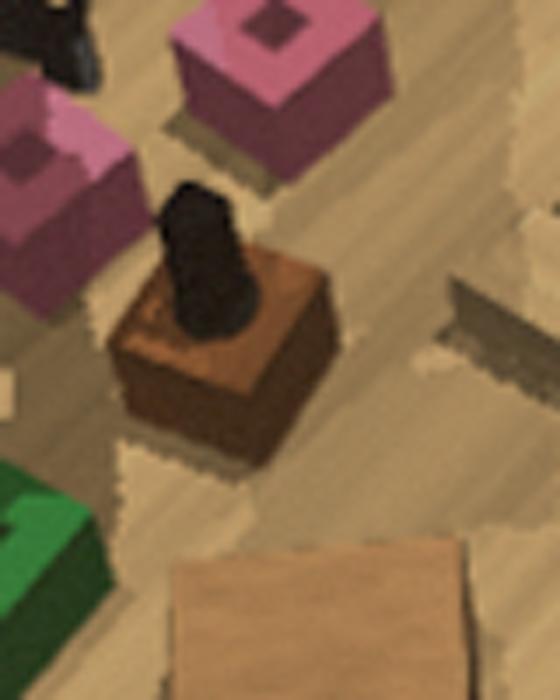

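View pics/w17.png

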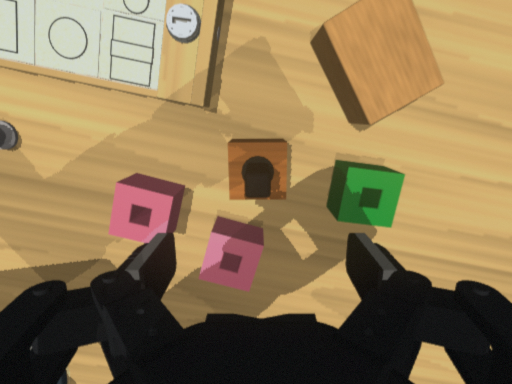

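```bash

python3 -m inch '[[[0,0,6,0,-0.03,0,1],[0,0,6,0,-0.03,0,1],[0,0,0,-0.006,-0.049,0,1],[0,0,0,-0.006,-0.049,0,1],[0,0,0,-0.006,-0.049,0,1]]]'
python3 -m inch '[[[0,0,0,-0.006,-0.049,0,1],[0,0,0,-0.006,-0.049,0,1],[0,0,0,-0.006,-0.049,0.01,1],[0,0,0,0,0,0.04,1],[0,0,0,0,0,0.04,1]]]'
python3 -m inch '[[[0,0,0,0,0,0,1],[0,0,0,0,0,0,1]]]'
python3 -c "
from h import *
s,c=snap('wrist','w18.png');pickle.dump((s,c),open('w18.pkl','wb'))
plan([423,-25,140],-89.1)"
```

```text
t: 25.15
tcp_pos: [431.2, -167.1, 256.1]
orientation: [1.0, -0.001, -0.001, -0.001]
ft_force: [0.9, 0.7, 0.2]
grip_width: 85.3
t: 25.65
tcp_pos: [413.9, -20.9, 166.2]
orientation: [1.0, 0.001, 0.0, 0.0]
ft_force: [0.7, -0.2, 0.1]
grip_width: 85.5
t: 25.85
tcp_pos: [414.1, -22.5, 167.8]
orientation: [1.0, -0.0, -0.001, -0.0]
ft_force: [-0.1, 0.8, 0.6]
grip_width: 85.6
now [415.  -22.7 168.7] yaw -90.05 j [-0.17  0.2   2.04 -0.    0.9   1.4 ] t 25.9 w 85.4 F [ 0.4 -0.2  0.7] tilt [ 0. -0.]
 shift m [0.008  0.0023 0.0287] |d| 29.9
 turn z -0.95
 shift after turn x 0.0080 y 0.0024 z 0.0287
```

View pics/w18.png

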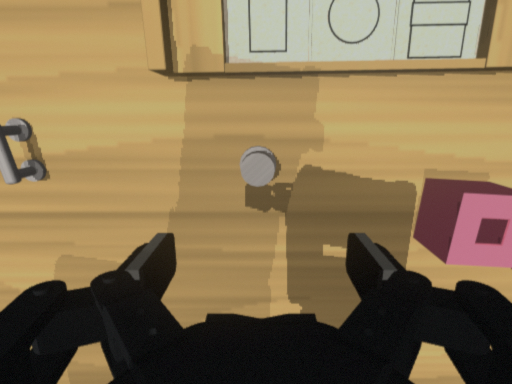

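```bash
cat > blob.py <<'E'
from h import *
def blobs(c,s,x0,y0,x1,y1,k=4,smax=45,vmin=70,amin=60,vmax=235):
    im=cv2.resize(c['color'][y0:y1,x0:x1],None,fx=k,fy=k,interpolation=cv2.INTER_CUBIC)
    g=cv2.cvtColor(im,cv2.COLOR_RGB2HSV)
    m=((g[...,1]<smax)&(g[...,2]>vmin)&(g[...,2]<vmax)).astype(np.uint8)
    m=cv2.morphologyEx(m,cv2.MORPH_OPEN,np.ones((5,5)))
    cs=[q for q in cv2.findContours(m,cv2.RETR_EXTERNAL,cv2.CHAIN_APPROX_NONE)[0] if cv2.contourArea(q)>amin*k*k]
    return m,cs,lambda q,z:np.array([onz(c,s,(x+.5)/k-.5+x0,(y+.5)/k-.5+y0,z)[:2] for x,y in q.reshape(-1,2)],np.float32)
E
python3 -c "
from blob import *
s,c=pickle.load(open('w18.pkl','rb'))
crop(c,'w18c.png',230,135,290,215,8)
g=cv2.cvtColor(c['color'],cv2.COLOR_RGB2HSV);print(g[170,259],g[151,259],g[170,225],g[200,280])
for sm in (40,60,80):
  m,cs,W=blobs(c,s,235,140,285,200,smax=sm)
  for q in cs: print(sm,cv2.boundingRect(q),cv2.minEnclosingCircle(W(q,34)),cv2.fitEllipse(W(q,34)))
"
```

```text
[ 16  19 149] [18 36 93] [ 19 120 157] [ 18 124  99]
40 (21, 26, 141, 160) ((430.1654968261719, -18.351547241210938), 19.84933090209961) ((430.3650207519531, -18.471168518066406), (34.35063552856445, 39.55747604370117), 89.08964538574219)
60 (20, 25, 144, 162) ((430.12799072265625, -18.53387451171875), 20.130481719970703) ((430.31146240234375, -18.522794723510742), (35.19105529785156, 40.31550598144531), 88.04545593261719)
80 (18, 24, 147, 165) ((430.06463623046875, -18.526466369628906), 20.50191879272461) ((430.2864074707031, -18.53050994873047), (35.8598518371582, 40.976287841796875), 87.85794067382812)
```

View pics/w18c.png

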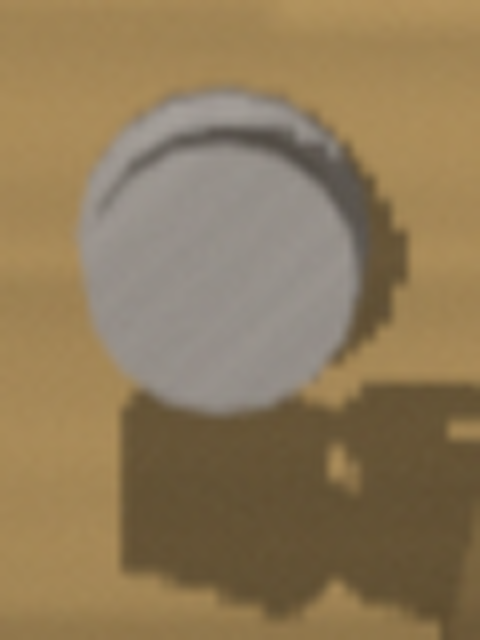

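```bash
python3 -c "
from h import *
s,c=pickle.load(open('w18.pkl','rb'))
p=onz(c,s,257.3,168.9,34);print(p)
plan([p[0],p[1],70],-89.1)"
```

```text
[427.63683973 -18.38138915  34.        ]
now [415.  -22.7 168.7] yaw -90.05 j [-0.17  0.2   2.04 -0.    0.9   1.4 ] t 25.9 w 85.4 F [ 0.4 -0.2  0.7] tilt [ 0. -0.]
 shift m [ 0.0127 -0.0044  0.0987] |d| 99.6
 turn z -0.95
 shift after turn x 0.0128 y -0.0041 z 0.0987
```

```bash

python3 -m inch '[[[0,0,0,0.0064,-0.0021,0.03,1],[0,0,0,0.0064,-0.0022,0.04,1],[0,0,0,0,0,0.03,1],[0,0,0,0,0,0,1],[0,0,0,0,0,0,1]]]'
python3 -c "
from h import *
s,c=snap('wrist','w19.png');pickle.dump((s,c),open('w19.pkl','wb'))
plan([427.6,-18.4,9.3],-90)"
```

```text
t: 26.4
tcp_pos: [428.2, -18.5, 69.4]
orientation: [1.0, -0.0, 0.001, 0.0]
ft_force: [0.4, -0.3, 0.7]
grip_width: 85.5
now [428.6 -18.5  69.8] yaw -90.05 j [-0.15  0.4   2.08 -0.    0.65  1.42] t 26.4 w 85.4 F [-0.4  0.1  0.4] tilt [ 0.15 -0.02]
 shift m [-0.0011 -0.0002  0.0605] |d| 60.5
 turn z -0.05
 shift after turn x -0.0010 y -0.0001 z 0.0605
```

View pics/w19.png

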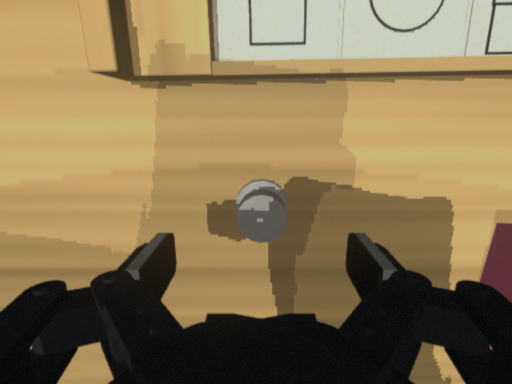

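```bash

python3 -m inch '[[[0,0,0,-0.001,0,0.02,1],[0,0,0,0,0,0.02,1],[0,0,0,0,0,0.015,1],[0,0,0,0,0,0.005,0.2],[0,0,0,0,0,0,-0.2]]]' 40
python3 -m inch '[[[0,0,0,0,0,0,-0.5],[0,0,0,0,0,0,-1],[0,0,0,0,0,0,-1],[0,0,0,0,0,0,-1],[0,0,0,0,0,0,-1]]]'; python3 m.py
```

```text
t: 26.95
tcp_pos: [427.1, -18.3, 8.9]
orientation: [1.0, -0.0, 0.001, 0.0]
ft_force: [1.1, -0.8, 0.1]
grip_width: 58.8
t: 27.45
tcp_pos: [427.2, -18.2, 9.2]
orientation: [1.0, -0.0, 0.001, 0.0]
ft_force: [-2.0, -0.4, 11.3]
grip_width: 32.5
t 27.45 [427.2 -18.2   9.2] yaw -90.0 F [-2.  -0.4 11.3] M [0.1   0.322 0.036]
```

```bash

python3 -m inch '[[[0,0,0,0,0,-0.02,-1],[0,0,0,0,0,-0.03,-1],[0,0,0,0,0,-0.03,-1],[0,0,0,0,0,0,-1]]]'; 
python3 -c "
from h import *
s,c=snap('wrist','w20.png')
plan([569.4,-107.4,60],-89.1)"
```

```text
t: 27.85
tcp_pos: [428.3, -18.4, 91.4]
orientation: [1.0, -0.0, 0.003, 0.0]
ft_force: [0.0, 0.4, -1.8]
grip_width: 32.5
now [427.4 -18.3  89.7] yaw -90.02 j [-0.15  0.36  2.08 -0.    0.7   1.42] t 27.9 w 32.4 F [ 0.1 -0.1 -2.6] tilt [ 0.24 -0.04]
 shift m [0.1419 0.089  0.0304] |d| 170.2
 turn z -0.92
 shift after turn x 0.1406 y 0.0913 z 0.0297
```

View pics/w20.png

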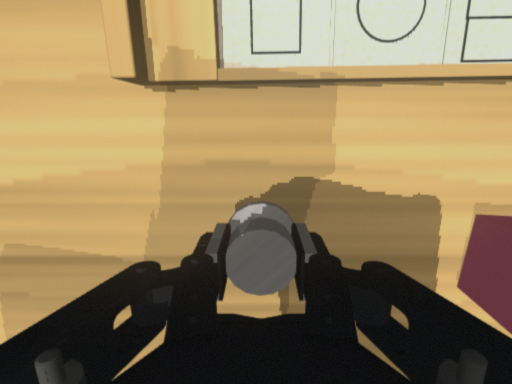

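```bash
cat >> h.py <<'E'
def tool_pt(c,u,v,z):
    M=c['mount'];d=M[:3,:3]@np.array([(u-c['cx'])/c['fx'],(v-c['cy'])/c['fy'],1.]);o=M[:3,3]
    return o+d*(z-o[2])/d[2]
E
python3 -c "
from h import *
c=env.read_camera('wrist')
print(tool_pt(c,260,258,-24.8),tool_pt(c,260,295,-24.8),tool_pt(c,260,222,-24.8))"
python3 -m inch '[[[0,0,0,0.0285,0.0178,0,-1],[0,0,0,0.0285,0.0178,0,-1],[0,0,0,0.0285,0.0178,0,-1],[0,0,0,0.0285,0.0178,0,-1],[0,0,0,0.0279,0.0178,0,-1]]]'
python3 -m inch '[[[0,0,0,0,0,0.015,-1],[0,0,0,0,0,0.015,-1],[0,0,0,0,0,0,-1],[0,0,0,0,0,0,-1]]]'
python3 -c "
from h import *
s,c=snap('wrist','w21.png');pickle.dump((s,c),open('w21.pkl','wb'))
plan([569.4,-107.4,20],-89.1)"

```

```text
[  2.24722932  -1.26053207 -24.8       ] [-17.21594337  -1.23937955 -24.8       ] [ 19.84867146  -1.27966126 -24.8       ]
t: 28.45
tcp_pos: [568.6, -107.9, 86.4]
orientation: [1.0, -0.0, -0.001, -0.0]
ft_force: [0.2, -0.1, -1.0]
grip_width: 32.3
t: 28.85
tcp_pos: [567.2, -106.6, 57.1]
orientation: [1.0, -0.0, -0.001, -0.0]
ft_force: [-0.2, -0.6, -0.3]
grip_width: 32.3
now [ 567.7 -106.8   57.8] yaw -90.0 j [-0.27  0.63  1.7  -0.    0.81  1.3 ] t 28.9 w 32.0 F [ 0.8 -0.8 -0.6] tilt [-0.04  0.01]
 shift m [0.0017 0.0006 0.0378] |d| 37.9
 turn z -0.9
 shift after turn x 0.0017 y 0.0007 z 0.0378
```

View pics/w21.png

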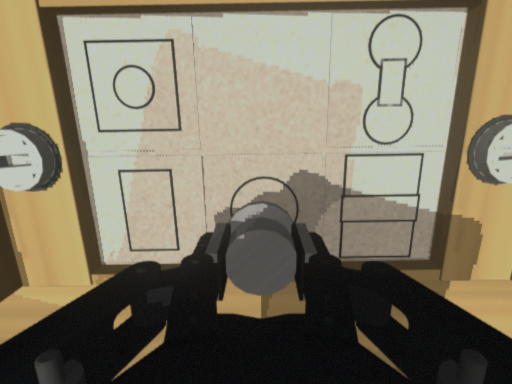

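```bash
python3 -c "
from h import *
for f in ['w2','w4','w9','w18','w21']:
    s,c=pickle.load(open(f+'.pkl','rb'));print(f,c['mount'][:3,3],c['cx'],c['cy'],c['mount'][1,:3])
s,c=pickle.load(open('w21.pkl','rb'))
print(tool_pt(c,260,258,-24.8)); print(proj(c,s,[569.4,-107.4,10]))
"

```

```text
w2 [  64.82234758    1.22956119 -142.78505113] 260.5899073107996 190.14717519277502 [ 9.99998045e-01  1.85674283e-03 -6.79718591e-04]
w4 [  64.81789211    1.22777982 -142.78393728] 260.5899073107996 190.14717519277502 [ 9.99998039e-01  1.85894727e-03 -6.82837518e-04]
w9 [  66.03342707    1.15831445 -142.78396077] 260.5899073107996 190.14717519277502 [9.99998651e-01 1.48847786e-03 6.94295741e-04]
w18 [  65.89654658   -1.22784796 -142.78502488] 260.5899073107996 190.14717519277502 [0.99999804 0.00126434 0.00152482]
w21 [  65.89743636   -1.2275223  -142.78459066] 260.5899073107996 190.14717519277502 [0.99999804 0.00126491 0.00152519]
[  2.24508504  -1.25966241 -24.8       ]
[263.05457702 207.93764848]
```

```bash
cat >> h.py <<'E'
_snap=snap
def fix(c):
    if 'mount' in c: c['mount']=c['mount'].copy(); c['mount'][:3,3]=[65.36,0,-142.785]
    return c
def snap(name,fn):
    s,c=_snap(name,fn); return s,fix(c)
E
python3 -m inch '[[[0,0,0,-0.0006,0.0018,0.015,-1],[0,0,0,0,0,0.015,-1],[0,0,0,0,0,0,-1],[0,0,0,0,0,0.005,-1],[0,0,0,0,0,0.002,-1]]]'
python3 -m inch '[[[0,0,0,0,0,0.001,-1],[0,0,0,0,0,0,-1]]]'
python3 m.py

```

```text
t: 29.4
tcp_pos: [567.6, -109.0, 20.5]
orientation: [1.0, -0.0, -0.0, -0.0]
ft_force: [0.5, -0.3, -1.4]
grip_width: 32.6
t: 29.6
tcp_pos: [567.7, -109.0, 20.0]
orientation: [1.0, -0.0, 0.0, 0.0]
ft_force: [-0.2, -0.1, -1.8]
grip_width: 32.4
t 29.6 [ 567.7 -109.    20. ] yaw -90.0 F [-0.2 -0.1 -1.8] M [ 0.034 -0.015 -0.001]
```

```bash

python3 -m inch '[[[0,0,0,0,0,0.001,-1],[0,0,0,0,0,0,-1],[0,0,0,0,0,0,-0.2],[0,0,0,0,0,0,0],[0,0,0,0,0,0,0]]]'
python3 -m inch '[[[0,0,0,0,0,0,0.2],[0,0,0,0,0,-0.02,0.2],[0,0,0,0,0,-0.04,0.3],[0,0,0,0,0,-0.04,1],[0,0,0,-0.04,0,-0.02,1]]]'
python3 -m inch '[[[0,0,0,-0.04,0,-0.02,1],[0,0,0,0,0,0,1],[0,0,0,0,0,0,1]]]'
python3 -c "
from blob import *
s,c=snap('wrist','w22.png');pickle.dump((s,c),open('w22.pkl','wb'))
plan([500,200,200],-89.1)
u,v=proj(c,s,[568.8,-108.6,10]).astype(int);print(u,v);crop(c,'w22c.png',u-50,v-50,u+50,v+50,6)"
```

```text
t: 30.1
tcp_pos: [567.7, -109.0, 18.9]
orientation: [1.0, -0.0, 0.0, 0.0]
ft_force: [-0.7, -0.1, -0.1]
grip_width: 42.9
t: 30.6
tcp_pos: [531.2, -109.6, 142.4]
orientation: [1.0, 0.0, 0.004, 0.001]
ft_force: [-0.7, -0.7, 0.9]
grip_width: 81.9
t: 30.9
tcp_pos: [487.8, -109.1, 159.6]
orientation: [1.0, -0.0, 0.001, 0.0]
ft_force: [-0.1, 1.0, 0.5]
grip_width: 85.4
now [ 488.1 -109.1  159. ] yaw -90.04 j [-0.31  0.35  1.85  0.    0.94  1.26] t 30.9 w 85.4 F [0.8 0.4 0.4] tilt [ 0.05 -0.01]
 shift m [ 0.0117 -0.3091 -0.041 ] |d| 312.0
 turn z -0.94
 shift after turn x 0.0167 y -0.3089 z -0.0410
259 97
```

View pics/w22c.png

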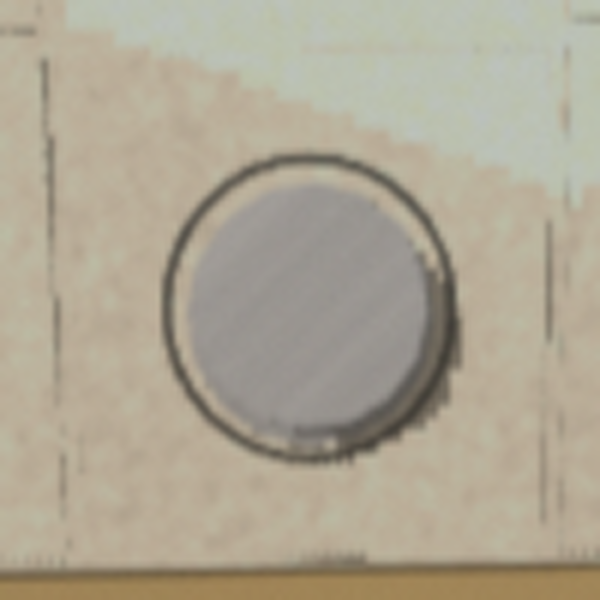

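```bash
python3 -c "
from h import *
s,c=pickle.load(open('w22.pkl','rb'))
f=lambda x,y,z:onz(c,s,x/6-.5+209,y/6-.5+47,z)[:2].round(2)
print('circle',f(165,306,10),f(452,306,10),f(308,155,10),f(308,461,10))
print('head',f(189,308,44),f(430,308,44),f(308,182,44),f(308,430,44))
print('base low',f(308,450,15), f(308,453,10))
crop(c,'w22d.png',235,110,285,130,14)"
```

```text
circle [569.2  -85.53] [ 569.24 -132.36] [ 592.19 -108.86] [ 544.59 -108.86]
head [567.03 -91.73] [ 567.06 -126.49] [ 584.05 -108.89] [ 549.98 -108.89]
base low [ 546.48 -108.86] [ 545.89 -108.86]
```

View pics/w22d.png

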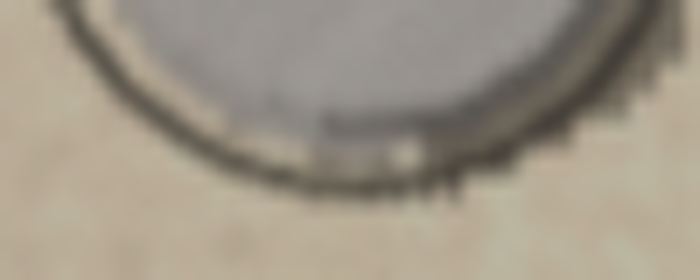

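```bash

python3 -m inch '[[[0,0,0,-0.007,-0.049,-0.007,1],[0,0,0,-0.007,-0.049,-0.007,1],[0,0,0,-0.007,-0.049,-0.007,1],[0,0,0,-0.007,-0.049,-0.007,1],[0,0,0,-0.007,-0.049,-0.007,1]]]'
python3 -m inch '[[[0,0,0,-0.007,-0.049,-0.007,1],[0,0,0,-0.007,-0.049,-0.007,1],[0,0,0,-0.007,-0.03,-0.007,1],[0,0,0,0,0,0,1],[0,0,0,0,0,0,1]]]'
python3 -c "
from h import *
s,c=snap('wrist','w23.png');pickle.dump((s,c),open('w23.pkl','wb'))
plan([450,290,250],-89.1)
crop(c,'w23c.png',90,40,390,260,2.6)"
```

```text
t: 31.45
tcp_pos: [452.8, 138.3, 193.6]
orientation: [1.0, -0.0, -0.0, 0.0]
ft_force: [0.9, 0.1, 0.4]
grip_width: 85.2
t: 31.95
tcp_pos: [431.9, 264.6, 214.1]
orientation: [1.0, 0.001, -0.0, 0.0]
ft_force: [0.6, 0.3, -0.3]
grip_width: 85.3
now [432.  263.8 214. ] yaw -90.01 j [ 0.46  0.29  1.78 -0.    1.07  2.03] t 32.0 w 85.3 F [ 0.5 -0.4 -0.8] tilt [-0.06 -0.04]
 shift m [ 0.018  -0.0261 -0.036 ] |d| 48.0
 turn z -0.91
 shift after turn x 0.0184 y -0.0259 z -0.0360
```

View pics/w23.png

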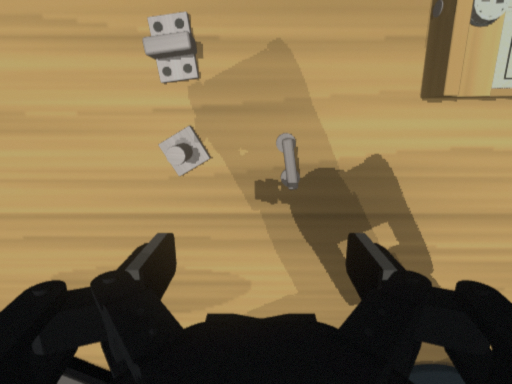

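```bash
python3 -c "
from h import *
s,c=pickle.load(open('w23.pkl','rb'))
for u,v in [(286,140),(292,187)]: print(onz(c,s,u,v,36))
p=onz(c,s,289,163,36);print(p)
plan([p[0],p[1],130],-85)
for u,v,z in [(178,152,44),(172,43,32),(177,50,8)]: print(onz(c,s,u,v,z))"
```

```text
[469.473644   235.83779737  36.        ]
[415.41827299 227.44895961  36.        ]
[443.60421019 231.75043106  36.        ]
now [432.  263.8 214. ] yaw -90.01 j [ 0.46  0.29  1.78 -0.    1.07  2.03] t 32.0 w 85.3 F [ 0.5 -0.4 -0.8] tilt [-0.06 -0.04]
 shift m [0.0117 0.032  0.0841] |d| 90.7
 turn z -5.01
 shift after turn x 0.0088 y 0.0330 z 0.0840
[456.82312476 354.82594259  44.        ]
[568.27971331 356.34795859  32.        ]
[566.40078285 358.0653158    8.        ]
```

```bash

python3 -m inch '[[[0,0,-8.5,0,0,0,1],[0,0,0,0.004,0.017,0.04,1],[0,0,0,0.003,0.016,0.04,1],[0,0,0,0,0,0,1],[0,0,0,0,0,0,1]]]'
python3 -c "
from h import *
s,c=snap('wrist','w24.png');pickle.dump((s,c),open('w24.pkl','wb'))
plan([443.6,231.7,100],-81.5)
crop(c,'w24c.png',220,120,320,230,6)"
```

```text
t: 32.5
tcp_pos: [443.9, 231.7, 135.0]
orientation: [0.997, 0.073, -0.001, 0.0]
ft_force: [0.9, 1.3, 1.0]
grip_width: 85.1
now [444.4 232.4 136. ] yaw -81.6 j [0.39 0.39 1.86 0.   0.89 1.81] t 32.5 w 85.3 F [-1.1 -0.4  0.1] tilt [0.05 0.03]
 shift m [-0.0009  0.0006  0.036 ] |d| 36.0
 turn z -0.1
 shift after turn x -0.0009 y 0.0006 z 0.0360
```

View pics/w24c.png

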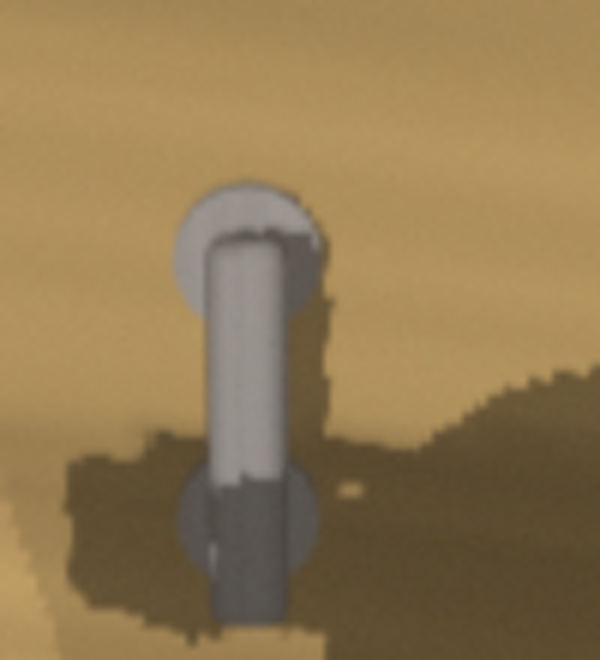

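```bash
python3 -c "
from h import *
s,c=pickle.load(open('w24.pkl','rb'))
f=lambda x,y:onz(c,s,x/6-.5+220,y/6-.5+120,36)
a,b=f(246,238),f(249,622);print(a,b,np.linalg.norm(a-b),np.degrees(np.arctan2(*(a-b)[[1,0]])))
p=(a+b)/2
plan([p[0],p[1],16],-82)"
```

```text
[471.80855571 235.49662066  36.        ] [414.06865919 226.46827822  36.        ] 58.44148028226413 8.886939447673628
now [444.4 232.4 136. ] yaw -81.6 j [0.39 0.39 1.86 0.   0.89 1.81] t 32.5 w 85.3 F [-1.1 -0.4  0.1] tilt [0.05 0.03]
 shift m [-0.0018  0.0012  0.12  ] |d| 120.0
 turn z 0.4
 shift after turn x -0.0016 y 0.0012 z 0.1200
```

```bash

python3 -m inch '[[[0,0,-0.5,-0.0017,0.0012,0.04,1],[0,0,0,0,0,0.04,0],[0,0,0,0,0,0.03,0],[0,0,0,0,0,0.01,0],[0,0,0,0,0,0,0]]]' 40
python3 m.py
python3 -m inch '[[[0,0,0,0,0,0,-1],[0,0,0,0,0,0,-1],[0,0,0,0,0,0,-1],[0,0,0,0,0,0,-1],[0,0,0,0,0,0,-1]]]'; python3 m.py
```

```text
t: 33.05
tcp_pos: [442.4, 231.4, 15.3]
orientation: [0.997, 0.078, 0.0, -0.0]
ft_force: [0.5, 0.0, 0.2]
grip_width: 42.4
t 33.05 [442.4 231.4  15.3] yaw -81.0 F [0.5 0.  0.2] M [-0.021  0.037 -0.008]
t: 33.55
tcp_pos: [443.1, 231.5, 16.6]
orientation: [0.997, 0.078, 0.001, -0.0]
ft_force: [-1.0, -1.4, 7.5]
grip_width: 11.1
t 33.55 [443.1 231.5  16.6] yaw -81.0 F [-1.  -1.4  7.5] M [-0.048  0.155 -0.03 ]
```

```bash

python3 -m inch '[[[0,0,0,0,0,-0.02,-1],[0,0,0,0,0,-0.03,-1],[0,0,0,0,0,-0.03,-1],[0,0,8.1,0,0,0,-1],[0,0,0,0,0,0,-1]]]'; 
python3 -c "
from h import *
s,c=snap('wrist','w25.png');pickle.dump((s,c),open('w25.pkl','wb'))
crop(c,'w25c.png',210,170,310,300,5)
plan([651.8,-187.1,70],-89.1)"
```

```text
t: 34.05
tcp_pos: [442.6, 231.3, 96.5]
orientation: [1.0, 0.006, 0.001, -0.001]
ft_force: [0.2, -0.3, -1.9]
grip_width: 11.0
now [442.2 231.1  95.6] yaw -88.99 j [0.39 0.45 1.9  0.   0.79 1.94] t 34.1 w 10.9 F [-0.5  0.  -1.8] tilt [0.06 0.03]
 shift m [0.2022 0.4218 0.0257] |d| 468.5
 turn z 0.11
 shift after turn x 0.2030 y 0.4214 z 0.0256
```

View pics/w25c.png

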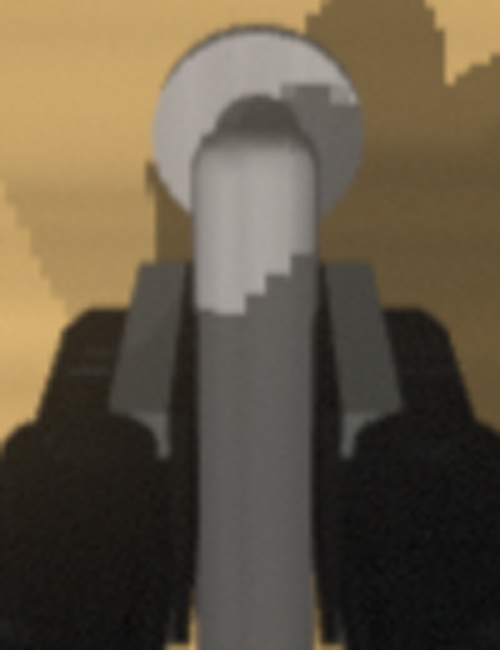

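```bash
python3 -c "
from h import *
s,c=pickle.load(open('w25.pkl','rb'));print(tool_pt(c,260.6,197.5,-19.4),tool_pt(c,259.5,240,-19.4))"
python3 -m inch '[[[0,0,0,0.0203,0.0421,0,-1],[0,0,0,0.0203,0.0421,0,-1],[0,0,0,0.0203,0.0421,0,-1],[0,0,0,0.0203,0.0421,0,-1],[0,0,0,0.0203,0.0421,0,-1]]]'
python3 -m inch '[[[0,0,0,0.0203,0.0421,0,-1],[0,0,0,0.0203,0.0421,0,-1],[0,0,0,0.0203,0.0421,0,-1],[0,0,0,0.0203,0.0421,0,-1],[0,0,0,0.0203,0.0421,0,-1]]]'
python3 -m inch '[[[0,0,0,0,0,0.02,-1],[0,0,0,0,0,0.01,-1],[0,0,0,0,0,0,-1],[0,0,0,0,0,0,-1]]]'
python3 -c "
from h import *
s,c=snap('wrist','w26.png');pickle.dump((s,c),open('w26.pkl','wb'))
crop(c,'w26c.png',180,100,340,240,5)
plan([651.8,-187.1,27],-89.1)"
```

```text
[ 29.01176699   0.2060182  -19.4       ] [  8.15818092  -0.27788227 -19.4       ]
t: 34.6
tcp_pos: [547.0, 20.2, 94.5]
orientation: [1.0, 0.01, -0.0, -0.0]
ft_force: [0.7, -0.1, -0.8]
grip_width: 11.2
t: 35.1
tcp_pos: [651.6, -188.6, 94.2]
orientation: [1.0, 0.01, -0.001, -0.0]
ft_force: [0.0, 0.5, -1.1]
grip_width: 11.1
t: 35.5
tcp_pos: [651.2, -185.9, 64.9]
orientation: [1.0, 0.009, -0.0, -0.0]
ft_force: [-0.7, -0.8, -0.8]
grip_width: 11.3
now [ 651.6 -186.    65.5] yaw -89.01 j [-0.35  0.76  1.41  0.    0.97  1.21] t 35.5 w 11.2 F [ 1.5  0.2 -0.9] tilt [ 0.02 -0.  ]
 shift m [0.0002 0.0011 0.0385] |d| 38.5
 turn z 0.09
 shift after turn x 0.0002 y 0.0011 z 0.0385
```

View pics/w26c.png

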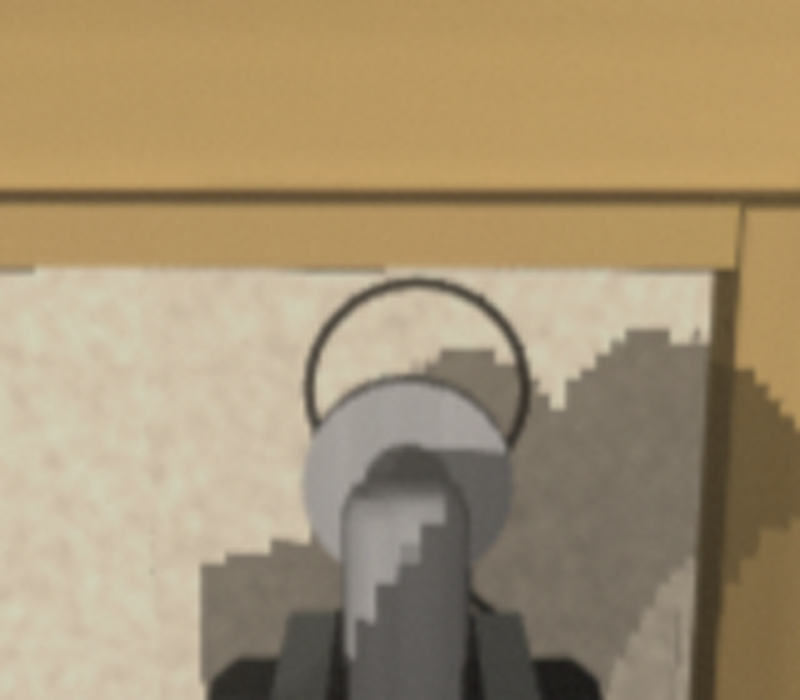

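```bash

python3 -m inch '[[[0,0,0,0.0012,0.0011,0.015,-1],[0,0,0,0,0,0.015,-1],[0,0,0,0,0,0,-1],[0,0,0,0,0,0.005,-1],[0,0,0,0,0,0.002,-1]]]'
python3 -m inch '[[[0,0,0,0,0,0,-1],[0,0,0,0,0,0.001,-1],[0,0,0,0,0,0,-1]]]'
python3 -c "
from h import *
plan([652.8,-187.1,27],-89.1)"
```

```text
t: 36.05
tcp_pos: [652.6, -187.9, 27.5]
orientation: [1.0, 0.008, -0.0, -0.0]
ft_force: [0.0, -0.8, -1.7]
grip_width: 11.2
t: 36.35
tcp_pos: [652.8, -188.0, 27.1]
orientation: [1.0, 0.008, 0.0, 0.0]
ft_force: [-0.1, -0.9, -1.2]
grip_width: 11.0
now [ 652.8 -188.    27.1] yaw -89.13 j [-0.35  0.82  1.41 -0.    0.91  1.21] t 36.4 w 11.0 F [-0.1 -0.9 -1.2] tilt [ 0.02 -0.01]
 shift m [ 0.     -0.0009  0.0001] |d| 0.9
 turn z -0.03
 shift after turn x 0.0000 y -0.0009 z 0.0001
```

```bash

python3 -m inch '[[[0,0,0,0,-0.0007,0.001,-1],[0,0,0,0,0,0,-1],[0,0,0,0,0,0,-0.4],[0,0,0,0,0,0,-0.3],[0,0,0,0,0,0,-0.3]]]'
python3 -m inch '[[[0,0,0,0,0,0,-0.3],[0,0,0,0,0,-0.02,-0.3],[0,0,0,0,0,-0.04,0],[0,0,0,0,0,-0.04,1],[0,0,0,-0.04,0,-0.02,1]]]'
python3 -m inch '[[[0,0,0,-0.04,0,-0.02,1],[0,0,0,0,0,0,1],[0,0,0,0,0,0,1]]]'
python3 -c "
from blob import *
s,c=snap('wrist','w27.png');pickle.dump((s,c),open('w27.pkl','wb'))
plan([460,350,200],-89.1)
u,v=proj(c,s,[651.8,-187.1,10]).astype(int);print(u,v);crop(c,'w27c.png',u-60,v-60,u+60,v+60,6)"
```

```text
t: 36.85
tcp_pos: [652.7, -187.1, 25.8]
orientation: [1.0, 0.008, 0.0, -0.0]
ft_force: [-1.1, 0.1, -0.2]
grip_width: 30.3
t: 37.35
tcp_pos: [616.1, -188.3, 149.6]
orientation: [1.0, 0.008, 0.004, 0.001]
ft_force: [-0.3, -1.1, -0.1]
grip_width: 70.2
t: 37.65
tcp_pos: [572.7, -188.7, 166.7]
orientation: [1.0, 0.007, 0.001, 0.0]
ft_force: [1.1, -0.0, -0.4]
grip_width: 85.5
now [ 573.1 -188.5  166. ] yaw -89.13 j [-0.4   0.52  1.57  0.    1.05  1.16] t 37.7 w 85.5 F [-0.1 -0.3  0.2] tilt [ 0.04 -0.01]
 shift m [-0.1049 -0.5402 -0.0342] |d| 551.3
 turn z -0.03
 shift after turn x -0.1046 y -0.5402 z -0.0340
259 100
```

View pics/w27c.png

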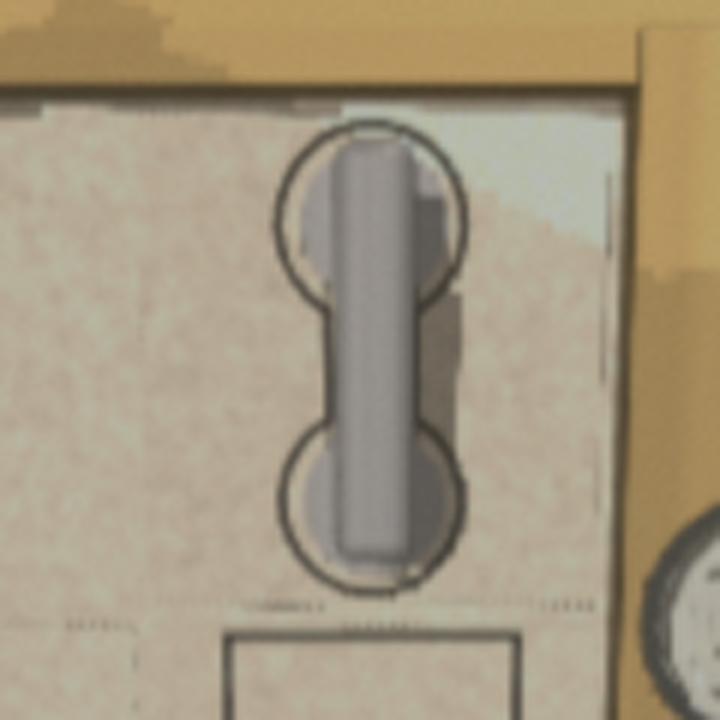

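```bash

python3 -m inch '[[[0,0,0,-0.01,-0.0485,-0.003,1],[0,0,0,-0.01,-0.0485,-0.003,1],[0,0,0,-0.01,-0.0485,-0.003,1],[0,0,0,-0.01,-0.0485,-0.003,1],[0,0,0,-0.01,-0.0485,-0.003,1]]]'
python3 -m inch '[[[0,0,0,-0.01,-0.0485,-0.003,1],[0,0,0,-0.01,-0.0485,-0.003,1],[0,0,0,-0.01,-0.0485,-0.003,1],[0,0,0,-0.01,-0.0485,-0.003,1],[0,0,0,-0.01,-0.0485,-0.003,1]]]'
python3 -m inch '[[[0,0,-8.5,-0.007,-0.05,0,1],[0,0,-8.5,0,0,0,1],[0,0,-8.5,0,0,0,1],[0,0,-8.5,0,0,0,1],[0,0,0,0,0,0,1]]]'
python3 -m inch '[[[0,0,0,0,0,0,1]]]'
python3 -c "
from h import *
s,c=snap('wrist','w28.png');pickle.dump((s,c),open('w28.pkl','wb'))
plan([456.8,354.8,150],-55)"
```

```text
t: 38.2
tcp_pos: [519.0, 55.4, 180.3]
orientation: [1.0, 0.008, -0.0, -0.0]
ft_force: [0.6, 0.1, 0.9]
grip_width: 85.3
t: 38.7
tcp_pos: [464.9, 297.6, 195.2]
orientation: [1.0, 0.008, -0.0, 0.0]
ft_force: [1.9, 0.7, 0.5]
grip_width: 85.2
t: 39.2
tcp_pos: [457.8, 345.1, 194.9]
orientation: [0.954, 0.301, -0.001, 0.0]
ft_force: [0.2, -0.6, -0.3]
grip_width: 85.5
t: 39.3
tcp_pos: [457.8, 344.7, 195.3]
orientation: [0.955, 0.298, -0.0, 0.0]
ft_force: [-0.3, 0.3, -0.1]
grip_width: 85.5
now [457.8 344.6 195.4] yaw -55.36 j [0.56 0.43 1.63 0.   1.08 1.53] t 39.4 w 85.2 F [ 0.7  0.3 -0.3] tilt [-0.03 -0.02]
 shift m [ 0.005  -0.0089  0.0454] |d| 46.5
 turn z -0.36
 shift after turn x 0.0050 y -0.0089 z 0.0454
```

View pics/w28.png

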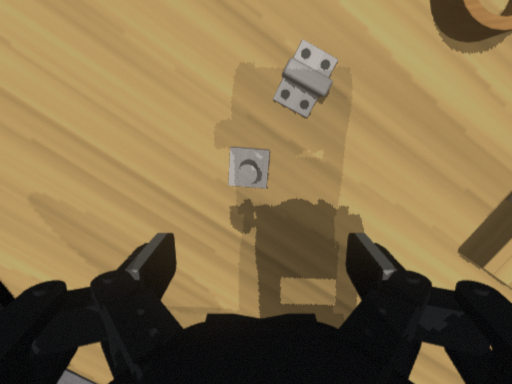

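```bash

python3 -m inch '[[[0,0,0,0.005,-0.009,0.03,1],[0,0,0,0,0,0.03,1],[0,0,0,0,0,0,1],[0,0,0,0,0,0,1]]]'
python3 -c "
from h import *
s,c=snap('wrist','w29.png');pickle.dump((s,c),open('w29.pkl','wb'))
plan([456.8,354.8,150],-55)
u,v=proj(c,s,[456.8,354.8,20]).astype(int);print(u,v);crop(c,'w29c.png',u-40,v-40,u+40,v+40,8)"
```

```text
t: 39.75
tcp_pos: [456.8, 354.7, 136.3]
orientation: [0.954, 0.299, -0.0, 0.0]
ft_force: [-0.2, -0.1, 0.6]
grip_width: 85.2
now [457.2 354.9 137.1] yaw -55.21 j [0.58 0.51 1.66 0.   0.97 1.54] t 39.8 w 85.2 F [ 0.3 -0.1  0.5] tilt [0.07 0.04]
 shift m [-0.0004 -0.0001 -0.0129] |d| 12.9
 turn z -0.21
 shift after turn x -0.0004 y -0.0001 z -0.0129
259 185
```

View pics/w29c.png

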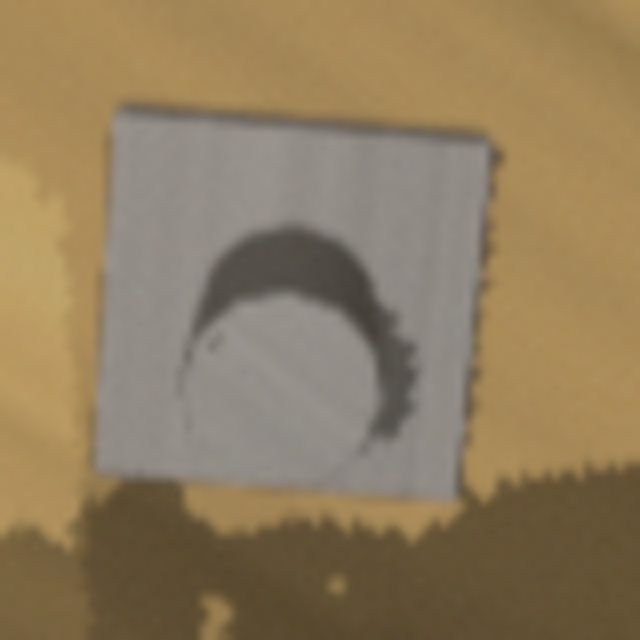

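```bash
python3 -c "
from h import *
s,c=pickle.load(open('w29.pkl','rb'))
u0,v0=219,145
f=lambda p,z:onz(c,s,p[0]/8-.5+u0,p[1]/8-.5+v0,z)
Q=np.array([f(p,8) for p in [(115,112),(490,139),(462,498),(97,470)]]);print(Q.mean(0).round(1),[(np.linalg.norm(Q[i]-Q[i-1]).round(1),np.degrees(np.arctan2(*(Q[i]-Q[i-1])[[1,0]])).round(1)%90) for i in range(4)])
print('stub',f((285,392),44))
p=(Q.mean(0)+0)
plan([p[0],p[1],12],-59.5)"
```

```text
[453.8 358.8   8. ] [(np.float64(45.0), np.float64(30.6)), (np.float64(45.1), np.float64(30.700000000000003)), (np.float64(45.4), np.float64(31.400000000000006)), (np.float64(45.8), np.float64(30.200000000000003))]
stub [453.39266987 358.47527614  44.        ]
now [457.2 354.9 137.1] yaw -55.21 j [0.58 0.51 1.66 0.   0.97 1.54] t 39.8 w 85.2 F [ 0.3 -0.1  0.5] tilt [0.07 0.04]
 shift m [-0.0008 -0.0051  0.1251] |d| 125.3
 turn z 4.29
 shift after turn x -0.0010 y -0.0050 z 0.1251
```

```bash

python3 -m inch '[[[0,0,4.1,0,0,0,1],[0,0,0,-0.001,-0.005,0.04,1],[0,0,0,0,0,0.04,0],[0,0,0,0,0,0.03,0],[0,0,0,0,0,0,0]]]' 40
python3 -c "
from h import *
plan([453.6,358.6,12.5],-59.3)"
```

```text
t: 40.3
tcp_pos: [452.2, 357.6, 24.1]
orientation: [0.964, 0.265, -0.002, 0.001]
ft_force: [-1.4, 0.2, 0.2]
grip_width: 44.2
now [452.2 357.6  24.1] yaw -59.28 j [ 0.59  0.68  1.71 -0.    0.75  1.62] t 40.3 w 44.2 F [-1.4  0.2  0.2] tilt [-0.19 -0.13]
 shift m [ 0.0018 -0.0001  0.0116] |d| 11.8
 turn z 0.02
 shift after turn x 0.0017 y -0.0001 z 0.0116
```

```bash

python3 -m inch '[[[0,0,0,0.001,0,0.012,0],[0,0,0,0,0,0,0],[0,0,0,0,0,0,-0.5],[0,0,0,0,0,0,-1],[0,0,0,0,0,0,-1]]]' 40
python3 -m inch '[[[0,0,0,0,0,0,-1],[0,0,0,0,0,0,-1],[0,0,0,0,0,0,-1]]]'; python3 m.py
python3 -m inch '[[[0,0,0,0,0,-0.02,-1],[0,0,0,0,0,-0.03,-1],[0,0,0,0,0,-0.03,-1],[0,0,8,0,0,0,-1],[0,0,8,0,0,0,-1]]]'
python3 -m inch '[[[0,0,8,0,0,0,-1],[0,0,5.8,0,0,0,-1],[0,0,0,0,0,0,-1],[0,0,0,0,0,0,-1]]]'
python3 -c "
from h import *
s,c=snap('wrist','w30.png');pickle.dump((s,c),open('w30.pkl','wb'))
crop(c,'w30c.png',200,160,320,290,5)
plan([649.4,-27.2,80],-89.1)"
```

```text
t: 40.8
tcp_pos: [454.8, 359.3, 15.4]
orientation: [0.964, 0.265, 0.001, -0.0]
ft_force: [0.5, -2.1, 6.3]
grip_width: 21.0
t: 41.1
tcp_pos: [454.7, 359.3, 15.4]
orientation: [0.964, 0.265, 0.001, -0.0]
ft_force: [-0.7, -1.5, 6.8]
grip_width: 20.9
t 41.1 [454.7 359.3  15.4] yaw -59.2 F [-0.7 -1.5  6.8] M [-0.21   0.147 -0.018]
t: 41.6
tcp_pos: [454.4, 359.2, 95.5]
orientation: [0.992, 0.126, 0.001, -0.001]
ft_force: [-0.9, -0.7, -2.7]
grip_width: 20.7
t: 42.0
tcp_pos: [454.0, 358.9, 94.2]
orientation: [1.0, 0.01, 0.0, -0.0]
ft_force: [-0.1, -0.4, -2.0]
grip_width: 20.9
now [454.  358.9  94.1] yaw -88.86 j [ 0.59  0.57  1.68 -0.    0.88  2.14] t 42.0 w 20.6 F [ 0.6 -0.  -2.1] tilt [0.01 0.01]
 shift m [0.1877 0.3899 0.0141] |d| 432.9
 turn z 0.24
 shift after turn x 0.1893 y 0.3891 z 0.0141
```

View pics/w30c.png

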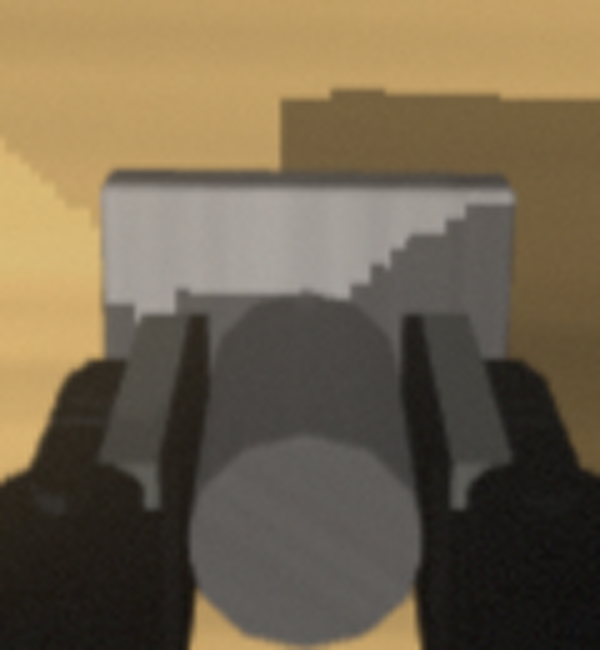

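```bash
python3 -c "
from h import *
s,c=pickle.load(open('w30.pkl','rb'))
a=tool_pt(c,108/5-.5+200,182/5-.5+160,7.4);b=tool_pt(c,512/5-.5+200,190/5-.5+160,7.4);print(a,b,(a+b)/2)
print('stub top',tool_pt(c,305/5-.5+200,540/5-.5+160,-28.6))"
python3 -m inch '[[[0,0,-0.8,0.019,0.039,0,-1],[0,0,0,0.019,0.039,0,-1],[0,0,0,0.019,0.039,0,-1],[0,0,0,0.019,0.039,0,-1],[0,0,0,0.019,0.039,0,-1]]]'
python3 -m inch '[[[0,0,0,0.019,0.039,0,-1],[0,0,0,0.019,0.039,0,-1],[0,0,0,0.019,0.039,0,-1],[0,0,0,0.019,0.039,0,-1],[0,0,0,0.018,0.039,0,-1]]]'
python3 -m inch '[[[0,0,0,0,0,0.02,-1],[0,0,0,0,0,0.01,-1],[0,0,0,0,0,0,-1],[0,0,0,0,0,0,-1]]]'
python3 -c "
from h import *
s,c=snap('wrist','w31.png');pickle.dump((s,c),open('w31.pkl','wb'))
crop(c,'w31c.png',180,100,340,240,5)
plan([649.4,-27.2,26],-88)"
```

```text
[ 22.00364609 -21.44135902   7.4       ] [21.14451106 22.97531366  7.4       ] [21.57407858  0.76697732  7.4       ]
stub top [ -0.94774472   0.20027151 -28.6       ]
t: 42.55
tcp_pos: [555.1, 165.1, 94.1]
orientation: [1.0, 0.017, 0.0, -0.0]
ft_force: [0.1, 0.2, -1.7]
grip_width: 20.6
t: 43.05
tcp_pos: [655.1, -27.1, 94.0]
orientation: [1.0, 0.017, 0.0, -0.0]
ft_force: [0.3, 0.9, -2.4]
grip_width: 20.8
t: 43.45
tcp_pos: [654.3, -24.4, 64.1]
orientation: [1.0, 0.016, -0.0, -0.0]
ft_force: [0.2, 0.2, -2.2]
grip_width: 21.0
now [654.6 -24.5  64.6] yaw -88.13 j [-0.11  0.73  1.48  0.    0.94  1.43] t 43.5 w 20.6 F [-0.3  0.8 -1.2] tilt [ 0.03 -0.  ]
 shift m [-0.0053  0.0026  0.0386] |d| 39.0
 turn z -0.13
 shift after turn x -0.0053 y 0.0025 z 0.0386
```

View pics/w31c.png

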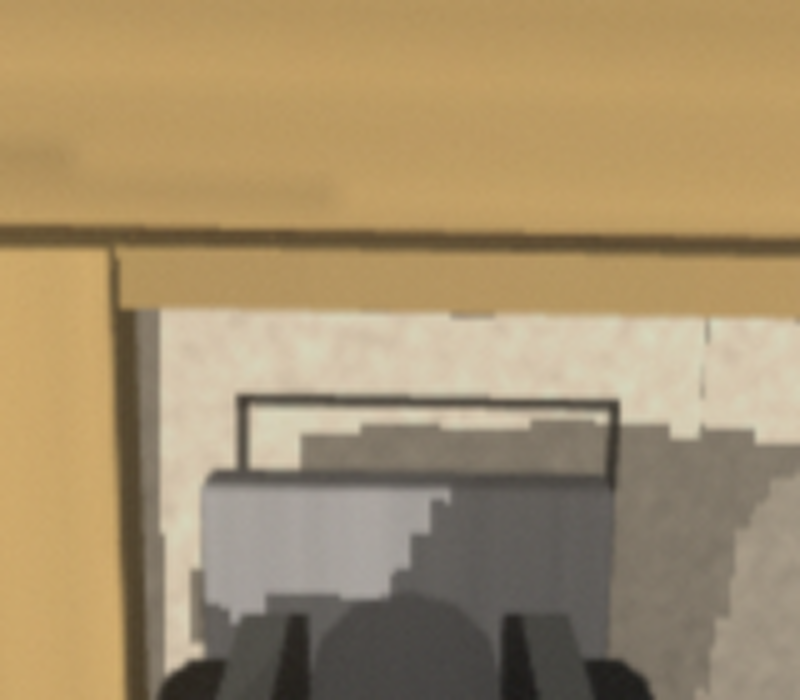

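```bash

python3 -m inch '[[[0,0,0,-0.004,0.0026,0.015,-1],[0,0,0,0,0,0.015,-1],[0,0,0,0,0,0,-1],[0,0,0,0,0,0.005,-1],[0,0,0,0,0,0.002,-1]]]'
python3 -m inch '[[[0,0,0,0,0,0,-1],[0,0,0,0,0,0.001,-1],[0,0,0,0,0,0,-1]]]'
python3 -c "
from h import *
plan([650.6,-26.9,25.6],-88)
s,c=snap('wrist','w32.png');crop(c,'w32c.png',180,100,340,240,5)"
```

```text
t: 44.0
tcp_pos: [650.8, -27.9, 26.9]
orientation: [1.0, 0.016, 0.0, 0.0]
ft_force: [0.8, 0.6, -1.9]
grip_width: 20.8
t: 44.3
tcp_pos: [650.7, -28.1, 26.1]
orientation: [1.0, 0.015, 0.0, 0.0]
ft_force: [-0.4, -0.1, -2.3]
grip_width: 20.8
now [650.7 -28.1  26.1] yaw -88.22 j [-0.11  0.78  1.5  -0.    0.87  1.43] t 44.3 w 20.8 F [-0.4 -0.1 -2.3] tilt [ 0.02 -0.  ]
 shift m [-0.     -0.0012  0.0005] |d| 1.3
 turn z -0.22
 shift after turn x -0.0000 y -0.0012 z 0.0005
```

View pics/w32c.png

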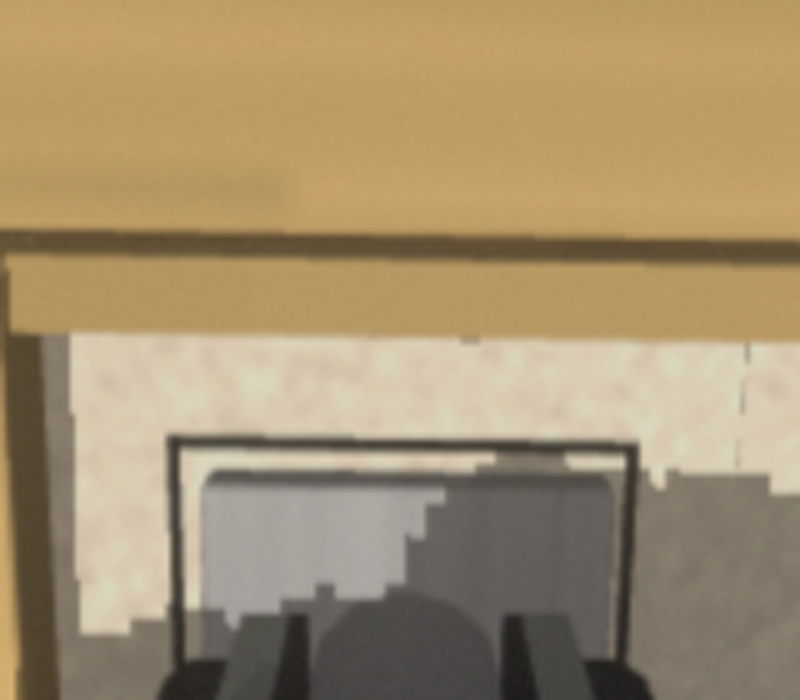

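```bash

python3 -m inch '[[[0,0,0,0,-0.001,0.001,-1],[0,0,0,0,0,0,-1],[0,0,0,0,0,0,-0.4],[0,0,0,0,0,0,-0.15],[0,0,0,0,0,0,-0.15]]]'
python3 -m inch '[[[0,0,0,0,0,0,-0.15],[0,0,0,0,0,-0.02,-0.15],[0,0,0,0,0,-0.04,0],[0,0,0,0,0,-0.04,1],[0,0,0,-0.04,0,-0.02,1]]]'
python3 -m inch '[[[0,0,0,-0.04,0,-0.02,1],[0,0,0,0,0,0,1],[0,0,0,0,0,0,1]]]'
python3 -c "
from blob import *
s,c=snap('wrist','w33.png');pickle.dump((s,c),open('w33.pkl','wb'))
plan([566,357,200],-89.1)
u,v=proj(c,s,[649.4,-27.2,10]).astype(int);print(u,v);crop(c,'w33c.png',u-60,v-60,u+60,v+60,6)"
```

```text
t: 44.85
tcp_pos: [650.5, -27.0, 24.9]
orientation: [1.0, 0.016, 0.0, -0.0]
ft_force: [-0.2, -0.1, -0.3]
grip_width: 36.0
t: 45.35
tcp_pos: [614.1, -28.5, 148.6]
orientation: [1.0, 0.016, 0.004, 0.0]
ft_force: [-0.5, 0.5, -0.2]
grip_width: 70.1
t: 45.65
tcp_pos: [570.7, -29.6, 165.7]
orientation: [1.0, 0.015, 0.001, 0.0]
ft_force: [-0.0, 0.3, -0.1]
grip_width: 85.5
now [571.1 -29.6 165. ] yaw -88.23 j [-0.13  0.46  1.66  0.    1.02  1.41] t 45.7 w 85.7 F [0.3 0.2 0.6] tilt [ 0.05 -0.  ]
 shift m [ 0.0069 -0.3865 -0.035 ] |d| 388.2
 turn z 0.87
 shift after turn x 0.0010 y -0.3866 z -0.0350
260 100
```

View pics/w33c.png

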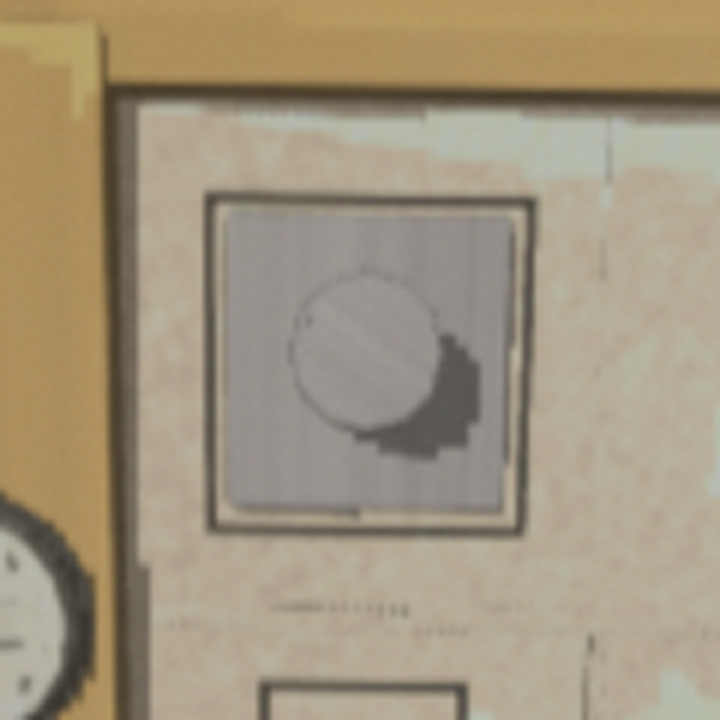

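```bash

python3 -m inch '[[[0,0,0,0.001,-0.0485,-0.005,1],[0,0,0,0.001,-0.0485,-0.005,1],[0,0,0,0.001,-0.0485,-0.005,1],[0,0,0,0.001,-0.0485,-0.005,1],[0,0,0,0.001,-0.0485,-0.005,1]]]'
python3 -m inch '[[[0,0,0,0.001,-0.0485,0,1],[0,0,0,0.001,-0.0485,0,1],[0,0,-8.5,0.001,-0.0475,0,1],[0,0,-8.5,0,0,0,1],[0,0,-8.5,0,0,0,1]]]'
python3 -m inch '[[[0,0,-8.5,0,0,0,1],[0,0,-8.5,0,0,0,1],[0,0,-8.5,0,0,0,1],[0,0,-8.5,0,0,0,1],[0,0,-8.5,0,0,0,1]]]'
python3 -m inch '[[[0,0,-8.5,0,0,0,1],[0,0,-8.5,0,0,0,1],[0,0,-8.5,0,0,0,1],[0,0,-4,0,0,0,1],[0,0,0,0,0,0,1]]]'
python3 -m inch '[[[0,0,0,0,0,0,1]]]'
python3 -c "
from h import *
s,c=snap('wrist','w34.png');pickle.dump((s,c),open('w34.pkl','wb'))
plan([567,357,150],9)
u,v=proj(c,s,[567,357,20]).astype(int);print(u,v);crop(c,'w34c.png',u-50,v-50,u+50,v+50,6)"
```

```text
t: 46.2
tcp_pos: [568.4, 215.3, 189.1]
orientation: [1.0, 0.016, -0.0, 0.0]
ft_force: [0.3, 0.0, 0.4]
grip_width: 85.4
t: 46.7
tcp_pos: [566.5, 359.5, 188.1]
orientation: [0.971, 0.24, -0.001, 0.0]
ft_force: [-0.5, 0.8, 0.8]
grip_width: 85.4
t: 47.2
tcp_pos: [567.0, 358.0, 188.5]
orientation: [0.818, 0.575, -0.001, -0.0]
ft_force: [-0.8, 0.2, 0.4]
grip_width: 85.4
t: 47.7
tcp_pos: [566.9, 357.9, 188.6]
orientation: [0.647, 0.762, -0.001, -0.0]
ft_force: [-0.1, -0.2, -0.2]
grip_width: 85.5
t: 47.8
tcp_pos: [566.8, 357.8, 189.0]
orientation: [0.648, 0.761, -0.0, -0.0]
ft_force: [0.4, -0.4, 0.9]
grip_width: 85.2
now [566.7 357.7 189.2] yaw 9.16 j [0.49 0.61 1.35 0.   1.18 0.33] t 47.9 w 85.6 F [ 0.4 -0.4  0.6] tilt [-0.03 -0.02]
 shift m [-0.0008  0.0002  0.0392] |d| 39.2
 turn z 0.16
 shift after turn x -0.0008 y 0.0001 z 0.0392
260 174
```

View pics/w34.png

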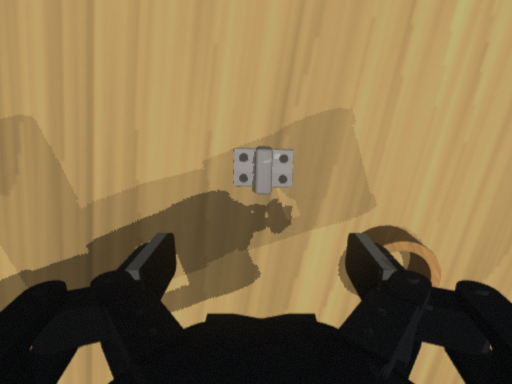

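View pics/w34c.png

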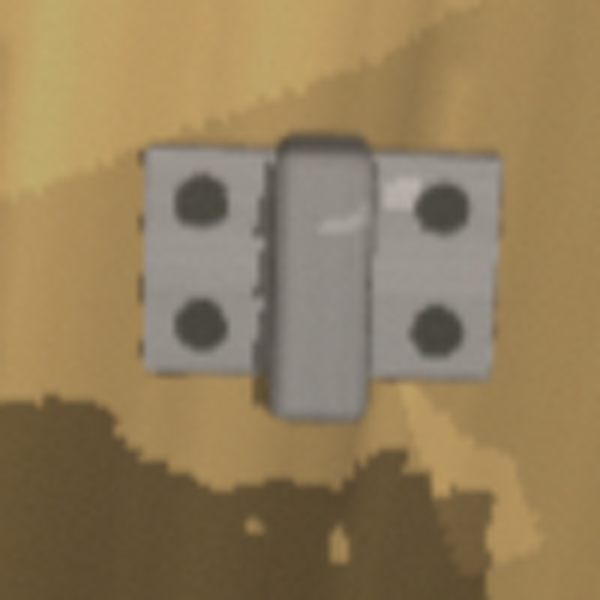

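```bash
python3 -c "
from h import *
s,c=pickle.load(open('w34.pkl','rb'))
f=lambda p,z:onz(c,s,p[0]/6-.5+210,p[1]/6-.5+124,z)
Q=np.array([f(p,8) for p in [(146,148),(500,157),(491,380),(146,373)]]);print(Q.mean(0).round(1),[(np.linalg.norm(Q[i]-Q[i-1]).round(1),np.degrees(np.arctan2(*(Q[i]-Q[i-1])[[1,0]])).round(1)%90) for i in range(4)])
k=np.array([f(p,32) for p in [(280,150),(368,150),(364,420),(270,418)]]);print(k.mean(0))
p=Q.mean(0)
plan([p[0],p[1],80],8)"
```

```text
[569.  362.9   8. ] [(np.float64(43.9), np.float64(7.799999999999997)), (np.float64(66.9), np.float64(7.8)), (np.float64(43.6), np.float64(8.599999999999994)), (np.float64(67.5), np.float64(8.0))]
[568.65512238 363.55129847  32.        ]
now [566.7 357.7 189.2] yaw 9.16 j [0.49 0.61 1.35 0.   1.18 0.33] t 47.9 w 85.6 F [ 0.4 -0.4  0.6] tilt [-0.03 -0.02]
 shift m [0.0047 0.0032 0.1092] |d| 109.4
 turn z 1.16
 shift after turn x 0.0048 y 0.0030 z 0.1092
```

```bash

python3 -m inch '[[[0,0,1.15,0,0,0.04,1],[0,0,0,0.005,0.003,0.04,0.2],[0,0,0,0,0,0.04,0],[0,0,0,0,0,0.03,0],[0,0,0,0,0,0,0]]]' 40
python3 -m inch '[[[0,0,0,0,0,0,0],[0,0,0,0,0,0,0]]]'
python3 -c "
from h import *
plan([568.9,363.1,12],8)
s,c=snap('wrist','w35.png')"
```

```text
t: 48.35
tcp_pos: [566.6, 361.7, 35.3]
orientation: [0.656, 0.755, -0.004, -0.001]
ft_force: [0.2, -0.5, 0.3]
grip_width: 42.6
t: 48.55
tcp_pos: [570.0, 363.5, 42.1]
orientation: [0.655, 0.755, 0.001, 0.001]
ft_force: [-0.5, -0.8, 0.3]
grip_width: 42.6
now [570.  363.5  42.1] yaw 8.09 j [ 0.5   0.79  1.42 -0.    0.93  0.36] t 48.5 w 42.6 F [-0.5 -0.8  0.3] tilt [0.16 0.09]
 shift m [-0.0003 -0.0012  0.0301] |d| 30.1
 turn z 0.09
 shift after turn x -0.0003 y -0.0011 z 0.0301
```

View pics/w35.png

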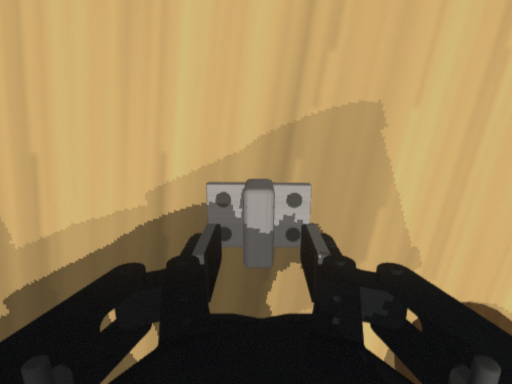

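```bash

python3 -m inch '[[[0,0,0,0,-0.001,0.015,0],[0,0,0,0,0,0.013,0],[0,0,0,0,0,0,0],[0,0,0,0,0,0,0]]]' 50
python3 m.py
python3 -m inch '[[[0,0,0,0,0,0,-0.5],[0,0,0,0,0,0,-1],[0,0,0,0,0,0,-1],[0,0,0,0,0,0,-1],[0,0,0,0,0,0,-1]]]'; python3 m.py
python3 -m inch '[[[0,0,0,0,0,-0.02,-1],[0,0,0,0,0,-0.03,-1],[0,0,0,0,0,-0.03,-1],[0,0,7.1,0,0,0,-1],[0,0,0,0,0,0,-1]]]'
python3 -m inch '[[[0,0,0,0,0,0,-1]]]'
python3 -c "
from h import *
s,c=snap('wrist','w36.png');pickle.dump((s,c),open('w36.pkl','wb'))
crop(c,'w36c.png',190,150,330,300,4.5)
plan([570,-188.4,80],0.9)"
```

```text
t: 49.0
tcp_pos: [567.6, 362.6, 11.3]
orientation: [0.655, 0.755, -0.001, -0.0]
ft_force: [-1.0, -1.2, 0.3]
grip_width: 42.7
t 49.0 [567.6 362.6  11.3] yaw 8.1 F [-1.  -1.2  0.3] M [-0.024 -0.026 -0.032]
t: 49.5
tcp_pos: [568.2, 363.0, 12.5]
orientation: [0.655, 0.755, 0.0, 0.0]
ft_force: [-0.1, 0.2, 4.8]
grip_width: 16.9
t 49.5 [568.2 363.   12.5] yaw 8.1 F [-0.1  0.2  4.8] M [-0.01   0.132 -0.002]
t: 50.0
tcp_pos: [567.6, 362.6, 91.9]
orientation: [0.701, 0.713, -0.0, -0.0]
ft_force: [0.2, -0.2, -4.5]
grip_width: 17.2
t: 50.1
tcp_pos: [567.1, 362.3, 90.6]
orientation: [0.7, 0.714, -0.001, -0.0]
ft_force: [-0.8, 0.0, -4.1]
grip_width: 16.9
now [567.1 362.4  90.6] yaw 1.19 j [ 0.5   0.73  1.41 -0.    1.01  0.48] t 50.1 w 17.0 F [-0.2  0.2 -4.4] tilt [-0.12 -0.07]
 shift m [-0.5507 -0.0085  0.0112] |d| 550.9
 turn z 0.29
 shift after turn x -0.5507 y -0.0058 z 0.0106
```

View pics/w36c.png

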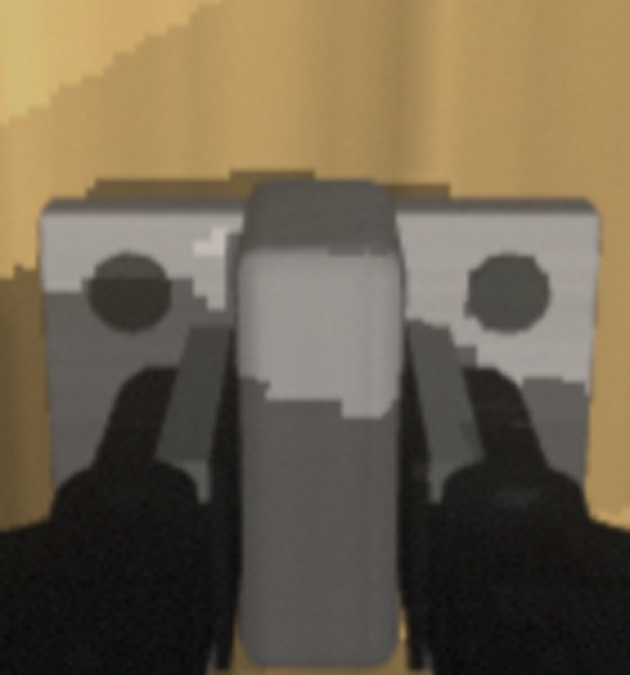

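```bash
python3 -c "
from h import *
s,c=pickle.load(open('w36.pkl','rb'))
g=lambda x,y,z:tool_pt(c,x/4.5-.5+190,y/4.5-.5+150,z)
print(g(43,210,4.5),g(598,210,4.5)); print('knuckle top',g(320,248,-19.5),g(320,660,-19.5))"
python3 -m inch '[[[0,0,0.3,-0.046,-0.0005,0,-1],[0,0,0,-0.046,-0.0005,0,-1],[0,0,0,-0.046,-0.0005,0,-1],[0,0,0,-0.046,-0.0005,0,-1],[0,0,0,-0.046,-0.0005,0,-1]]]'
python3 -m inch '[[[0,0,0,-0.046,-0.0005,0,-1],[0,0,0,-0.046,-0.0005,0,-1],[0,0,0,-0.046,-0.0005,0,-1],[0,0,0,-0.046,-0.0005,0,-1],[0,0,0,-0.046,-0.0005,0,-1]]]'
python3 -m inch '[[[0,0,0,-0.046,-0.0005,0,-1],[0,0,0,-0.044,-0.0005,0,-1],[0,0,0,0,0,0.02,-1],[0,0,0,0,0,0,-1],[0,0,0,0,0,0,-1]]]'
python3 -c "
from h import *
s,c=snap('wrist','w37.png');pickle.dump((s,c),open('w37.pkl','wb'))
plan([570,-188.4,23],0.9)
crop(c,'w37c.png',160,100,360,260,4)"
```

```text
[ 22.30414729 -32.92808967   4.5       ] [22.38902732 33.56824579  4.5       ]
knuckle top [ 25.35405872   0.21703891 -19.5       ] [-22.5931457    0.29538914 -19.5       ]
t: 50.65
tcp_pos: [567.8, 131.0, 91.1]
orientation: [0.702, 0.712, -0.001, -0.0]
ft_force: [0.8, -0.5, -3.6]
grip_width: 17.0
t: 51.15
tcp_pos: [568.2, -99.1, 91.2]
orientation: [0.702, 0.712, -0.0, -0.001]
ft_force: [0.6, 0.2, -3.0]
grip_width: 17.2
t: 51.65
tcp_pos: [568.5, -186.6, 71.3]
orientation: [0.702, 0.712, -0.0, -0.001]
ft_force: [0.9, -0.5, -3.4]
grip_width: 16.8
now [ 569.  -186.4   71.9] yaw 0.83 j [-0.39  0.64  1.64  0.    0.87 -0.41] t 51.7 w 17.0 F [ 0.3 -0.1 -4. ] tilt [-0.04  0.02]
 shift m [-0.002   0.001   0.0489] |d| 49.0
 turn z -0.07
 shift after turn x -0.0020 y 0.0010 z 0.0489
```

View pics/w37c.png

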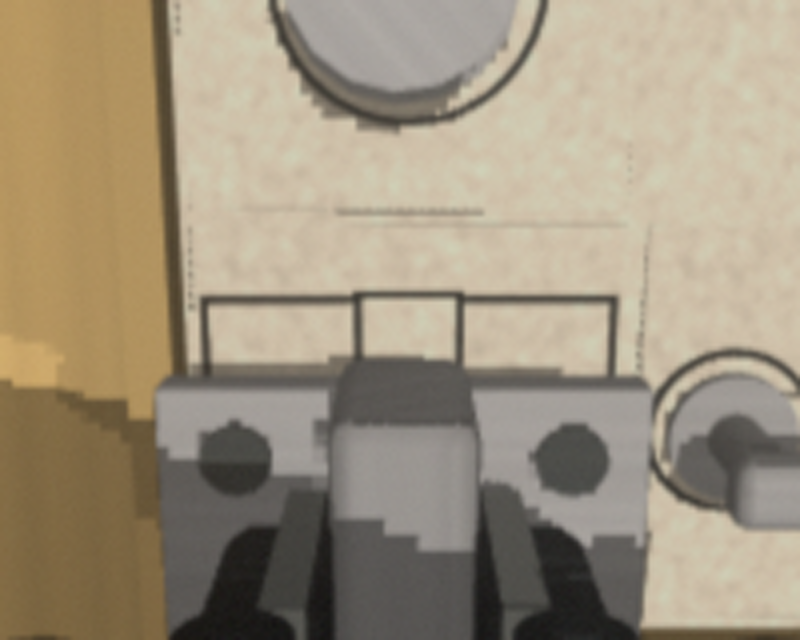

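```bash

python3 -m inch '[[[0,0,0,-0.0025,0.0007,0.02,-1],[0,0,0,0,0,0.018,-1],[0,0,0,0,0,0,-1],[0,0,0,0,0,0.005,-1],[0,0,0,0,0,0.003,-1]]]'
python3 -m inch '[[[0,0,0,0,0,0,-1],[0,0,0,0,0,0,-1]]]'
python3 -c "
from h import *
plan([569.7,-188.9,22.8],0.9)
s,c=snap('wrist','w38.png');crop(c,'w38c.png',160,100,360,260,4)"
```

```text
t: 52.2
tcp_pos: [570.4, -189.5, 26.7]
orientation: [0.702, 0.712, 0.0, 0.001]
ft_force: [-0.0, -0.4, -3.7]
grip_width: 16.8
t: 52.4
tcp_pos: [570.0, -189.8, 26.4]
orientation: [0.703, 0.712, 0.0, 0.0]
ft_force: [-0.1, -0.4, -4.0]
grip_width: 17.2
now [ 570.  -189.8   26.4] yaw 0.74 j [-0.4   0.71  1.64 -0.    0.79 -0.41] t 52.4 w 17.2 F [-0.1 -0.4 -4. ] tilt [ 0.03 -0.02]
 shift m [ 0.0009 -0.0003  0.0036] |d| 3.7
 turn z -0.16
 shift after turn x 0.0009 y -0.0003 z 0.0036
```

View pics/w38c.png

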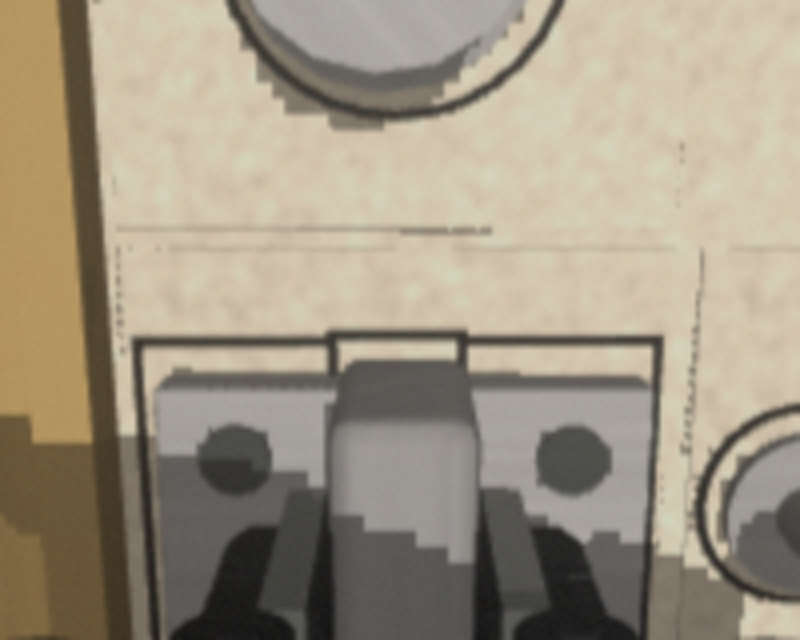

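```bash

python3 -m inch '[[[0,0,0,0.0008,-0.001,0.002,-1],[0,0,0,0,0,0.001,-1],[0,0,0,0,0,0.001,-1],[0,0,0,0,0,0,-1],[0,0,0,0,0,0,-1]]]'; python3 m.py
python3 -c "
from h import *
s,c=snap('wrist','w39.png');crop(c,'w39c.png',160,100,360,260,4)"
```

```text
t: 52.95
tcp_pos: [568.6, -188.9, 22.5]
orientation: [0.703, 0.712, -0.0, -0.0]
ft_force: [-3.7, 1.2, 4.5]
grip_width: 16.7
t 52.95 [ 568.6 -188.9   22.5] yaw 0.7 F [-3.7  1.2  4.5] M [0.237 0.556 0.019]
```

View pics/w39c.png

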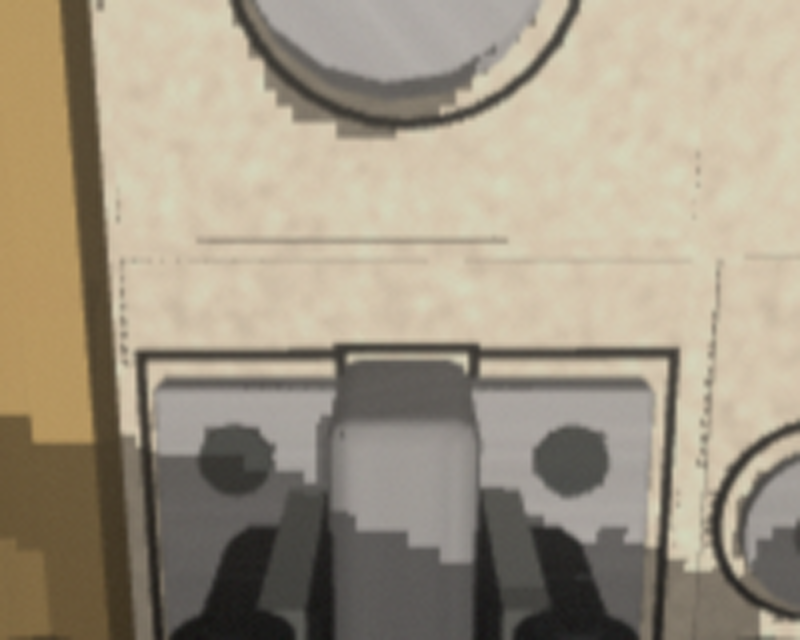

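Landed and centred in its outline. Release.

```bash

python3 -m inch '[[[0,0,0,0,0,0,-0.4],[0,0,0,0,0,0,-0.2],[0,0,0,0,0,0,-0.2],[0,0,0,0,0,-0.02,-0.2],[0,0,0,0,0,-0.03,-0.2]]]'
python3 -m inch '[[[0,0,0,0,0,-0.05,0],[0,0,0,0,0,-0.05,1],[0,0,0,-0.01,-0.04,-0.02,1],[0,0,0,0.01,-0.04,-0.02,1],[0,0,0,0.03,-0.03,0,1]]]'
python3 -m inch '[[[0,0,0,0.02,-0.03,0,1],[0,0,0,0,0,0,1],[0,0,0,0,0,0,1]]]'
python3 -c "
from h import *
s,c=snap('wrist','w40.png');pickle.dump((s,c),open('w40.pkl','wb'))
plan([430,-110,230],90)
s,c=snap('top','t4.png');crop(c,'t4c.png',180,130,340,215,5)
s,c=snap('scene','s10.png');crop(c,'s10c.png',140,130,400,320,3)"
```

```text
t: 53.5
tcp_pos: [567.8, -188.6, 71.1]
orientation: [0.703, 0.712, -0.001, -0.001]
ft_force: [-0.0, -1.0, -1.0]
grip_width: 34.1
t: 54.0
tcp_pos: [457.7, -161.7, 214.2]
orientation: [0.703, 0.711, 0.001, 0.002]
ft_force: [0.8, 1.3, -0.3]
grip_width: 85.1
t: 54.3
tcp_pos: [428.3, -140.7, 212.5]
orientation: [0.703, 0.712, 0.0, 0.001]
ft_force: [0.0, 0.2, 0.0]
grip_width: 85.5
now [ 428.8 -141.1  212.3] yaw 0.73 j [-0.42  0.19  1.92 -0.    1.03 -0.43] t 54.4 w 85.1 F [ 0.5 -0.2  0.3] tilt [ 0.07 -0.03]
 shift m [ 0.031   0.0016 -0.0177] |d| 35.8
 turn z -89.27
 shift after turn x -0.0012 y 0.0311 z -0.0177
```

View pics/w40.png

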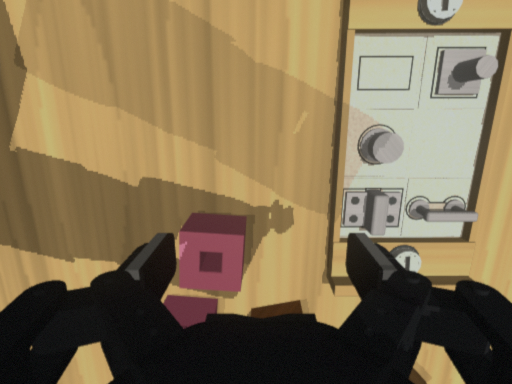

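View pics/s10c.png

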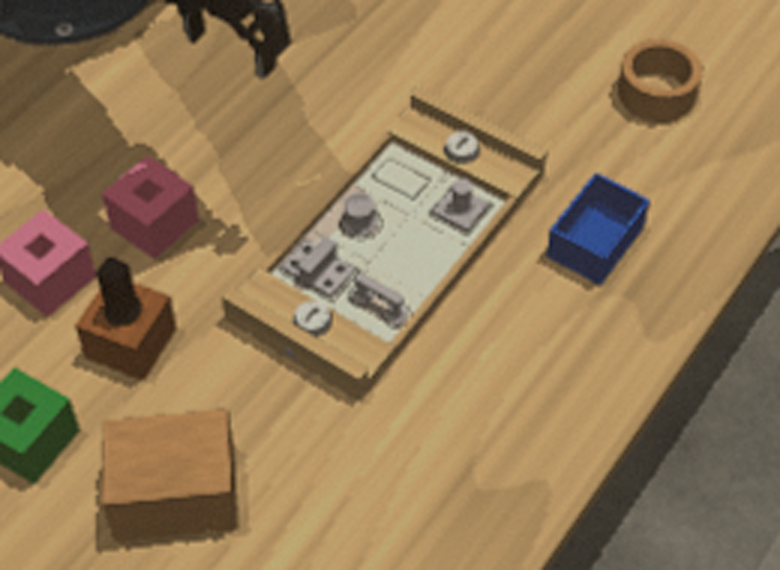

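```bash

python3 -m inch '[[[0,0,0,-0.01,0.045,-0.01,1],[0,0,0,-0.01,0.045,-0.01,1],[0,0,0,-0.02,0.045,-0.01,1],[0,0,0,-0.02,0.045,-0.01,1],[0,0,0,0,0,0,1]]]'
python3 -m inch '[[[0,0,0,0,0,0,1],[0,0,0,0,0,0,1]]]'
python3 -c "
from h import *
s,c=snap('wrist','w41.png');pickle.dump((s,c),open('w41.pkl','wb'))
plan([430,-110,230],90)
crop(c,'w41c.png',170,10,350,240,2.6)
u,v=proj(c,s,[568.6,-108.6,10]).astype(int);crop(c,'w41k.png',u-30,v-30,u+30,v+30,10)"
```

```text
t: 54.95
tcp_pos: [613.0, -200.7, 251.4]
orientation: [0.703, 0.711, 0.001, 0.001]
ft_force: [-0.6, -0.1, -1.1]
grip_width: 85.2
t: 55.15
tcp_pos: [607.6, -198.0, 251.0]
orientation: [0.703, 0.712, -0.0, -0.001]
ft_force: [-1.1, -0.3, -0.2]
grip_width: 85.6
now [ 607.6 -197.9  251.4] yaw 0.72 j [-0.39  0.5   1.38  0.    1.27 -0.4 ] t 55.2 w 85.2 F [-0.2 -0.1  0.1] tilt [-0.06  0.03]
 shift m [ 0.0902 -0.1764  0.0217] |d| 199.3
 turn z -89.28
 shift after turn x 0.1776 y 0.0879 z 0.0214
```

View pics/w41c.png

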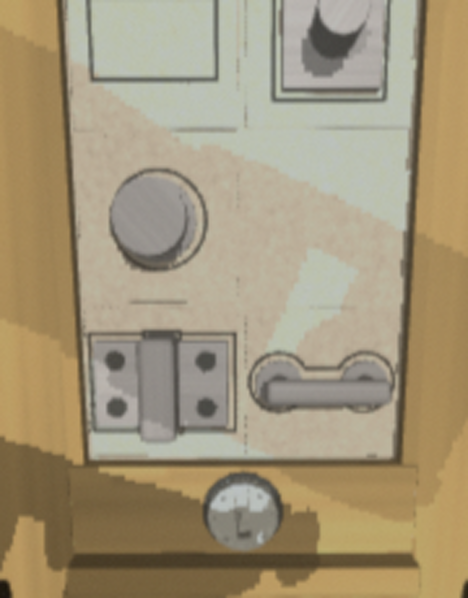

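View pics/w41k.png

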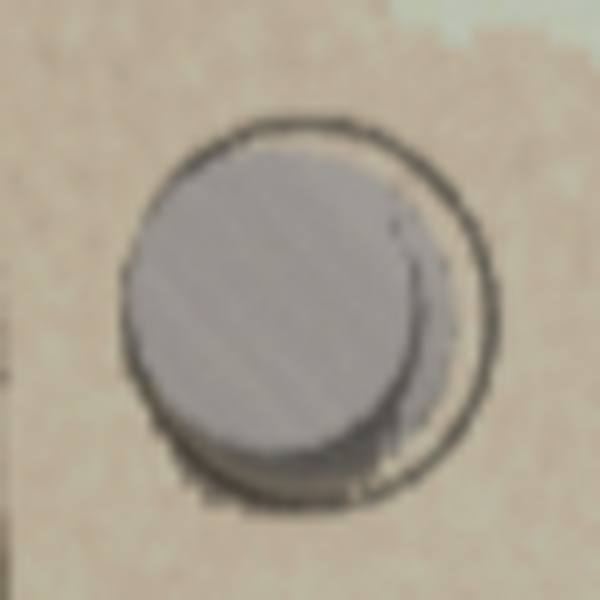

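```bash

python3 -c "
from h import *
s,c=pickle.load(open('w41.pkl','rb'))
u,v=proj(c,s,[569.9,-188.6,10]).astype(int);print(u,v,s['tcp_pos']);crop(c,'w41h.png',u-40,v-35,u+40,v+35,9)"
```

```text
232 156 [ 607.62340555 -198.0021202   250.99989183]
```

View pics/w41h.png

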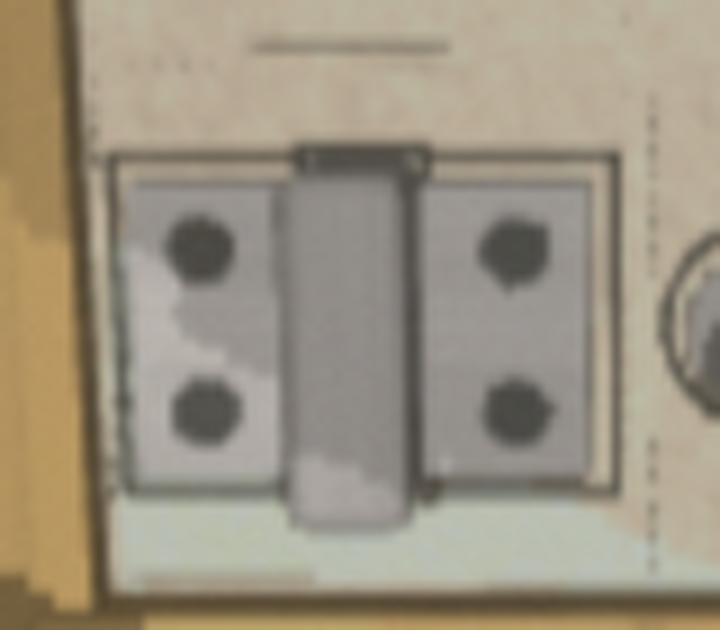

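```bash

python3 -c "
from h import *
s,c=pickle.load(open('w41.pkl','rb'))
f=lambda p,z:onz(c,s,p[0]/9-.5+192,p[1]/9-.5+121,z)
for P,z in (([(127,185),(590,182),(588,478),(133,486)],18),([(112,155),(618,155),(616,494),(124,492)],10)):
    Q=np.array([f(p,z) for p in P]);print(Q.mean(0).round(1),Q.round(1)[:,:2].tolist(),[np.degrees(np.arctan2(*(Q[i]-Q[i-1])[[1,0]])).round(1)%90 for i in range(4)])
s,c=snap('top','t5.png');crop(c,'t5c.png',180,130,340,215,5)
for n,p in (('L',[607.5,37.5,37.5]),('R',[612,-252.5,37.5])): print(n,proj(c,s,p))
"
```

```text
[ 569.  -189.6   18. ] [[535.5, -168.2], [602.7, -166.8], [602.9, -210.6], [534.8, -212.8]] [np.float64(89.1), np.float64(1.2), np.float64(0.20000000000000284), np.float64(1.8000000000000114)]
[ 569.4 -189.6   10. ] [[531.9, -164.6], [606.7, -163.5], [607.1, -214.7], [531.8, -215.5]] [np.float64(89.9), np.float64(0.8), np.float64(0.4000000000000057), np.float64(0.5999999999999943)]
L [204.60952293 171.05351787]
R [307.76179677 167.82472739]
```

View pics/t4c.png

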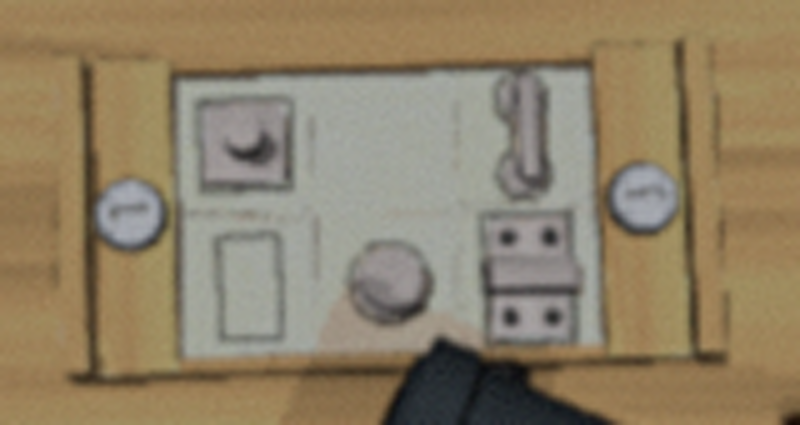

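View pics/t4.png

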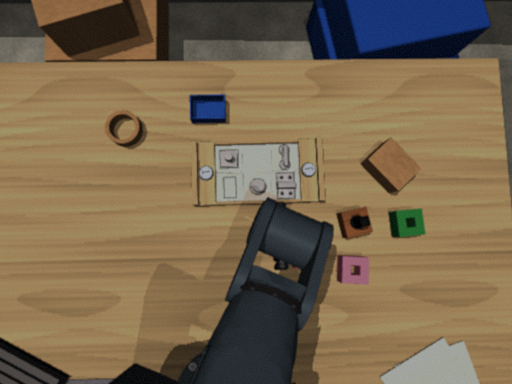

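View pics/s10.png

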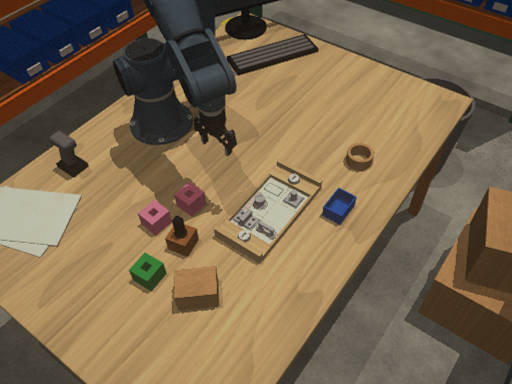

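```bash
python3 -m inch '[[[0,0,0,0,0,-0.02,1],[0,0,0,0,0,0,1],[0,0,0,0,0,0,1],[0,0,0,0,0,0,1]]]'
python3 -c "
from h import *
s,c=snap('wrist','w42.png')"
```

```text
t: 55.65
tcp_pos: [608.0, -198.1, 271.1]
orientation: [0.703, 0.712, -0.0, -0.0]
ft_force: [-0.9, -0.5, 0.2]
grip_width: 85.1
```

View pics/w42.png

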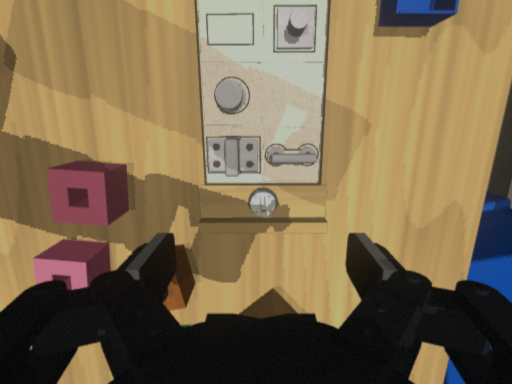

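```bash
python3 -c "
from h import *
print(env.job_done())"
```

```text
the job is handed in; nothing more can be done
None
```

The job is done and handed in at about 56 s on the robot's clock.

- **Cams and boards:** I turned both cams clockwise to their stops with the screwdriver only. The torque rose to about 0.5 N m at each stop, and both slots measured about -85.5° against -85° expected. In the overhead picture both end boards stand against the tray.
- **Screwdriver:** it stands upright in the brown wooden stand. The pink and green look-alikes were not touched.
- **Fittings:** four were on the bench, and all stand upright on their own outlines. The glass clamp was absent, so its outline stays empty.

| Fitting | Last check |
|---|---|
| Knob | about 1 mm off centre |
| Hinge | about 0.4 mm off centre, squared within about 1° |
| Foot | centred and square by eye |
| Pull handle | centred and square by eye |

- **Bystanders:** the roll, carton and blue bin look unmoved.
- **Camera disagreements:** the wrist camera's calibration was off by about 1.3 mm in a fixed world direction, so I corrected the wrist measurements for it. The overhead camera put the cams about 5 mm from where the wrist camera did; I used the wrist camera.
- **Not checked:** I did not see any fitting knocked aside. I judged the boards by picture and torque and did not read their joint travel directly.

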